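# Seal an enclosure's inspection cover with four wing screws

## Robot

A 6-joint arm with a two-finger parallel gripper is mounted at the origin on a cart in front of the work surface, level with it; the furniture and walls round the work are solid. World frame = base frame: x ahead of the robot, y to its left, z up, the work surface at z = 0. Lengths are in m, angles in rad, forces in N, time in s.
With the tool pointing down it reaches from about 0.3 to 0.875 m from the base axis. Payload 6.4 kg.
Tool frame: the origin (TCP) lies between the finger pads; the fingertips stand 17 mm ahead of it and the grasp point (between the pads) lies 2 mm behind it; z points along the fingers, x is the direction in which the jaws open and shut, and the axes are right-handed (so a half turn about z gives the same grasp; the last joint's range is limited). The gripper opens to 85 mm and grips with 20 to 120 N. Pads are 22 mm wide; open, the fingers measure 114 mm over their backs; the gripper's body (76 mm by 85 mm) begins 54 mm behind the grasp point. The pads swing forward as they close: fully open they stand 13 mm farther back than shut.
Start: joints at [-1.45, 0.181, 1.607, -0, 1.354, -0.206], TCP at [0.185, -0.545, 0.248] pointing down, gripper open.
Joint ranges: [-2.99, 2.99], [-0.89, 2.07], [0.3, 2.58], [-1.14, 4.28], [0, 2.63], [-3.12, 3.12]. Speed limits (rad/s): [2.57, 2.57, 3.01, 3.14, 3.14, 3.14].

## Interface

Orientations are given as a unit quaternion [x, y, z, w].
In Python, from station import read_state, optics, workorder gives the robot as it stands.
- The arm moves only by the tool move_arm, never from a script. Its argument "moves" is a list of rows, each a list of 5 numbers: the closure, from 0 (fully open) to 1 (shut), then the shift along the tool's x, y, z in cm, then the turn about the tool's z in degrees. A call has 1 to 5 rows; each row shifts and turns the commanded pose from where the row before left it, along the tool's axes as they then stand; what a row does not reach is not made up. A row lasts 1/12 s, in which the tool goes at most 41.7 mm and 7.16 degrees, less where a joint would pass 70% of its speed; a pose out of reach is approached as far as the arm can. A call with a gripper value outside its range is refused whole. The fingers move at their own pace and stop on an object; the grip force is fixed at half the most. Time passes only in rows, so rows that do not move let the fingers close. It gives the time, the measured TCP pose, the force and the opening at its end, in the units of the state.
- read_state(): the state, without advancing time (a new reading comes with each control period).
- optics.camera(name): name is "side" or "top"; returns a dict with "pixels" (384x512x3 uint8, blue, green, red), "fx", "fy", "cx", "cy" (pixels), "camera_from_world" (4x4, takes a point from world to camera coordinates). Camera axes: x right, y down, z forward; pixel columns grow to the right and rows downward; lengths in m; the calibration is good to about 2 mm. A picture is of the moment at which its call begins. There is no depth.
- workorder.close_job(): hands the job in, once; it reports no verdict.
The state is a dict: "time_s": time; "joint_positions": joint angles; "qvel": joint speeds; "joint_efforts": joint torques, N m; "tcp_pos": TCP position; "eef_rot": TCP orientation; "force": force on the tool from outside, world axes, zero at the start; "ft_torque": the same for the moment, N m; "width": finger opening in m.
Only numpy, scipy, OpenCV 4.12 (cv2) and the standard library are available. Lean on these libraries where they do the work, as an engineer would, in place of code of your own. Each camera call takes 0.05 s, during which the arm holds its last target.

## Task

Draw the aluminium cover out from under the low riser by its free end and set it down in the open, then take it by its handle and lay it on the gasket in the recess of the dark enclosure. Then tighten the four wing screws clockwise evenly in cross order, always going from a screw to the one diagonally opposite before starting on the other diagonal: first all four about half-way down, then all four fully home, so that the cover is pressed down level. Leave the other things on the bench where they are.

Things in the scene. Friction and masses are not known exactly. Their poses are not given: they have to be found in the camera images.
- cover: The cover: a flat bright aluminium plate 130 x 60 x 8 mm, black bar handle on top, 240 g. Origin under its middle; x along its length. It may be fitted either way round. At the start it lies flat on the bench, pushed in under the riser, with only 45 to 65 mm of its -x end sticking out towards the robot.
- cover_plate (a point): Middle of the cover's plate, half-way up its 8 mm thickness; x along its 130 mm length, y across its 60 mm width, z up.
- cover_handle (a point): Middle of the cover's bar handle, 29 mm above cover_plate. The bar is 44 mm long along the cover's x, 10 mm wide, 10 mm high, on two posts 17 mm either side of its middle, with 20 mm of free height between bar and plate.
- riser_front (a point): Middle of the front edge of the low riser, a fixed table of bent light-grey sheet 220 mm wide, 110 mm deep, 54 mm high (50 mm free beneath), open in front, with 4 mm side walls. x points in under it, away from the robot, y along the edge. A solder reel and a roll of amber tape stand on its back half; a roll of white tape lies under it.
- recess (a point): Middle of the recess in the fixed dark enclosure (184 mm along x, 140 along y), at deck level, 46 mm above the bench. The recess is 137 x 67 mm, long side along x, with a springy orange gasket 5 mm below the deck: laid on it the cover's top stands 3 mm proud; clamped fully home it is flush with the deck (the gasket gives 3 mm, about 40 N in all).
- wing_1 (a point): Middle of the bright wings of wing screw 1 (back left, at x +52, y +41 mm from recess; opposite screw 3): 32 mm long along x, 9 thick along y, 23 high; it turns and sinks with the screw. 11.5 to 24.5 mm below it: a 10 mm hub and a brass half-moon clamp of 24 mm radius, flat side to the recess at the start so that the cover passes; turning swings it over the cover's edge.
- screw_1 (a joint): Turn of wing screw 1, rad: 0 backed off, grows clockwise seen from above, 1.5 fully home at its stop. It sinks 4.7 mm a radian, meets the cover at about 0.86, has 0.1 N m of friction (up to about 0.2 on the cover) and stays where it is left. At the start 0.05 to 0.35.
- wing_2 (a point): Middle of the bright wings of wing screw 2 (back right, at x +52, y -41 mm from recess; opposite screw 4): 32 mm long along x, 9 thick along y, 23 high; it turns and sinks with the screw. 11.5 to 24.5 mm below it: a 10 mm hub and a brass half-moon clamp of 24 mm radius, flat side to the recess at the start so that the cover passes; turning swings it over the cover's edge.
- screw_2 (a joint): Turn of wing screw 2, rad: 0 backed off, grows clockwise seen from above, 1.5 fully home at its stop. It sinks 4.7 mm a radian, meets the cover at about 0.86, has 0.1 N m of friction (up to about 0.2 on the cover) and stays where it is left. At the start 0.05 to 0.35.
- wing_3 (a point): Middle of the bright wings of wing screw 3 (front right, at x -52, y -41 mm from recess; opposite screw 1): 32 mm long along x, 9 thick along y, 23 high; it turns and sinks with the screw. 11.5 to 24.5 mm below it: a 10 mm hub and a brass half-moon clamp of 24 mm radius, flat side to the recess at the start so that the cover passes; turning swings it over the cover's edge.
- screw_3 (a joint): Turn of wing screw 3, rad: 0 backed off, grows clockwise seen from above, 1.5 fully home at its stop. It sinks 4.7 mm a radian, meets the cover at about 0.86, has 0.1 N m of friction (up to about 0.2 on the cover) and stays where it is left. At the start 0.05 to 0.35.
- wing_4 (a point): Middle of the bright wings of wing screw 4 (front left, at x -52, y +41 mm from recess; opposite screw 2): 32 mm long along x, 9 thick along y, 23 high; it turns and sinks with the screw. 11.5 to 24.5 mm below it: a 10 mm hub and a brass half-moon clamp of 24 mm radius, flat side to the recess at the start so that the cover passes; turning swings it over the cover's edge.
- screw_4 (a joint): Turn of wing screw 4, rad: 0 backed off, grows clockwise seen from above, 1.5 fully home at its stop. It sinks 4.7 mm a radian, meets the cover at about 0.86, has 0.1 N m of friction (up to about 0.2 on the cover) and stays where it is left. At the start 0.05 to 0.35.
- label_tape: Bystander: roll of white tape, 52 mm across, 18 mm high, lying under the riser; origin under its middle.
- solder_reel: Bystander: reel of solder, 56 mm across, 36 mm high, standing on the riser; origin under its middle.
- kapton_tape: Bystander: roll of amber tape, 62 mm across, 12 mm high, lying on the riser; origin under its middle.
- flux_bottle: Bystander: small dropper bottle, 34 mm across, 96 mm tall, standing behind the enclosure; origin under its middle.
- esd_brush: Bystander: brush with black handle, 151 mm long, 12 mm high, lying in front of the enclosure; origin under its middle.

How it is judged:
On the way, in this order (a step that is already met when the one before it is completed fails the run):
1. the cover lies on the bench in the open, its handle clear of the riser, let go (x of cover_handle in the frame of riser_front below -0.04 m and height (world z) of cover_plate below 0.008 m and linear speed of cover below 0.02 m/s and contact force between the fingers and cover below 0.1 N), for 0.1 s.
2. the cover lies in the recess on the gasket, let go, with the four screws still slack (x of cover_plate in the frame of recess between -0.005 and 0.005 m and y of cover_plate in the frame of recess between -0.005 and 0.005 m and z of cover_plate in the frame of recess below 0.001 m and linear speed of cover below 0.02 m/s and contact force between the fingers and cover below 0.1 N and value of joint each of screw_1, screw_2, screw_3, screw_4 below 0.5 rad), for 0.2 s.
3. all four screws are about half-way down (value of joint each of screw_1, screw_2, screw_3, screw_4 above 0.6 rad), for 0.05 s.
At the end, for the whole second after the job is handed in: Each of the four wing screws is turned to at least 1.35 rad (its stop is at 1.5); the cover is in the recess, its middle within 5 mm of the recess's middle, its plate centre at least 2.5 mm below the deck (pressed down about 1.5 mm or more of the 3 mm), level within 0.02 rad (value of joint each of screw_1, screw_2, screw_3, screw_4 above 1.35 rad and x of cover_plate in the frame of recess between -0.005 and 0.005 m and y of cover_plate in the frame of recess between -0.005 and 0.005 m and z of cover_plate in the frame of recess below -0.0025 m and angle between the z axis of cover_plate and the z axis of recess, either way round below 0.02 rad); the robot touches nothing.
It fails at once if cross order broken: both diagonal pairs of screws are uneven at once (the two screws of a pair differ in height by more than 2.2 mm, about 0.47 rad of turn) ((z of wing_1 in the frame of wing_3 above 0.0022 m or z of wing_3 in the frame of wing_1 above 0.0022 m) and (z of wing_2 in the frame of wing_4 above 0.0022 m or z of wing_4 in the frame of wing_2 above 0.0022 m)).
It fails at once if uneven tightening: a screw is taken beyond 1.2 rad while another is not yet about half-way (under 0.6 rad) (value of joint any of screw_1, screw_2, screw_3, screw_4 above 1.2 rad and value of joint any of screw_1, screw_2, screw_3, screw_4 below 0.6 rad).
It fails at once if a bystander (tape roll, solder reel, dropper bottle, brush) is pushed more than 30 mm or knocked over (distance of any of label_tape, solder_reel, kapton_tape, flux_bottle, esd_brush from where it was at the start of the episode above 0.03 m).
It also fails if it takes over 72 s, if anything falls off the work surface, if the arm or the gripper's body presses on something with over 40 N, if the wrist force passes 120 N, or if a joint passes its speed limit or range.

## Working session

There is one attempt and no reset: what is moved stays moved. The work goes in short steps, Python scripts to look and compute and a tool call to move; the robot and the scene stay as the last step left them, time stands still between calls to the robot, and variables do not carry over. Pictures are saved under pics/ and viewed, and the job is handed in when it is done.

Besides the shell and the picture viewer there is one more tool, called as name(argument=value, ...), one argument or row to a line, values as JSON. move_arm: Moves the arm, as the interface text tells. Its arguments: {"type":"object","properties":{"moves":{"type":"array"}},"required":["moves"]}

```bash
ls; mkdir -p pics
python3 - <<'E'
from station import read_state, optics, workorder
import cv2,json
print(read_state())
for n in("side","top"):
    c=optics.camera(n); cv2.imwrite(f"pics/{n}0.png",c["pixels"]); print(n,{k:v for k,v in c.items() if k!="pixels"})
E
```

```text
pics
{'time_s': 0.0, 'joint_positions': array([-1.45031596e+00,  1.81554081e-01,  1.60801347e+00,  1.00173920e-05,
        1.35380388e+00, -2.06315515e-01]), 'qvel': array([-1.85963207e-04,  4.03927340e-04,  8.19862876e-04,  3.22149891e-04,
       -2.30523781e-05, -1.37674682e-03]), 'joint_efforts': array([-1.54761463e-03, -4.44885921e+01, -3.51336086e+01, -4.67673854e-04,
        9.29466274e-03,  1.68520336e-05]), 'tcp_pos': array([ 0.18452705, -0.5440299 ,  0.24737416]), 'eef_rot': array([ 8.12713677e-01, -5.82662585e-01, -5.97728584e-04, -6.58602675e-04]), 'force': array([ 0.46535676, -0.62298261, -0.83719772]), 'ft_torque': array([0.04367317, 0.01428279, 0.02814174]), 'width': 0.0855831009371838}
side {'fx': 403.4751531432676, 'fy': 403.4751531432676, 'cx': 255.264113990941, 'cy': 199.31014223628378, 'camera_from_world': array([[-0.99840934, -0.05295486, -0.01935404,  0.50510224],
       [-0.01166638,  0.52988277, -0.84799065,  0.0661872 ],
       [ 0.0551606 , -0.846416  , -0.52965769,  1.09142476],
       [ 0.        ,  0.        ,  0.        ,  1.        ]])}
top {'fx': 445.84751183549474, 'fy': 445.84751183549474, 'cx': 260.0741409606606, 'cy': 190.10629773649038, 'camera_from_world': array([[-0.02938167, -0.99920837, -0.02682081,  0.02706682],
       [-0.99092727,  0.03263773, -0.1303761 ,  0.51258505],
       [ 0.13114826,  0.0227468 , -0.99110177,  1.0434959 ],
       [ 0.        ,  0.        ,  0.        ,  1.        ]])}
```

Run:
```python
import cv2
for n in("side","top"):
    i=cv2.imread(f"pics/{n}0.png"); cv2.imwrite(f"pics/{n}0b.png",cv2.resize(i,(800,600),interpolation=cv2.INTER_CUBIC))
```

```text
(no output)
```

View pics/side0b.png

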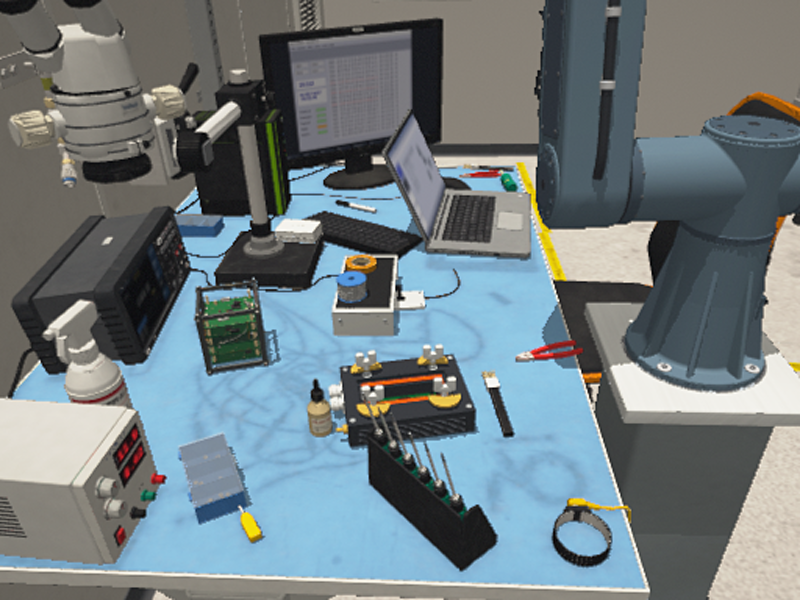

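View pics/top0b.png

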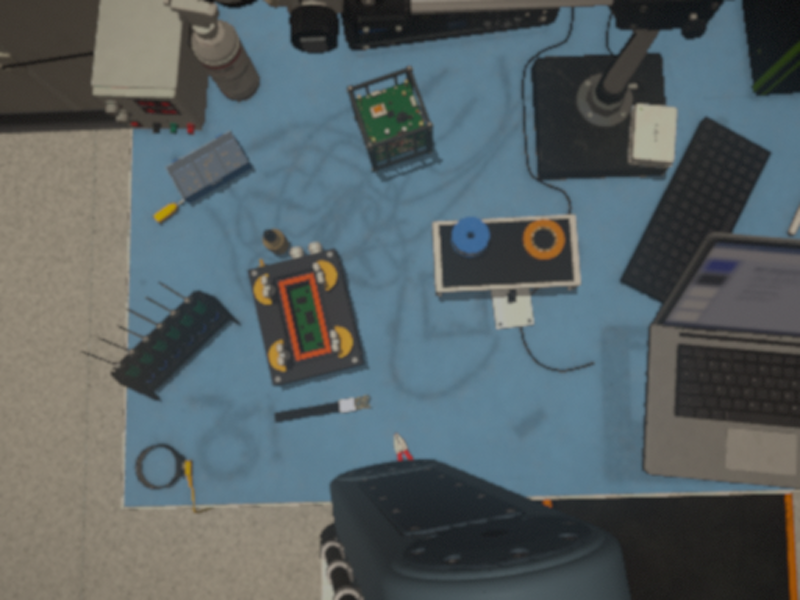

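```bash
cat > h.py <<'E'
import numpy as np, cv2
from station import read_state, optics
from scipy.spatial.transform import Rotation as R
def cam(n): return optics.camera(n)
def proj(c,p):
    p=np.atleast_2d(p); M=np.array(c["camera_from_world"]); q=p@M[:3,:3].T+M[:3,3]
    return np.c_[c["fx"]*q[:,0]/q[:,2]+c["cx"], c["fy"]*q[:,1]/q[:,2]+c["cy"]]
def back(c,uv,z):
    uv=np.atleast_2d(np.array(uv,float)); M=np.array(c["camera_from_world"]); Rm=M[:3,:3]; o=-Rm.T@M[:3,3]
    d=np.c_[(uv[:,0]-c["cx"])/c["fx"],(uv[:,1]-c["cy"])/c["fy"],np.ones(len(uv))]@Rm
    return o+d*((z-o[2])/d[:,2])[:,None]
def crop(c,u0,v0,w,h,name,s=None):
    s=s or min(800/w,600/h)
    i=c["pixels"][v0:v0+h,u0:u0+w]; i=cv2.resize(i,None,fx=s,fy=s,interpolation=cv2.INTER_CUBIC)
    cv2.imwrite("pics/"+name,i); print(name,"scale",s,i.shape)
def toolrel(p, s=None):
    "world point -> shift in tool axes cm from measured tcp"
    s=s or read_state(); return R.from_quat(s["eef_rot"]).inv().apply(np.array(p)-s["tcp_pos"])*100
def st():
    s=read_state(); r=R.from_quat(s["eef_rot"]).as_matrix()
    print("t%.2f"%s["time_s"],"tcp",s["tcp_pos"].round(4),"x-axis",r[:,0].round(3),"yaw x %.2f"%np.degrees(np.arctan2(r[1,0],r[0,0])),"z",r[:,2].round(3),"F",s["force"].round(1),"w %.4f"%s["width"],"q",s["joint_positions"].round(3))
    return s
E
python3 - <<'E'
from h import *
import cv2
t=dict(np.load) if 0 else cam("top"); s=cam("side")
crop(t,150,140,100,120*3//4+15,"tz1.png"); crop(t,260,120,128,96,"tz2.png")
crop(s,200,210,120,90,"sz1.png"); crop(s,190,150,108,81,"sz2.png")
E
```

```text
tz1.png scale 5.714285714285714 (600, 571, 3)
tz2.png scale 6.25 (600, 800, 3)
sz1.png scale 6.666666666666667 (600, 800, 3)
sz2.png scale 7.407407407407407 (600, 800, 3)
```

View pics/tz1.png

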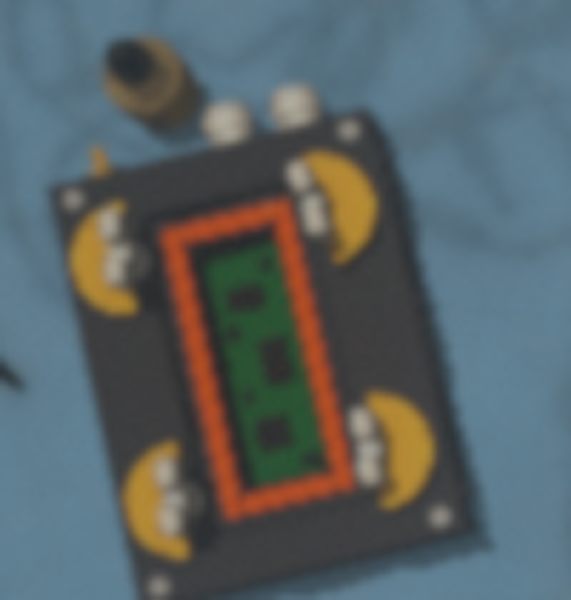

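View pics/tz2.png

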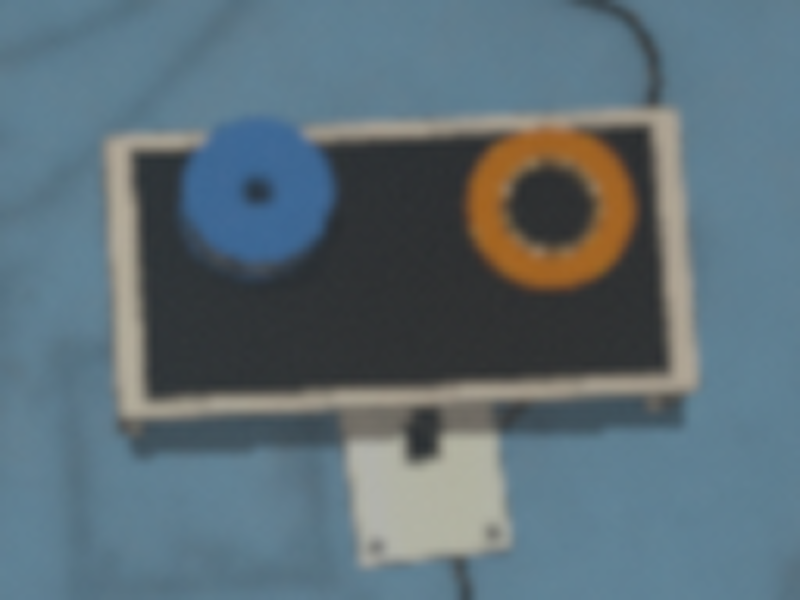

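View pics/sz1.png

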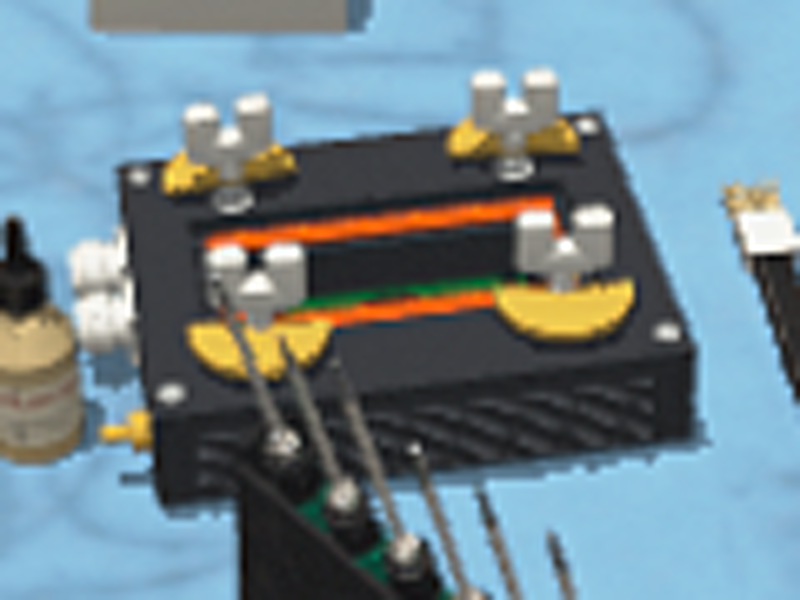

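View pics/sz2.png

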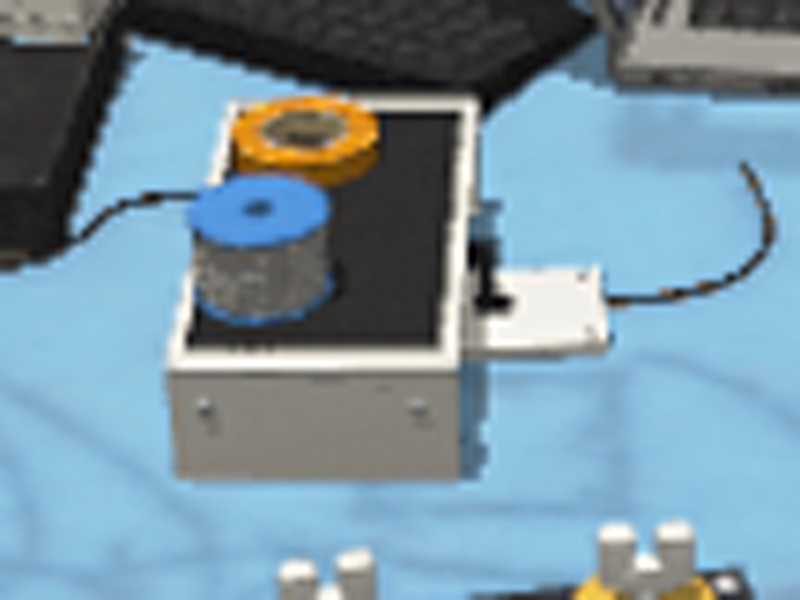

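```bash
cat >> h.py <<'E'
def ring(c,z=0.041,roi=(150,140,100,105)):
    i=c["pixels"].astype(int); m=((i[...,2]>150)&(i[...,1]<110)&(i[...,0]<90)).astype(np.uint8)
    k=np.zeros_like(m); x,y,w,h=roi; k[y:y+h,x:x+w]=m[y:y+h,x:x+w]
    v,u=np.nonzero(k); P=back(c,np.c_[u,v],z)[:,:2]
    return len(u),cv2.minAreaRect((P*1000).astype(np.float32))
E
python3 - <<'E'
from h import *
t=cam("top");s=cam("side")
print(ring(t))
b=lambda L,o,k,z: back(t,[(o[0]+x/k-.5+.5/k,o[1]+y/k-.5+.5/k) for x,y in L],z).round(4)
print("deck",b([(52,190),(370,110),(475,545)],(150,140),5.714,.046))
print("ringc",b([(160,228),(292,198),(352,488),(232,520)],(150,140),5.714,.041))
print("wings",b([(113,250),(315,200),(368,450),(170,498)],(150,140),5.714,.080))
print("cover",b([(358,567),(512,548),(345,408),(497,405)],(260,120),6.25,.008))
print("riser",b([(122,415),(697,388),(107,135),(680,108)],(260,120),6.25,.054))
sb=lambda L,o,k,z: back(s,[(o[0]+x/k-.5,o[1]+y/k-.5) for x,y in L],z).round(4)
print("side cover",sb([(607,353),(600,268)],(190,150),7.407,.008))
print("side riser",sb([(458,368),(478,97),(170,368),(230,100)],(190,150),7.407,.054))
print("side deck",sb([(160,430),(693,352),(600,112),(120,165)],(200,210),6.667,.046))
print("brush bottle", back(t,[(278/800*512,415/800*512),(370/800*512,404/800*512)],.006).round(3), back(t,[(275/800*512,235/800*512)],.096).round(3))
st()
E
```

```text
(287, ((488.2206115722656, 169.18807983398438), (122.40492248535156, 52.98820495605469), 12.243206024169922))
deck [[0.5617 0.2545 0.046 ]
 [0.5915 0.1191 0.046 ]
 [0.4069 0.0786 0.046 ]]
ringc [[0.5447 0.2098 0.041 ]
 [0.5557 0.1535 0.041 ]
 [0.4323 0.1299 0.041 ]
 [0.4205 0.1802 0.041 ]]
wings [[0.5299 0.2209 0.08  ]
 [0.5478 0.138  0.08  ]
 [0.4451 0.1179 0.08  ]
 [0.4283 0.1981 0.08  ]]
cover [[ 0.4621 -0.1261  0.008 ]
 [ 0.4677 -0.1866  0.008 ]
 [ 0.5252 -0.1238  0.008 ]
 [ 0.5244 -0.1837  0.008 ]]
riser [[ 0.5189 -0.0348  0.054 ]
 [ 0.522  -0.2521  0.054 ]
 [ 0.6278 -0.0328  0.054 ]
 [ 0.6304 -0.2523  0.054 ]]
side cover [[ 0.4632 -0.1141  0.008 ]
 [ 0.4675 -0.1826  0.008 ]]
side riser [[ 0.5172 -0.0278  0.054 ]
 [ 0.5222 -0.2509  0.054 ]
 [ 0.6251 -0.0254  0.054 ]
 [ 0.6305 -0.2464  0.054 ]]
side deck [[0.5597 0.2659 0.046 ]
 [0.3856 0.2224 0.046 ]
 [0.414  0.0862 0.046 ]
 [0.5917 0.1243 0.046 ]]
brush bottle [[0.338 0.217 0.006]
 [0.351 0.073 0.006]] [[0.604 0.202 0.096]]
t0.30 tcp [ 0.1846 -0.5444  0.248 ] x-axis [ 0.321 -0.947 -0.001] yaw x -71.28 z [-0.     0.001 -1.   ] F [ 0.1 -0.7 -0.6] w 0.0856 q [-1.45   0.181  1.607  0.     1.354 -0.206]
```

```bash
cat >> h.py <<'E'
def go(p,yaw=None):
    s=st(); d=toolrel(p,s); r=R.from_quat(s["eef_rot"]).as_matrix(); y=np.degrees(np.arctan2(r[1,0],r[0,0]))
    print("shift cm",d.round(2),"turn", None if yaw is None else round((y-yaw+180)%360-180,2))
    if yaw is not None:
        # shift after the turn
        rr=R.from_euler("z",yaw-y,degrees=True)*R.from_quat(s["eef_rot"])
        print("shift if turn first",(rr.inv().apply(np.array(p)-s["tcp_pos"])*100).round(2))
E
python3 - <<'E'
from h import *
go([.477,-.155,.12],-86)
E
```

```text
t0.30 tcp [ 0.1846 -0.5444  0.248 ] x-axis [ 0.321 -0.947 -0.001] yaw x -71.28 z [-0.     0.001 -1.   ] F [ 0.1 -0.7 -0.6] w 0.0856 q [-1.45   0.181  1.607  0.     1.354 -0.206]
shift cm [-27.48 -40.19  12.82] turn 14.72
shift if turn first [-36.8  -31.89  12.82]
```

move_arm(
  moves=[
    [0, 0, 0, 0, 7.1],
    [0, 0, 0, 0, 7.1],
    [0, -2.8, -2.45, 0, 0.5],
    [0, -2.8, -2.45, 0, 0],
    [0, -2.8, -2.45, 0, 0],
  ],
)

```text
time_s: 0.72
tcp_pos: [0.2519, -0.4545, 0.248]
eef_rot: [0.731, -0.683, -0.0, -0.0]
force: [0.9, 0.2, 0.2]
width: 0.0856
```

move_arm(
  moves=[
    [0, -2.8, -2.45, 0, 0],
    [0, -2.8, -2.45, 0, 0],
    [0, -2.8, -2.45, 0, 0],
    [0, -2.8, -2.45, 0, 0],
    [0, -2.8, -2.45, 0, 0],
  ],
)

```text
time_s: 1.13
tcp_pos: [0.3649, -0.3056, 0.2484]
eef_rot: [0.731, -0.682, 0.0, 0.0]
force: [0.5, -1.0, -0.0]
width: 0.0853
```

move_arm(
  moves=[
    [0.15, -2.8, -2.45, 0, 0],
    [0.15, -2.8, -2.45, 1, 0],
    [0.15, -2.8, -2.45, 3, 0],
    [0.15, -2.8, -2.4, 4, 0],
    [0.15, -0.4, -0.1, 4, 0],
  ],
)

```text
time_s: 1.55
tcp_pos: [0.4499, -0.1931, 0.1428]
eef_rot: [0.733, -0.681, 0.003, -0.001]
force: [0.3, -1.4, -0.9]
width: 0.0724
```

Run:
```python
from h import *
go([.477,-.155,.05],-86)
c=cam("side"); crop(c,190,90,160,120,"s1.png");print(proj(c,read_state()["tcp_pos"]))
```

```text
t1.55 tcp [ 0.4499 -0.1931  0.1428] x-axis [ 0.074 -0.997  0.003] yaw x -85.77 z [ 0.006 -0.003 -1.   ] F [ 0.3 -1.4 -0.9] w 0.0724 q [-0.649  0.113  1.915  0.002  1.107  0.847]
shift cm [-3.63 -2.93  9.29] turn 0.23
shift if turn first [-3.64 -2.91  9.29]
s1.png scale 5.0 (600, 800, 3)
[[278.50806148 148.19275655]]
```

View pics/s1.png

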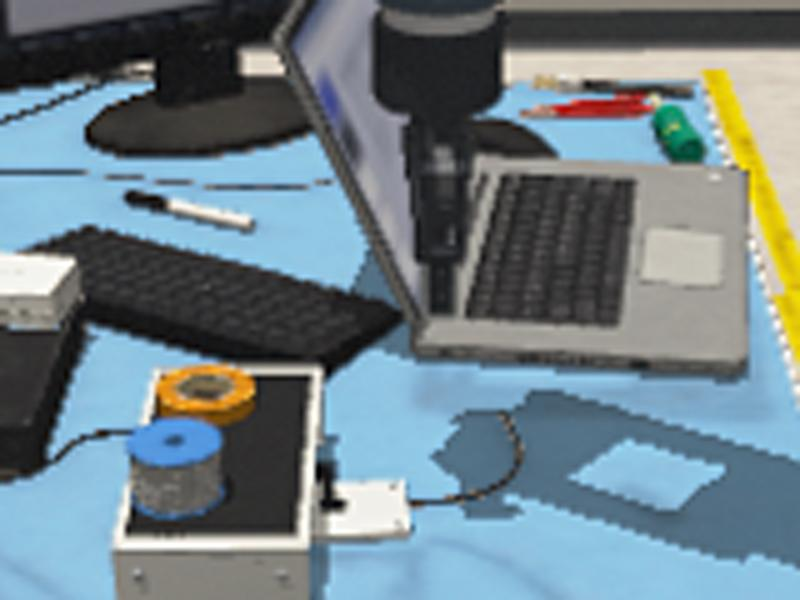

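move_arm(
  moves=[
    [0.15, 0, 0, 0, 0],
    [0.15, 0, 0, 0, 0],
  ],
)

```text
time_s: 1.77
tcp_pos: [0.4462, -0.1956, 0.1422]
eef_rot: [0.732, -0.682, -0.0, 0.0]
force: [0.6, -0.7, 0.1]
width: 0.0727
```

Run:
```python
from h import *
go([.477,-.155,.05],-86)
c=cam("side"); crop(c,190,90,160,120,"s1.png");t=read_state()["tcp_pos"]
for dz in (0,-.01,-.017,-.025): print(dz,(proj(c,t+[0,.036,dz])-[190,90])*5)
```

```text
t1.77 tcp [ 0.4462 -0.1956  0.1422] x-axis [ 0.07  -0.998 -0.   ] yaw x -85.97 z [-0.001  0.    -1.   ] F [ 0.6 -0.7  0.1] w 0.0727 q [-0.657  0.114  1.916 -0.     1.112  0.843]
shift cm [-3.84 -3.36  9.22] turn 0.03
shift if turn first [-3.84 -3.36  9.22]
s1.png scale 5.0 (600, 800, 3)
0 [[436.98330007 296.43685678]]
-0.01 [[436.81765807 312.03857011]]
-0.017 [[436.70258963 322.87679281]]
-0.025 [[436.57196131 335.1805907 ]]
```

View pics/s1.png

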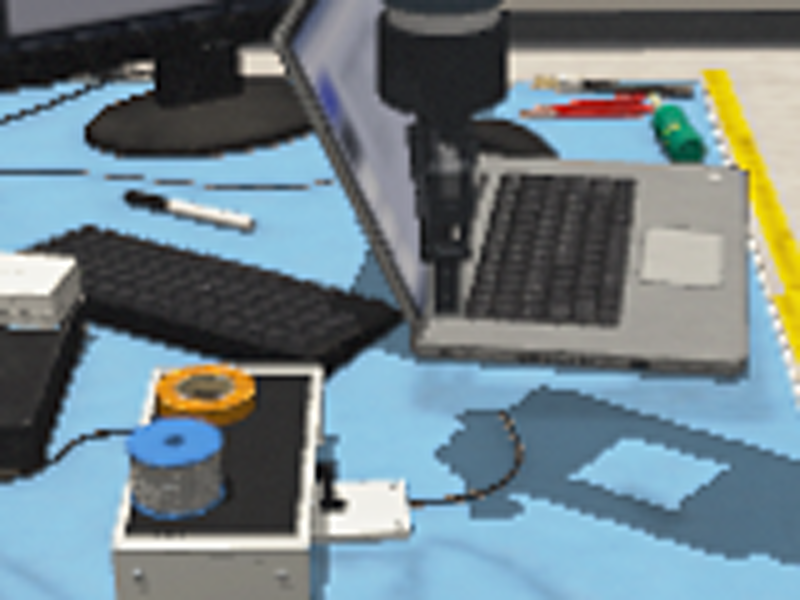

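move_arm(
  moves=[
    [0.15, -1.92, -1.68, 2, 0],
    [0.15, -1.92, -1.68, 2, 0],
    [0.15, 0, 0, 3.5, 0],
    [0.15, 0, 0, 1.5, 0],
    [0.15, 0, 0, 0, 0],
  ],
)

```text
time_s: 2.23
tcp_pos: [0.4763, -0.155, 0.0507]
eef_rot: [0.731, -0.682, -0.001, 0.0]
force: [-1.0, -0.1, -0.1]
width: 0.0726
```

Run:
```python
from h import *
go([.477,-.155,.015],-86)
c=cam("side"); crop(c,210,130,120,90,"s2.png")
c=cam("top"); crop(c,260,140,120,90,"t2.png")
```

```text
t2.23 tcp [ 0.4763 -0.155   0.0507] x-axis [ 0.069 -0.998 -0.001] yaw x -86.03 z [-0.002  0.001 -1.   ] F [-1.  -0.1 -0.1] w 0.0726 q [-0.552  0.3    1.92  -0.     0.923  0.95 ]
shift cm [ 0.01 -0.07  3.57] turn -0.03
shift if turn first [ 0.01 -0.07  3.57]
s2.png scale 6.666666666666667 (600, 800, 3)
t2.png scale 6.666666666666667 (600, 800, 3)
```

View pics/s2.png

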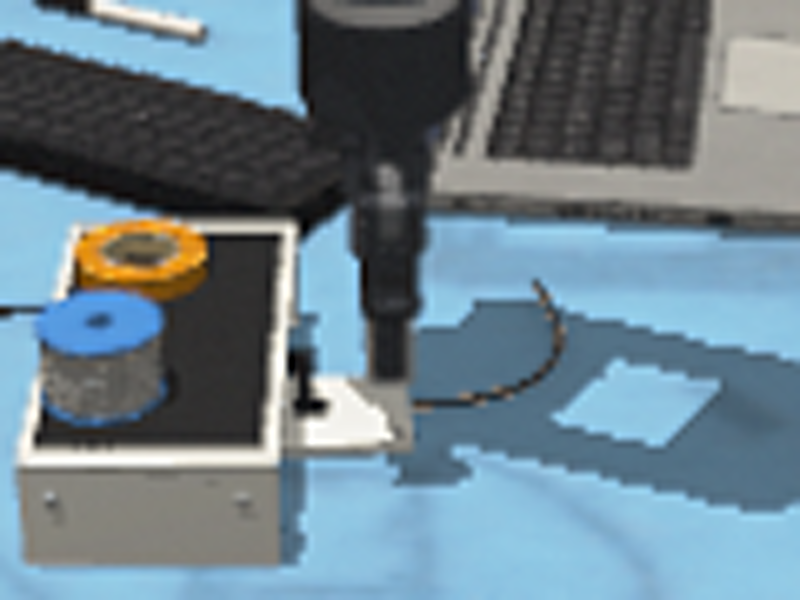

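View pics/t2.png

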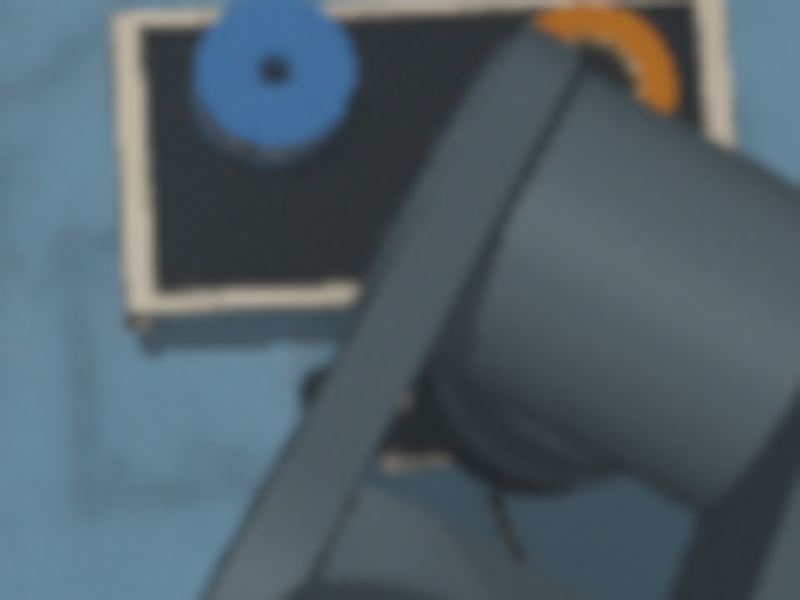

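move_arm(
  moves=[
    [0.1, 0, 0, 2, 0],
    [0.1, 0, 0, 1.0, 0],
    [0.1, 0, 0, 0.5, 0],
    [0.1, 0, 0, 0, 0],
  ],
)

```text
time_s: 2.67
tcp_pos: [0.477, -0.155, 0.0167]
eef_rot: [0.731, -0.682, -0.0, 0.0]
force: [-0.0, -0.4, -0.1]
width: 0.0769
```

Run:
```python
from h import *
st()
c=cam("side"); crop(c,230,150,80,60,"s3.png")
```

```text
t2.67 tcp [ 0.477  -0.155   0.0167] x-axis [ 0.069 -0.998 -0.   ] yaw x -86.02 z [-0.  0. -1.] F [-0.  -0.4 -0.1] w 0.0769 q [-0.551  0.367  1.924 -0.     0.85   0.95 ]
s3.png scale 10.0 (600, 800, 3)
```

View pics/s3.png

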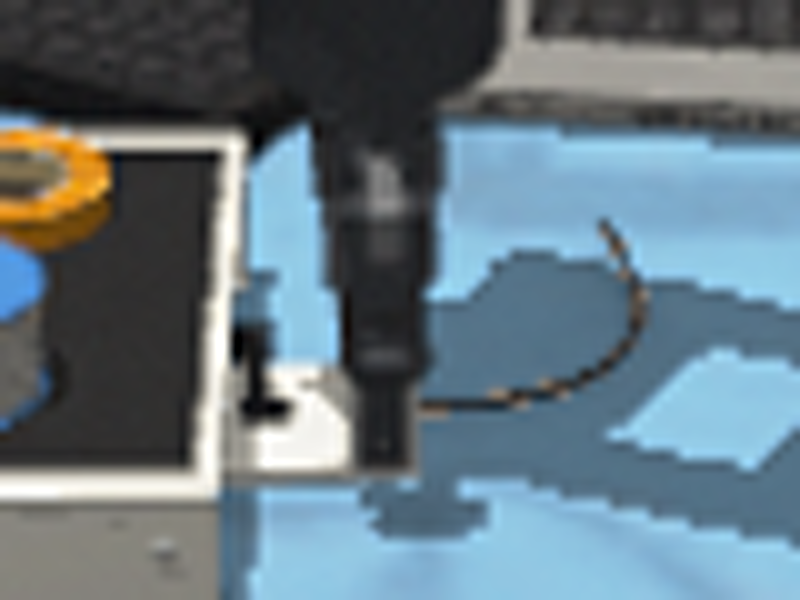

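move_arm(
  moves=[
    [0.1, 0, 0, 0.25, 0],
    [0.3, 0, 0, 0, 0],
    [0.4, 0, 0, 0, 0],
    [0.4, 0, 0, 0, 0],
    [0.4, 0, 0, 0, 0],
  ],
)

```text
time_s: 3.13
tcp_pos: [0.4775, -0.1548, 0.0152]
eef_rot: [0.732, -0.682, 0.0, -0.0]
force: [-2.3, 1.6, 8.4]
width: 0.0577
```

move_arm(
  moves=[
    [0.4, 0, 0, 0, 0],
    [0.4, 0, 0, 0, 0],
  ],
)

```text
time_s: 3.3
tcp_pos: [0.4775, -0.1548, 0.0152]
eef_rot: [0.732, -0.682, 0.0, -0.0]
force: [-2.4, 1.3, 7.6]
width: 0.058
```

Run:
```python
from h import *
st()
c=cam("side"); crop(c,230,150,80,60,"s4.png")
```

```text
t3.30 tcp [ 0.4775 -0.1548  0.0152] x-axis [ 0.071 -0.997  0.001] yaw x -85.94 z [ 0.001 -0.001 -1.   ] F [-2.4  1.3  7.6] w 0.0580 q [-0.55   0.371  1.924 -0.     0.846  0.95 ]
s4.png scale 10.0 (600, 800, 3)
```

View pics/s4.png

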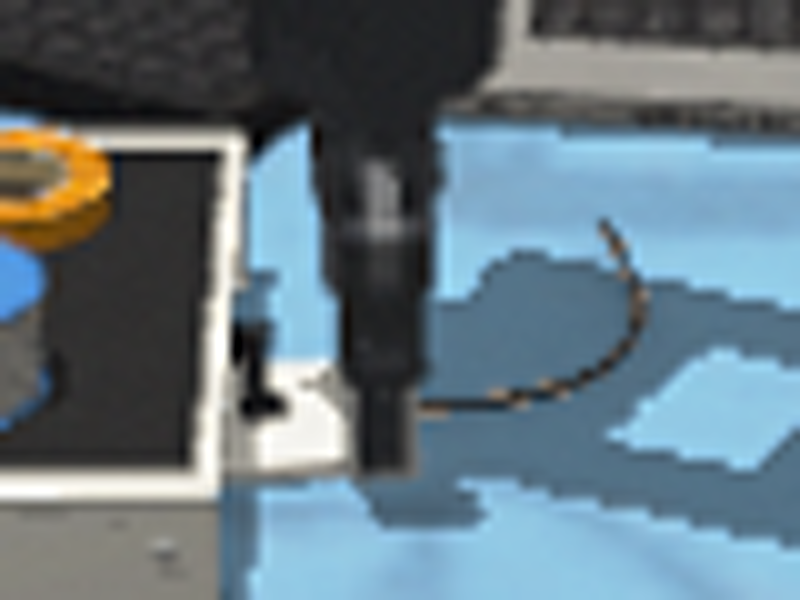

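move_arm(
  moves=[
    [0.4, 0, 0.8, -0.1, 0],
    [0.4, 0, 1.5, 0, 0],
    [0.4, 0, 2, 0, 0],
    [0.4, 0, 2, 0, 0],
    [0.4, 0, 2, 0, 0],
  ],
)

```text
time_s: 3.77
tcp_pos: [0.3935, -0.1604, 0.0152]
eef_rot: [0.732, -0.682, 0.0, -0.0]
force: [2.1, 0.6, 1.6]
width: 0.0573
```

move_arm(
  moves=[
    [0.4, 0, 2, 0, 0],
    [0.4, 0, 1, 0, 0],
    [0.4, 0, 0, 0, 0],
  ],
)

```text
time_s: 4.02
tcp_pos: [0.3625, -0.1625, 0.0152]
eef_rot: [0.731, -0.682, -0.0, 0.0]
force: [-1.6, 1.2, 1.0]
width: 0.0576
```

Run:
```python
from h import *
st()
c=cam("side"); crop(c,210,140,120,90,"s5.png")
```

```text
t4.02 tcp [ 0.3625 -0.1625  0.0152] x-axis [ 0.069 -0.998 -0.   ] yaw x -86.02 z [-0.001  0.    -1.   ] F [-1.6  1.2  1. ] w 0.0576 q [-7.220e-01  1.840e-01  2.181e+00 -1.000e-03  7.770e-01  7.800e-01]
s5.png scale 6.666666666666667 (600, 800, 3)
```

View pics/s5.png

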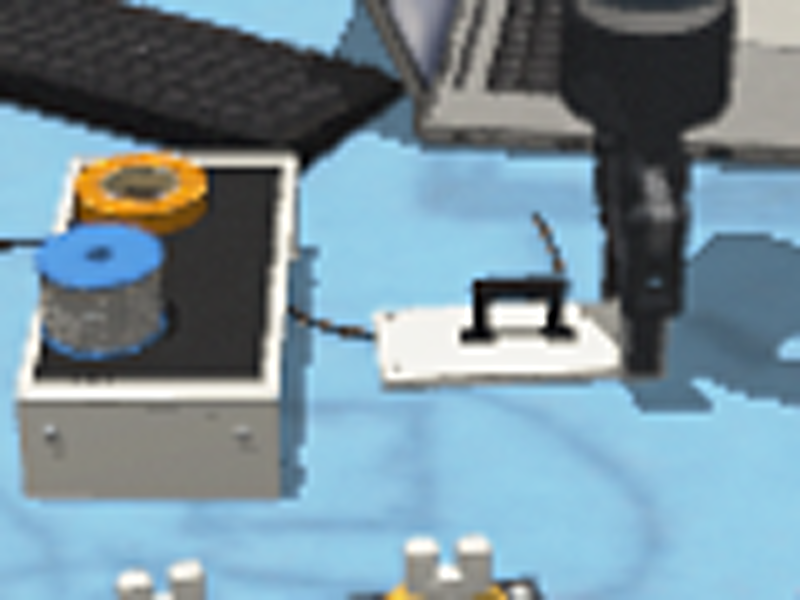

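move_arm(
  moves=[
    [0.0, 0, 0, 0, 0],
    [0.0, 0, 0, 0, 0],
    [0.0, 0, 0, 0, 0],
    [0.0, 0, 0, -3, 0],
    [0.0, 0, 0, -4, 0],
  ],
)

```text
time_s: 4.48
tcp_pos: [0.362, -0.1602, 0.0827]
eef_rot: [0.732, -0.682, -0.005, 0.0]
force: [1.2, -0.8, -0.3]
width: 0.0855
```

move_arm(
  moves=[
    [0.0, 0, 0, -2, 0],
    [0.0, 0, 0, 0, 0],
  ],
)

```text
time_s: 4.65
tcp_pos: [0.3674, -0.1646, 0.1093]
eef_rot: [0.732, -0.681, 0.004, -0.0]
force: [-0.2, -1.1, -0.1]
width: 0.0854
```

Run:
```python
from h import *
st()
c=cam("side"); crop(c,240,160,80,60,"s6.png")
c=cam("top"); crop(c,260,140,120,90,"t6.png")
```

```text
t4.65 tcp [ 0.3674 -0.1646  0.1093] x-axis [ 0.071 -0.997  0.006] yaw x -85.92 z [ 0.007 -0.006 -1.   ] F [-0.2 -1.1 -0.1] w 0.0854 q [-0.718 -0.03   2.146  0.     1.016  0.781]
s6.png scale 10.0 (600, 800, 3)
t6.png scale 6.666666666666667 (600, 800, 3)
```

View pics/s6.png

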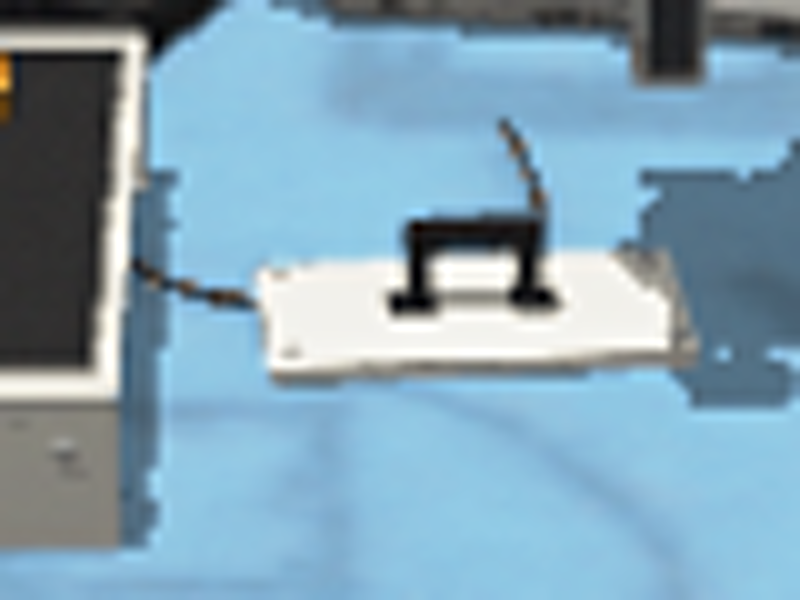

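View pics/t6.png

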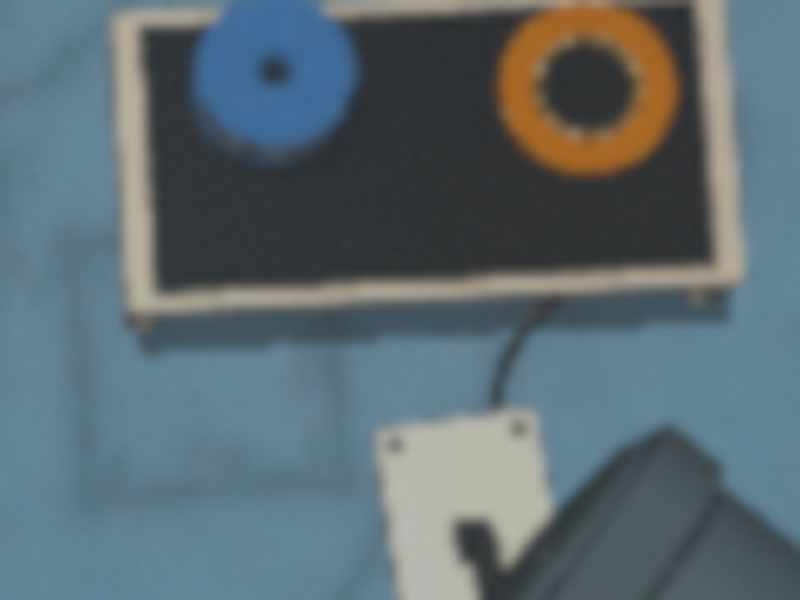

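Run:
```python
from h import *
t=cam("top");s=cam("side")
b=lambda c,L,o,k,z: back(c,[(o[0]+(x+.5)/k-.5,o[1]+(y+.5)/k-.5) for x,y in L],z).round(4)
P=b(t,[(377,432),(540,408),(397,590)],(260,140),6.667,.008);print("far end",P)
m=(P[0]+P[1])/2; d=P[0]-P[1]; yaw=np.arctan2(-d[0],d[1]); print(np.degrees(yaw),np.hypot(*d[:2]),"centre",m-.065*np.array([np.cos(yaw),np.sin(yaw),0]))
S=b(s,[(258,270),(268,375),(693,358)],(240,160),10,.008);print("side corners",S,(S[0]+S[2])/2)
H=b(s,[(408,224),(547,218)],(240,160),10,.036);print("bar",H,H.mean(0))
go([.417,-.158,.109])
```

```text
far end [[ 0.4767 -0.1249  0.008 ]
 [ 0.4837 -0.1852  0.008 ]
 [ 0.4185 -0.1296  0.008 ]]
6.621613176951762 0.060704942138181804 centre [ 0.41563359 -0.16254527  0.008     ]
side corners [[ 0.4835 -0.1769  0.008 ]
 [ 0.4785 -0.1144  0.008 ]
 [ 0.351  -0.1269  0.008 ]] [ 0.41725 -0.1519   0.008  ]
bar [[ 0.437  -0.1575  0.036 ]
 [ 0.3946 -0.162   0.036 ]] [ 0.4158  -0.15975  0.036  ]
t4.85 tcp [ 0.3639 -0.1619  0.1041] x-axis [ 0.071 -0.998 -0.001] yaw x -85.95 z [-0.001  0.001 -1.   ] F [0.  1.2 0.5] w 0.0856 q [-0.719 -0.022  2.152  0.     1.013  0.781]
shift cm [-0.02 -5.33 -0.5 ] turn None
```

move_arm(
  moves=[
    [0.5, -0.3, -2.6, 0, -1.3],
    [0.5, -0.02, -2.6, 1, 0],
    [0.5, 0, 0, 2, 0],
    [0.5, 0, 0, 0, 0],
    [0.5, 0, 0, 0, 0],
  ],
)

```text
time_s: 5.27
tcp_pos: [0.414, -0.1536, 0.0728]
eef_rot: [0.739, -0.673, -0.003, 0.0]
force: [-0.2, -0.0, -0.8]
width: 0.0429
```

Run:
```python
from h import *
go([.416,-.1585,.031],-84.7)
c=cam("side"); crop(c,240,160,80,60,"s7.png")
```

```text
t5.27 tcp [ 0.414  -0.1536  0.0728] x-axis [ 0.093 -0.996 -0.004] yaw x -84.65 z [-0.005  0.004 -1.   ] F [-0.2 -0.  -0.8] w 0.0429 q [-0.625  0.143  2.059 -0.     0.947  0.852]
shift cm [ 0.53 -0.18  4.18] turn 0.05
shift if turn first [ 0.53 -0.18  4.18]
s7.png scale 10.0 (600, 800, 3)
```

View pics/s7.png

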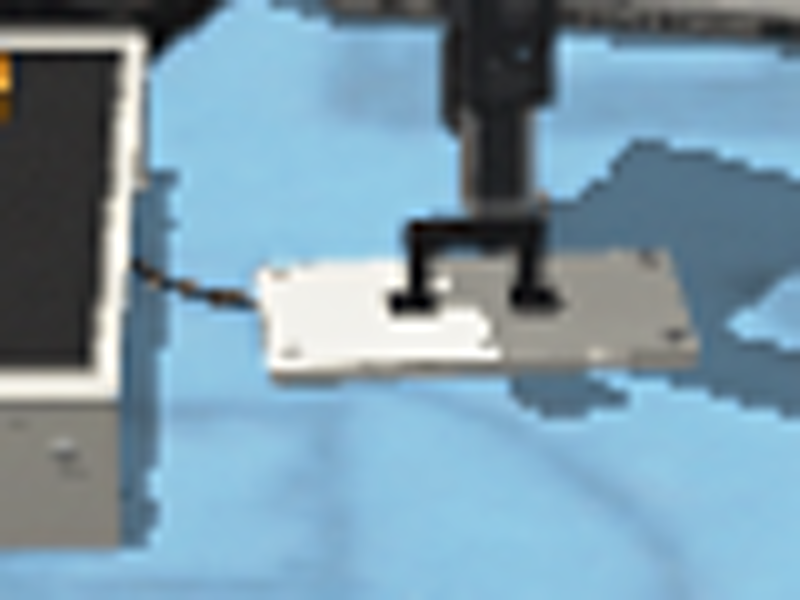

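Run:
```python
from h import *
c=cam("side")
for p in ([.414,-.132,.06],[.416,-.16,.036],[.4158,-.1598,.036]): print((proj(c,p)-[240,160])*10)
go([.417,-.1585,.031],-84.7)
```

```text
[[482.35709547 192.18750507]]
[[472.41026232 216.15333495]]
[[473.0771137 216.4825347]]
t5.37 tcp [ 0.4151 -0.1547  0.0745] x-axis [ 0.093 -0.996 -0.001] yaw x -84.68 z [-0.002  0.001 -1.   ] F [ 0.5 -0.2  0.4] w 0.0428 q [-0.626  0.14   2.058 -0.     0.947  0.852]
shift cm [ 0.4  -0.16  4.35] turn 0.02
shift if turn first [ 0.4  -0.16  4.35]
```

move_arm(
  moves=[
    [0.5, 0.4, -0.3, 1.5, 0],
    [0.5, 0, 0, 1.8, 0],
    [0.5, 0, 0, 1.0, 0],
    [0.5, 0, 0, 0, 0],
  ],
)

```text
time_s: 5.7
tcp_pos: [0.4177, -0.1581, 0.0306]
eef_rot: [0.739, -0.674, -0.002, 0.0]
force: [-0.3, -0.4, 1.4]
width: 0.0428
```

Run:
```python
from h import *
go([.418,-.1585,.031],-84.7)
c=cam("side"); crop(c,240,160,80,60,"s8.png")
```

```text
t5.70 tcp [ 0.4177 -0.1581  0.0306] x-axis [ 0.092 -0.996 -0.002] yaw x -84.71 z [-0.003  0.002 -1.   ] F [-0.3 -0.4  1.4] w 0.0428 q [-0.629  0.242  2.058 -0.     0.846  0.85 ]
shift cm [ 0.05 -0.03 -0.04] turn -0.01
shift if turn first [ 0.05 -0.03 -0.04]
s8.png scale 10.0 (600, 800, 3)
```

View pics/s8.png

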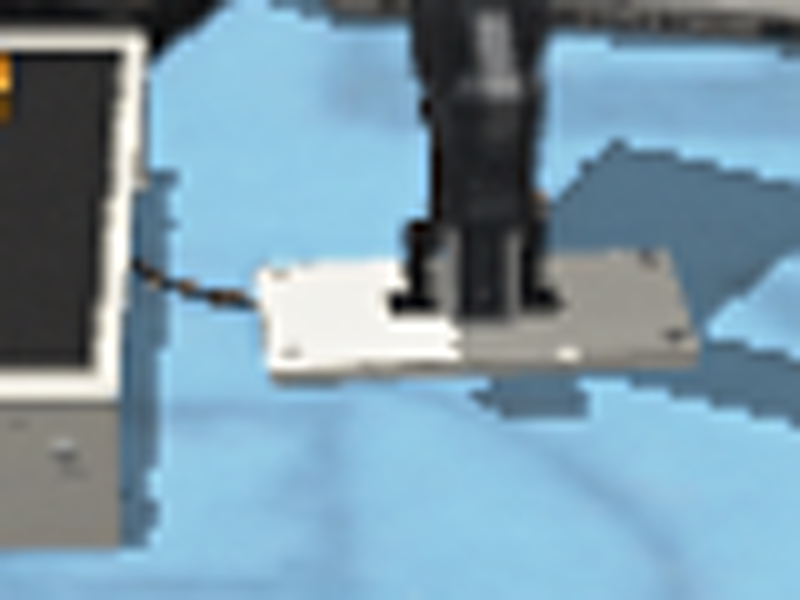

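move_arm(
  moves=[
    [0.95, 0, 0, 0, 0],
    [0.95, 0, 0, 0, 0],
    [0.95, 0, 0, 0, 0],
    [0.95, 0, 0, 0, 0],
    [0.95, 0, 0, 0, 0],
  ],
)

```text
time_s: 6.17
tcp_pos: [0.4199, -0.1592, 0.0331]
eef_rot: [0.739, -0.673, 0.001, -0.0]
force: [-1.3, 1.7, 7.0]
width: 0.0089
```

move_arm(
  moves=[
    [1, 0, 0, 0, 0],
    [1, 0, 0, -0.5, 0],
    [1, 0, 0, -1.5, 0],
    [1, 0, 0, -3, 0],
    [1, 0, 0, -3, 0],
  ],
)

```text
time_s: 6.58
tcp_pos: [0.4179, -0.1579, 0.112]
eef_rot: [0.739, -0.673, -0.002, 0.0]
force: [0.8, 0.1, -3.1]
width: 0.0087
```

move_arm(
  moves=[
    [1, 0, 0, -3, 0],
    [1, 0, 0, -2, 0],
    [1, 0, 0, 0, 0],
    [1, 0, 0, 0, 0],
  ],
)

```text
time_s: 6.92
tcp_pos: [0.4197, -0.1591, 0.1627]
eef_rot: [0.739, -0.673, 0.001, -0.0]
force: [-0.4, -0.2, -3.4]
width: 0.0088
```

Run:
```python
from h import *
go([.488,.169,.16],-78)
c=cam("side"); crop(c,240,100,80,60,"s9.png")
```

```text
t6.92 tcp [ 0.4197 -0.1591  0.1627] x-axis [ 0.093 -0.996  0.002] yaw x -84.67 z [ 0.002 -0.002 -1.   ] F [-0.4 -0.2 -3.4] w 0.0088 q [-0.628 -0.007  1.996 -0.     1.15   0.85 ]
shift cm [-32.03  -9.85   0.24] turn -6.67
shift if turn first [-30.67 -13.5    0.25]
s9.png scale 10.0 (600, 800, 3)
```

View pics/s9.png

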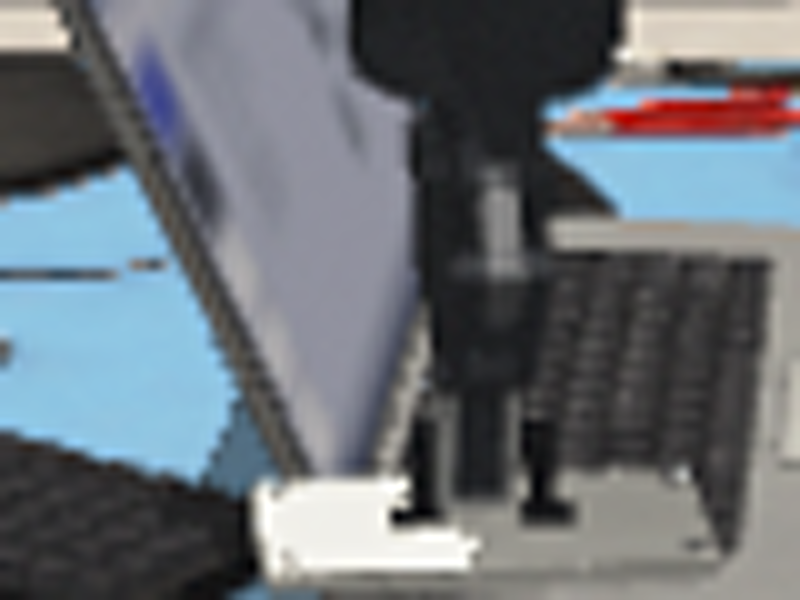

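move_arm(
  moves=[
    [1, 0, 0, 0, -6.8],
    [1, -2.5, -1.1, 0, 0],
    [1, -3.5, -1.55, 0, 0],
    [1, -3.5, -1.55, 0, 0],
    [1, -3.5, -1.55, 0, 0],
  ],
)

```text
time_s: 7.38
tcp_pos: [0.4466, -0.0179, 0.1596]
eef_rot: [0.777, -0.629, -0.002, 0.001]
force: [1.1, -0.2, -3.0]
width: 0.0089
```

move_arm(
  moves=[
    [1, -3.5, -1.55, 0, 0],
    [1, -3.5, -1.55, 0, 0],
    [1, -3.5, -1.55, 0, 0],
    [1, -3.5, -1.55, 0, 0],
    [1, -2.5, -1.0, 0, 0],
  ],
)

```text
time_s: 7.8
tcp_pos: [0.4825, 0.1596, 0.1594]
eef_rot: [0.778, -0.628, -0.002, 0.001]
force: [1.3, 0.5, -3.0]
width: 0.009
```

move_arm(
  moves=[
    [1, -1.0, -0.5, 0, 0],
    [1, 0, 0, 0, 0],
    [1, 0, 0, 0, 0],
    [1, 0, 0, 0, 0],
  ],
)

```text
time_s: 8.13
tcp_pos: [0.4858, 0.1665, 0.1606]
eef_rot: [0.778, -0.629, -0.001, 0.001]
force: [0.4, -0.9, -2.9]
width: 0.0085
```

Run:
```python
from h import *
go([.488,.169,.13],-77.8)
c=cam("side"); crop(c,180,170,160,120,"s10.png")
c=cam("top"); crop(c,140,130,120,90,"t10.png")
```

```text
t8.13 tcp [0.4858 0.1665 0.1606] x-axis [ 0.209 -0.978  0.   ] yaw x -77.91 z [-0.003 -0.001 -1.   ] F [ 0.4 -0.9 -2.9] w 0.0085 q [ 9.900e-02  1.460e-01  1.837e+00 -1.000e-03  1.161e+00  1.459e+00]
shift cm [-0.19 -0.28  3.06] turn -0.11
shift if turn first [-0.19 -0.28  3.06]
s10.png scale 5.0 (600, 800, 3)
t10.png scale 6.666666666666667 (600, 800, 3)
```

View pics/s10.png

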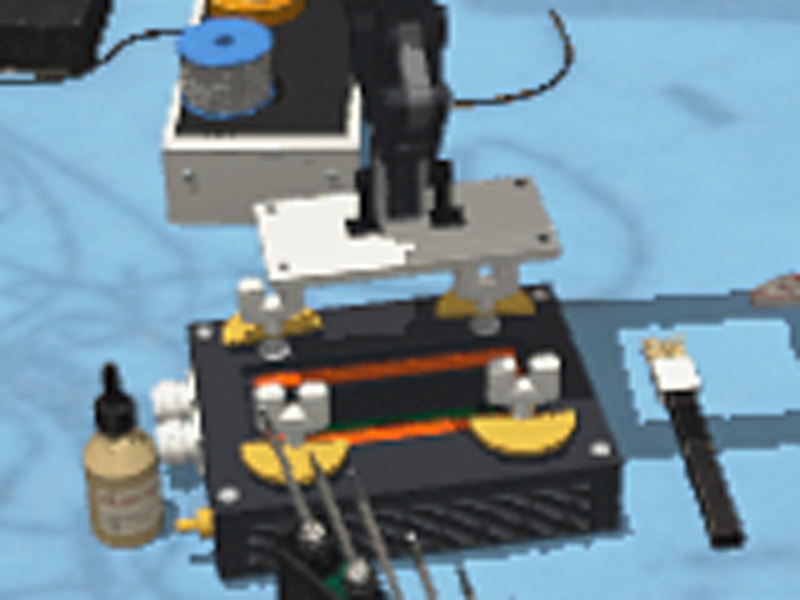

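View pics/t10.png

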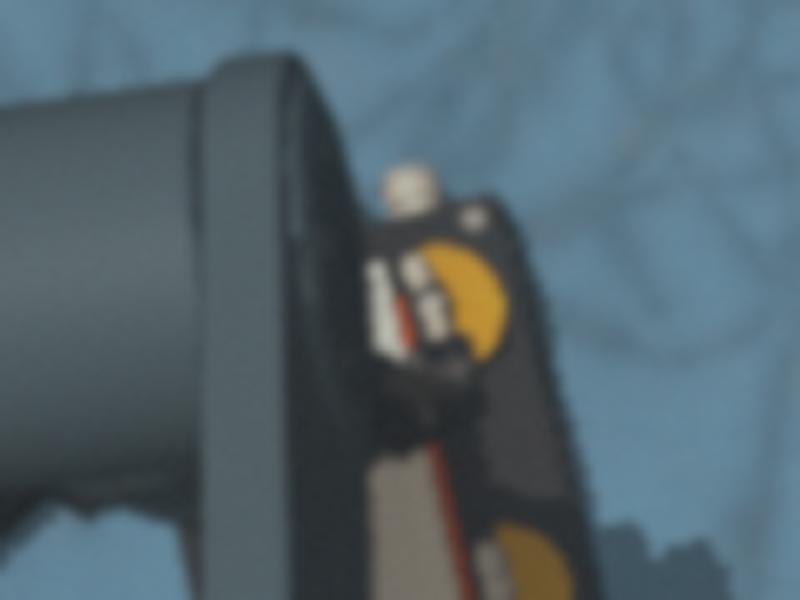

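Run:
```python
from h import *
s=cam("side"); t=cam("top"); T=read_state()["tcp_pos"]; print(T)
b=lambda c,L,o,k,z: back(c,[(o[0]+(x+.5)/k-.5,o[1]+(y+.5)/k-.5) for x,y in L],z)
z=T[2]-.0331+.008
P=b(s,[(256,205),(278,280),(560,246),(530,178)],(180,170),5,z);print(P.round(4),P.mean(0).round(4))
f=lambda a:np.degrees(np.arctan2(a[1],a[0])).round(2)
print(f(P[0]-P[3]),f(P[1]-P[2]),[np.linalg.norm(P[i]-P[(i+1)%4]).round(4) for i in range(4)])
D=b(s,[(192,328),(214,510),(620,458),(548,286)],(180,170),5,.046);print("deck",D.round(4),D.mean(0).round(4),[np.linalg.norm(D[i]-D[(i+1)%4]).round(4) for i in range(4)],f(D[0]-D[3]),f(D[1]-D[2]))
crop(s,190,200,80,60,"s11a.png");crop(s,250,195,80,60,"s11b.png")
```

```text
[0.48665877 0.16646567 0.16182971]
[[0.5508 0.1545 0.1367]
 [0.5353 0.2125 0.1367]
 [0.4136 0.1838 0.1367]
 [0.4261 0.129  0.1367]] [0.4814 0.17   0.1367]
11.57 13.27 [np.float64(0.06), np.float64(0.125), np.float64(0.0562), np.float64(0.1273)]
deck [[0.5899 0.1281 0.046 ]
 [0.563  0.2584 0.046 ]
 [0.385  0.2187 0.046 ]
 [0.4148 0.0884 0.046 ]] [0.4882 0.1734 0.046 ] [np.float64(0.1331), np.float64(0.1824), np.float64(0.1336), np.float64(0.1796)] 12.78 12.6
s11a.png scale 10.0 (600, 800, 3)
s11b.png scale 10.0 (600, 800, 3)
```

View pics/s11a.png

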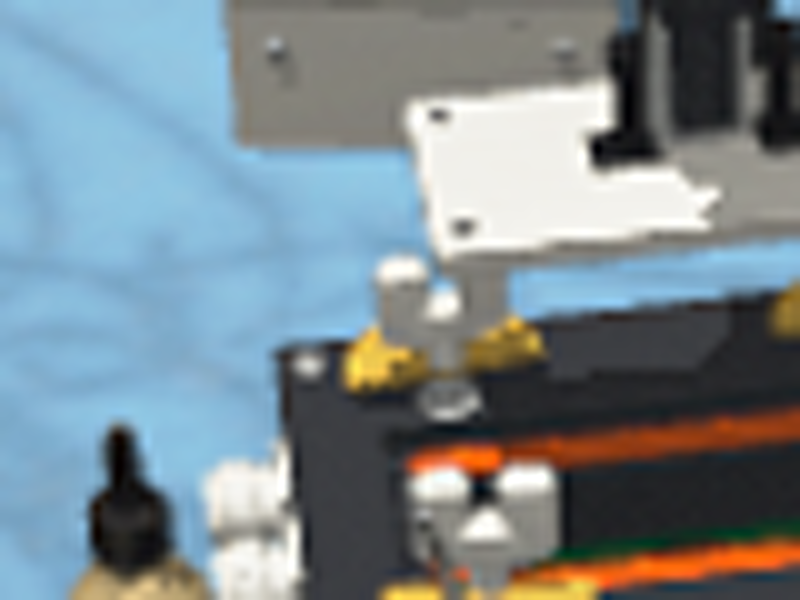

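View pics/s11b.png

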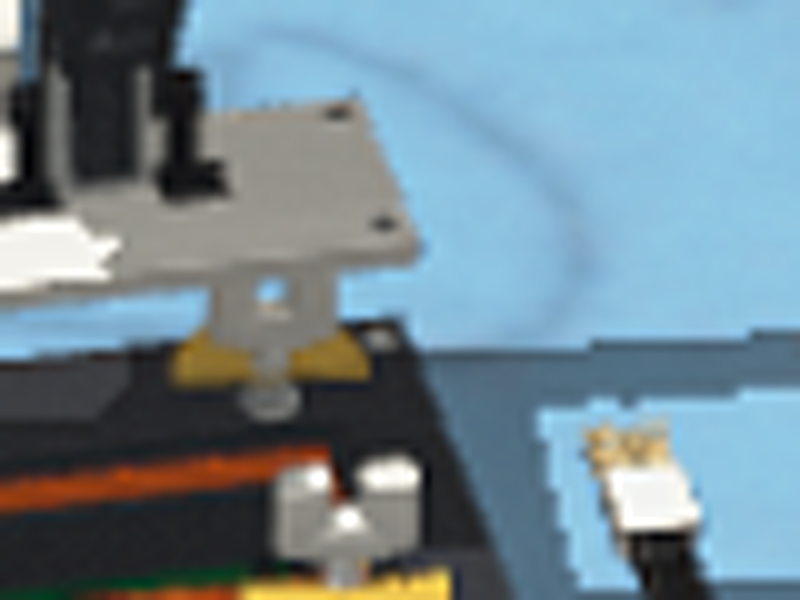

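move_arm(
  moves=[
    [1, -0.35, -0.55, 1, -0.1],
    [1, 0, 0, 1.0, 0],
    [1, 0, 0, 0, 0],
    [1, 0, 0, 0, 0],
    [1, 0, 0, 0, 0],
  ],
)

```text
time_s: 8.75
tcp_pos: [0.4912, 0.1719, 0.142]
eef_rot: [0.778, -0.628, -0.0, 0.0]
force: [-0.0, 0.4, -2.6]
width: 0.0088
```

Run:
```python
from h import *
go([.492,.171,.13],-77.8)
s=cam("side"); crop(s,200,190,80,60,"s12a.png"); crop(s,260,190,80,60,"s12b.png")
c=cam("top"); crop(c,180,170,80,60,"t12.png")
```

```text
t8.75 tcp [0.4912 0.1719 0.142 ] x-axis [ 0.211 -0.977 -0.   ] yaw x -77.80 z [-0. -0. -1.] F [-0.   0.4 -2.6] w 0.0088 q [ 0.108  0.185  1.835 -0.     1.123  1.466]
shift cm [ 0.1  -0.06  1.2 ] turn 0.0
shift if turn first [ 0.1  -0.06  1.2 ]
s12a.png scale 10.0 (600, 800, 3)
s12b.png scale 10.0 (600, 800, 3)
t12.png scale 10.0 (600, 800, 3)
```

View pics/s12a.png

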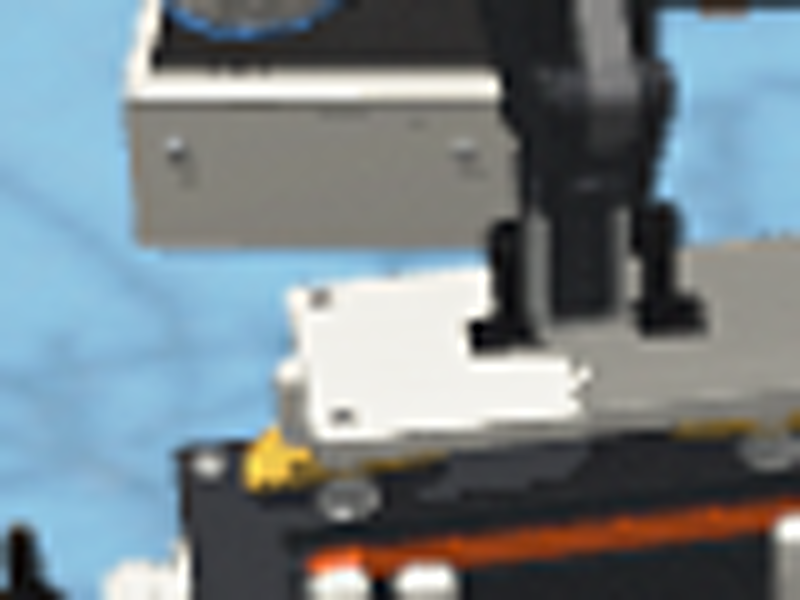

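View pics/s12b.png

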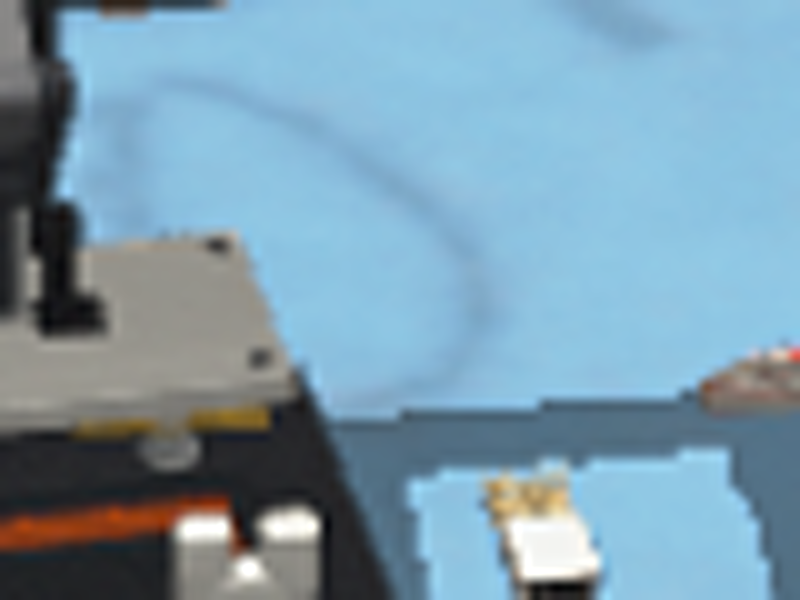

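View pics/t12.png

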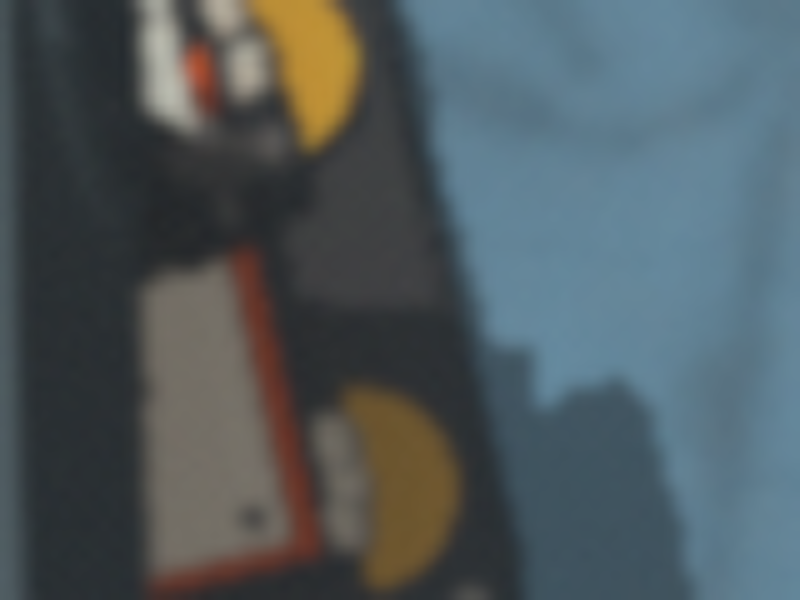

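Run:
```python
from h import *
s=cam("side"); t=cam("top"); T=read_state()["tcp_pos"]; print(T)
b=lambda c,L,o,k,z: back(c,[(o[0]+(x+.5)/k-.5,o[1]+(y+.5)/k-.5) for x,y in L],z)
zt=T[2]-.0331+.008
rot=lambda a:np.array([[np.cos(a),-np.sin(a)],[np.sin(a),np.cos(a)]])
Q=b(t,[(222,258),(296,546),(150,580)],(180,170),10,zt); print("top cover edge,corner,front",Q.round(4))
f=lambda a:np.degrees(np.arctan2(a[1],a[0])).round(2)
print("yaws",f(Q[0]-Q[1]),f(Q[2]-Q[1])-90)
G=b(t,[(258,247),(320,553),(155,590)],(180,170),10,.041); print("ring",G.round(4),f(G[0]-G[1]),f(G[2]-G[1])-90)
a=np.radians(12.2)
print("cover centre top", Q[1,:2]+rot(a)@[.065,.030])
print("ring centre top", G[1,:2]+rot(a)@[.0625,.0275])
P=b(s,[(288,290),(312,443),(297+600,390),(237+600,234)],(200,190),10,zt);print("side",P.round(4),P.mean(0).round(4),f(P[0]-P[3]),f(P[1]-P[2]))
```

```text
[0.49161804 0.17215823 0.14249128]
top cover edge,corner,front [[0.4946 0.1397 0.1174]
 [0.4299 0.124  0.1174]
 [0.4234 0.1565 0.1174]]
yaws 13.59 11.329999999999998
ring [[0.5065 0.1428 0.041 ]
 [0.4326 0.129  0.041 ]
 [0.425  0.1686 0.041 ]] 10.6 10.86
cover centre top [0.48710611 0.16710351]
ring centre top [0.48785176 0.1690871 ]
side [[0.5571 0.1585 0.1174]
 [0.5455 0.2165 0.1174]
 [0.4184 0.1937 0.1174]
 [0.4312 0.1325 0.1174]] [0.488  0.1753 0.1174] 11.7 10.19
```

move_arm(
  moves=[
    [1, 0, 0, 1.4, 0],
    [1, 0, 0, 1.4, 0],
    [1, 0, 0, 1.4, 0],
    [1, 0, 0, 0, 0],
    [1, 0, 0, 0, 0],
  ],
)

```text
time_s: 9.37
tcp_pos: [0.4908, 0.1721, 0.0997]
eef_rot: [0.778, -0.628, -0.001, 0.001]
force: [0.6, 0.4, -3.3]
width: 0.0089
```

Run:
```python
from h import *
st()
s=cam("side"); crop(s,190,200,120,90,"s13.png")
c=cam("top"); crop(c,160,150,96,72,"t13.png")
```

```text
t9.37 tcp [0.4908 0.1721 0.0997] x-axis [ 0.212 -0.977 -0.   ] yaw x -77.78 z [-0.002 -0.    -1.   ] F [ 0.6  0.4 -3.3] w 0.0089 q [0.109 0.25  1.857 0.    1.036 1.466]
s13.png scale 6.666666666666667 (600, 800, 3)
t13.png scale 8.333333333333334 (600, 800, 3)
```

View pics/s13.png

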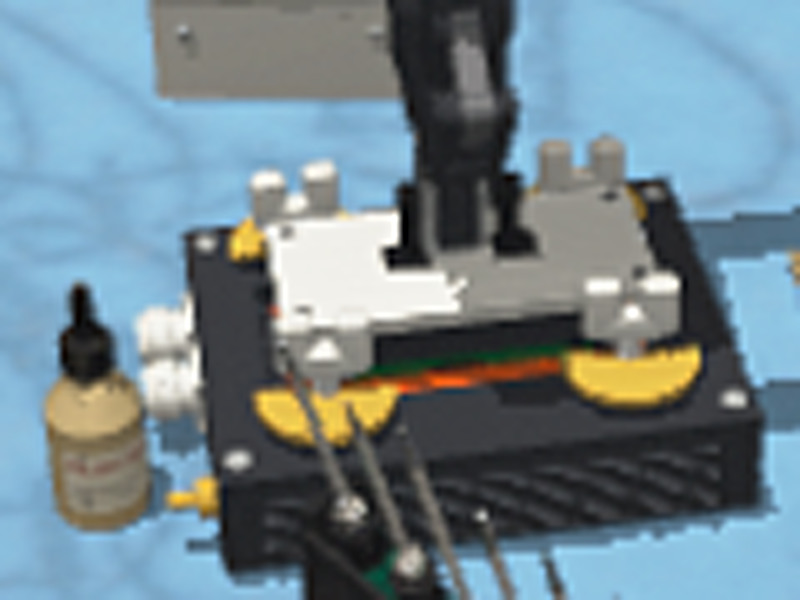

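View pics/t13.png

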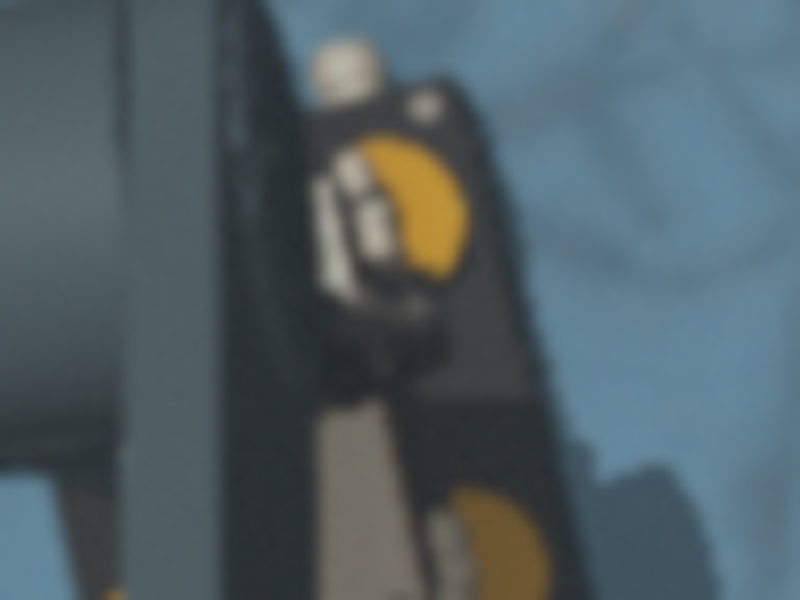

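move_arm(
  moves=[
    [1, 0, 0, 0.8, 0],
    [1, 0, 0, 0.7, 0],
    [1, 0, 0, 0, 0],
    [1, 0, 0, 0, 0],
  ],
)

```text
time_s: 9.8
tcp_pos: [0.4908, 0.1721, 0.0844]
eef_rot: [0.778, -0.628, -0.0, 0.0]
force: [0.7, 0.5, -2.8]
width: 0.0088
```

Run:
```python
from h import *
st()
s=cam("side"); crop(s,210,210,80,60,"s14.png")
c=cam("top"); crop(c,180,160,80,60,"t14.png")
```

```text
t9.80 tcp [0.4908 0.1721 0.0844] x-axis [ 0.212 -0.977 -0.   ] yaw x -77.78 z [-0.001 -0.    -1.   ] F [ 0.7  0.5 -2.8] w 0.0088 q [0.109 0.276 1.863 0.    1.004 1.466]
s14.png scale 10.0 (600, 800, 3)
t14.png scale 10.0 (600, 800, 3)
```

View pics/s14.png

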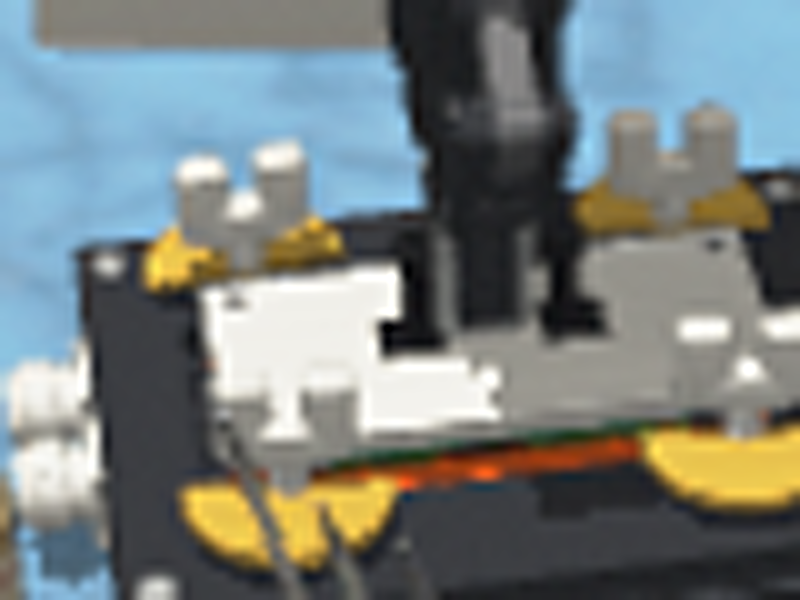

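View pics/t14.png

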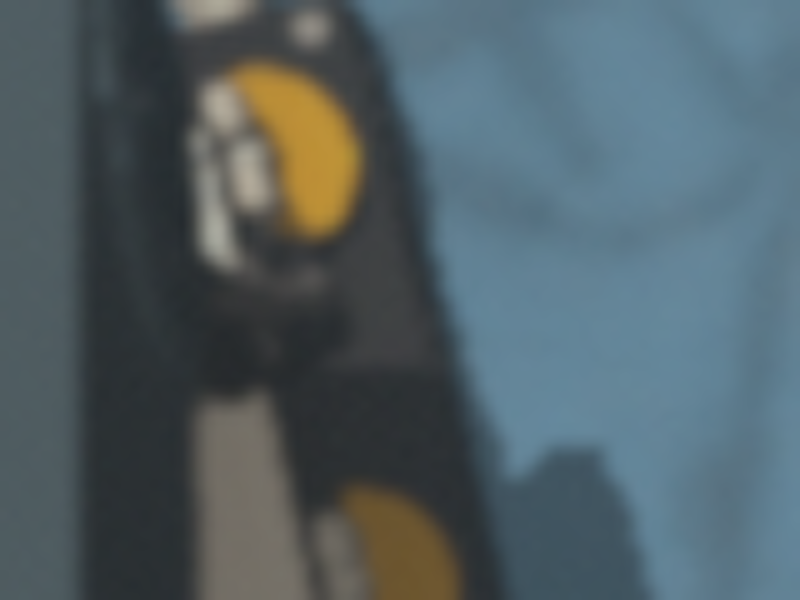

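move_arm(
  moves=[
    [1, 0, 0, 0.3, 0],
    [1, 0, 0, 0.3, 0],
    [1, 0, 0, 0.2, 0],
    [1, 0, 0, 0, 0],
  ],
)

```text
time_s: 10.23
tcp_pos: [0.4909, 0.1721, 0.0764]
eef_rot: [0.778, -0.628, -0.0, 0.0]
force: [0.1, -0.0, -2.4]
width: 0.0085
```

Run:
```python
from h import *
s=st();print(s["ft_torque"])
```

```text
t10.23 tcp [0.4909 0.1721 0.0764] x-axis [ 0.212 -0.977 -0.   ] yaw x -77.78 z [-0.001 -0.    -1.   ] F [ 0.1 -0.  -2.4] w 0.0085 q [ 0.109  0.289  1.866 -0.     0.988  1.466]
[-0.01958416  0.03713287 -0.04686191]
```

move_arm(
  moves=[
    [1, 0, 0, 0.2, 0],
    [1, 0, 0, 0.05, 0],
    [1, 0, 0, 0, 0],
  ],
)

```text
time_s: 10.48
tcp_pos: [0.4912, 0.1722, 0.0743]
eef_rot: [0.778, -0.628, -0.0, 0.0]
force: [0.0, 0.2, -3.1]
width: 0.0085
```

move_arm(
  moves=[
    [1, 0, 0, 0.1, 0],
    [1, 0, 0, 0.1, 0],
    [1, 0, 0, 0, 0],
  ],
)

```text
time_s: 10.73
tcp_pos: [0.4915, 0.1722, 0.0736]
eef_rot: [0.778, -0.628, 0.0, 0.0]
force: [-4.9, -0.8, 8.8]
width: 0.0085
```

move_arm(
  moves=[
    [0.7, 0, 0, 0, 0],
    [0.5, 0, 0, 0, 0],
    [0.5, 0, 0, 0, 0],
    [0.5, 0, 0, -1.5, 0],
    [0.5, 0, 0, -3, 0],
  ],
)

```text
time_s: 11.15
tcp_pos: [0.4885, 0.1718, 0.1146]
eef_rot: [0.778, -0.628, -0.003, 0.003]
force: [0.1, -0.6, 0.3]
width: 0.0428
```

move_arm(
  moves=[
    [0.5, 0, 0, -4, 0],
    [0.5, 0, 0, -3, 0],
    [0.5, 2, 2, 0, 0],
    [0.5, 2.8, 2.8, 0, 0],
    [0.5, 2.8, 2.8, 0, 0],
  ],
)

```text
time_s: 11.57
tcp_pos: [0.4331, 0.0814, 0.1883]
eef_rot: [0.779, -0.627, 0.001, -0.001]
force: [-0.1, -1.9, -1.0]
width: 0.0427
```

move_arm(
  moves=[
    [0.5, 2.8, 2.8, 0, 0],
    [0.5, 2.8, 2.8, 0, 0],
    [0.5, 2.8, 0, 0, 0],
    [0.5, 2.8, 0, 0, 0],
    [0.5, 0, 0, 0, 0],
  ],
)

```text
time_s: 11.98
tcp_pos: [0.4034, -0.0436, 0.1885]
eef_rot: [0.777, -0.629, 0.002, 0.0]
force: [0.7, -0.4, -0.2]
width: 0.0426
```

Run:
```python
from h import *
st()
s=cam("side"); crop(s,200,210,100,75,"s15.png")
c=cam("top"); crop(c,150,145,112,84,"t15.png")
```

```text
t11.98 tcp [ 0.4034 -0.0436  0.1885] x-axis [ 0.208 -0.978  0.003] yaw x -78.01 z [ 0.003 -0.003 -1.   ] F [ 0.7 -0.4 -0.2] w 0.0426 q [-4.010e-01 -1.540e-01  2.073e+00 -1.000e-03  1.218e+00  9.610e-01]
s15.png scale 8.0 (600, 800, 3)
t15.png scale 7.142857142857143 (600, 800, 3)
```

View pics/s15.png

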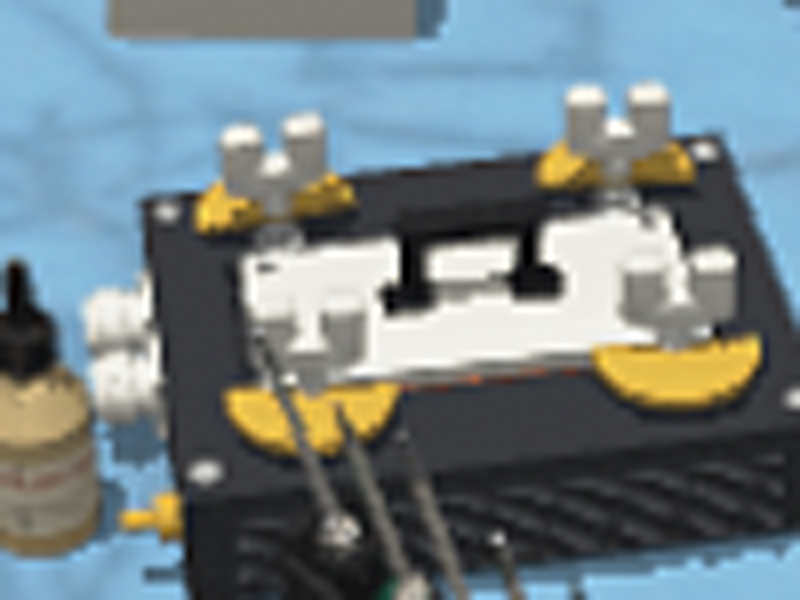

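View pics/t15.png

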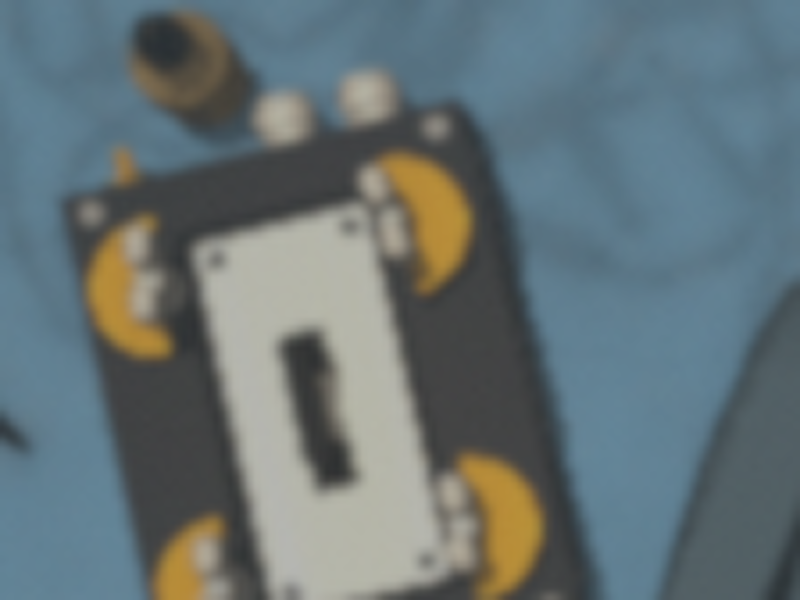

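move_arm(
  moves=[
    [0.5, 0, 0, 0, -7.1],
    [0.5, 0, 0, 0, -7.1],
    [0.5, 0, 0, 0, -7.1],
    [0.5, 0, 0, 0, -7.1],
    [0.5, 0, 0, 0, -7.1],
  ],
)

```text
time_s: 12.5
tcp_pos: [0.402, -0.0382, 0.1872]
eef_rot: [0.934, -0.357, -0.0, -0.0]
force: [0.3, 0.7, 0.2]
width: 0.0428
```

Run:
```python
from h import *
st()
s=cam("side"); crop(s,200,205,52,39,"s16a.png");crop(s,245,205,60,45,"s16b.png")
c=cam("top"); crop(c,155,155,64,48,"t16a.png");crop(c,165,195,64,48,"t16b.png")
```

```text
t12.50 tcp [ 0.402  -0.0382  0.1872] x-axis [ 0.745 -0.667 -0.001] yaw x -41.83 z [-0.001  0.001 -1.   ] F [0.3 0.7 0.2] w 0.0428 q [-0.391 -0.154  2.076  0.     1.22   0.339]
s16a.png scale 15.384615384615385 (600, 800, 3)
s16b.png scale 13.333333333333334 (600, 800, 3)
t16a.png scale 12.5 (600, 800, 3)
t16b.png scale 12.5 (600, 800, 3)
```

View pics/t16a.png

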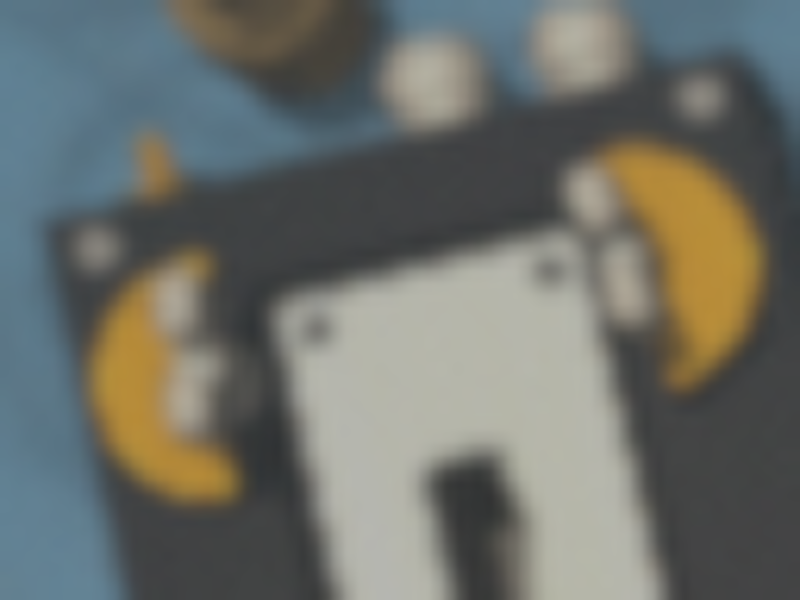

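View pics/t16b.png

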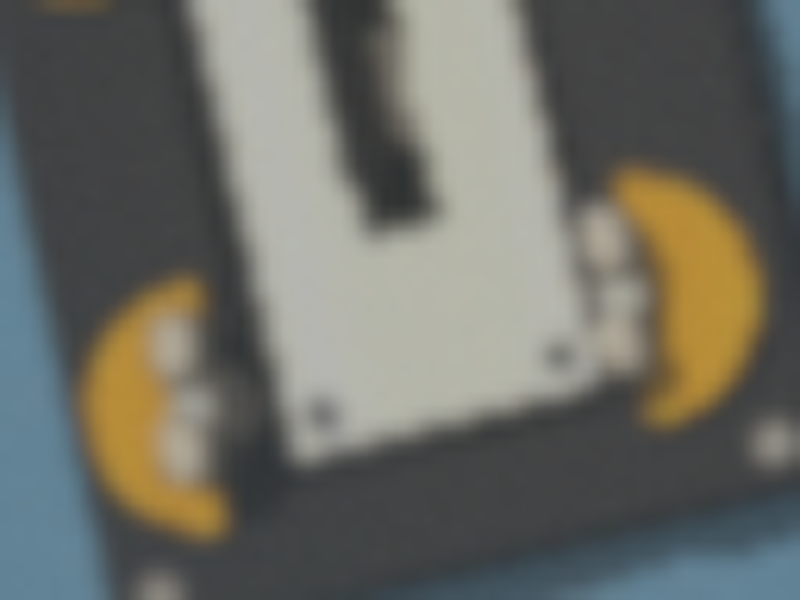

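View pics/s16a.png

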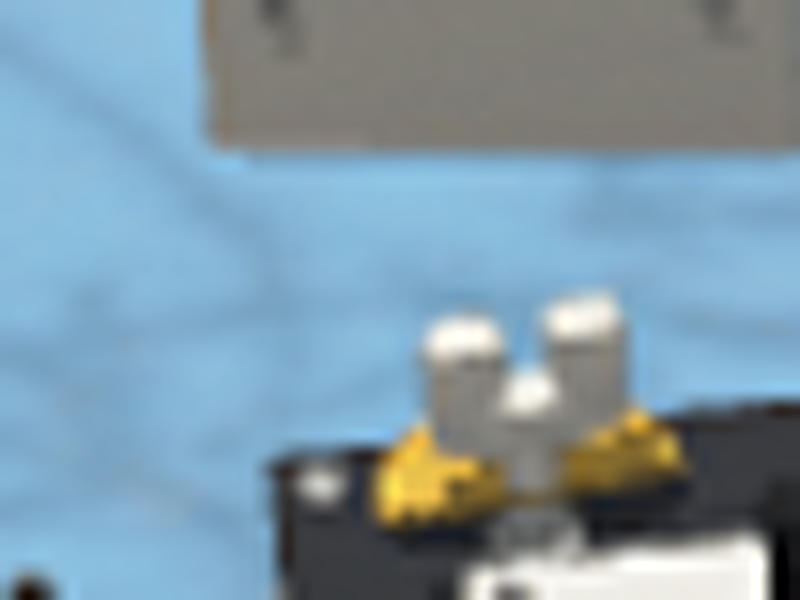

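View pics/s16b.png

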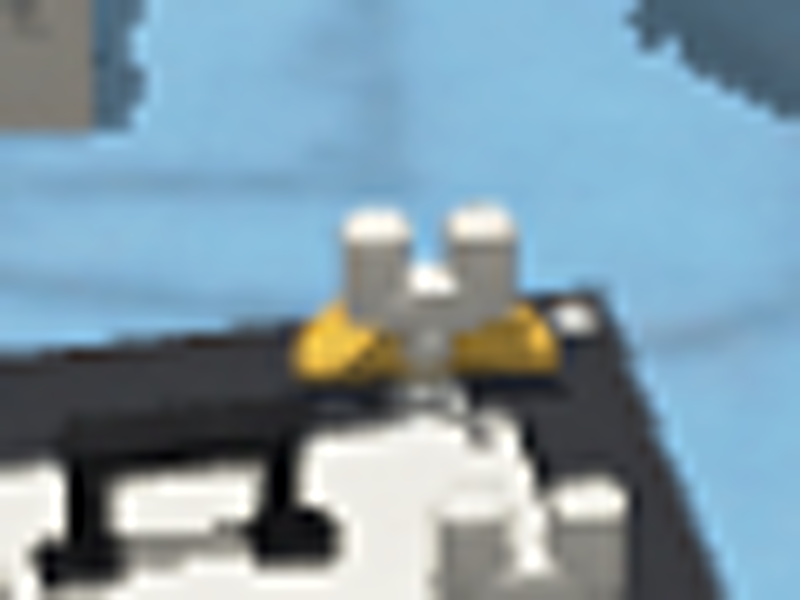

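Run:
```python
from h import *
t=cam("top")
b=lambda L,o,k,z: back(t,[(o[0]+(x+.5)/k-.5,o[1]+(y+.5)/k-.5) for x,y in L],z)
C=np.r_[b([(268,300),(578,230)],(155,155),12.5,.049),b([(295,467),(598,392)],(165,195),12.5,.049)]
f=lambda a:np.degrees(np.arctan2(a[1],a[0])).round(2)
print("cover",C.round(4),C.mean(0).round(4),f(C[0]-C[2]),f(C[1]-C[3]),np.linalg.norm(C[0]-C[2]),np.linalg.norm(C[1]-C[3]),np.linalg.norm(C[0]-C[1]))
H=b([(468,465)],(155,155),12.5,.077),b([(402,215)],(165,195),12.5,.077); print("handle",H[0],H[1],(H[0]+H[1])/2)
W={1:b([(175,300),(195,400)],(155,155),12.5,.0885),2:b([(590,195),(627,275)],(155,155),12.5,.0885),
3:b([(603,232),(620,342)],(165,195),12.5,.0885),4:b([(172,345),(183,450)],(165,195),12.5,.0885)}
M=[]
for k,w in W.items():
    print(k,w.mean(0).round(4),"yaw",f(w[0]-w[1]),np.linalg.norm(w[0]-w[1]).round(4)); M.append(w.mean(0))
M=np.array(M);print(M.mean(0)); 
for i,j in((0,3),(1,2)): print(f(M[i]-M[j]),np.linalg.norm(M[i]-M[j]))
for i,j in((0,1),(3,2)): print(f(M[i]-M[j])-90,np.linalg.norm(M[i]-M[j]))
```

```text
cover [[0.5459 0.212  0.049 ]
 [0.5575 0.152  0.049 ]
 [0.4172 0.1837 0.049 ]
 [0.4296 0.126  0.049 ]] [0.4875 0.1684 0.049 ] 12.4 11.49 0.1317418684112658 0.13050882207167072 0.06107407589544286
handle [[0.50886561 0.16867977 0.077     ]] [[0.46185439 0.15815603 0.077     ]] [[0.48536   0.1634179 0.077    ]]
1 [0.5305 0.219  0.0885] yaw 11.02 0.0192
2 [0.5494 0.1401 0.0885] yaw 23.66 0.0166
3 [0.4465 0.118  0.0885] yaw 7.88 0.0204
4 [0.4288 0.1977 0.0885] yaw 5.69 0.0193
[0.48878812 0.16869983 0.0885    ]
11.81 0.10391449324771837
12.14 0.10526481452467672
13.469999999999999 0.08105420178323679
12.510000000000005 0.08162789052418702
```

move_arm(
  moves=[
    [0.5, 0, 0, 0, -7.1],
    [0.5, 0, 0, 0, -7.1],
    [0.5, 0, 0, 0, -7.1],
    [0.5, 0, 0, 0, -7.1],
    [0.5, 0, 0, 0, -7.1],
  ],
)

```text
time_s: 13.07
tcp_pos: [0.4021, -0.0389, 0.1874]
eef_rot: [0.998, -0.058, -0.0, -0.0]
force: [-0.7, -0.4, 0.1]
width: 0.0426
```

move_arm(
  moves=[
    [0.5, 0, 0, 0, -7.1],
    [0.5, 0, 0, 0, -7.1],
    [0.5, 0, 0, 0, -7.1],
    [0.5, 0, 0, 0, -7.1],
    [0.5, 0, 0, 0, -7.1],
  ],
)

```text
time_s: 13.48
tcp_pos: [0.4021, -0.0389, 0.1874]
eef_rot: [0.968, 0.249, -0.0, -0.0]
force: [-0.7, 0.3, -0.1]
width: 0.0427
```

move_arm(
  moves=[
    [0.5, 0, 0, 0, -7.1],
    [0.5, 0, 0, 0, -7.1],
    [0.5, 0, 0, 0, -7.1],
    [0.5, 0, 0, 0, -7.1],
    [0.5, 0, 0, 0, -7.1],
  ],
)

```text
time_s: 13.9
tcp_pos: [0.4021, -0.0389, 0.1874]
eef_rot: [0.846, 0.533, -0.0, -0.0]
force: [-0.3, 0.5, -0.6]
width: 0.0429
```

move_arm(
  moves=[
    [0.5, 0, 0, 0, -7.1],
    [0.5, 0, 0, 0, -7.1],
    [0.5, 0, 0, 0, -7.1],
    [0.5, 0, 0, 0, -7.1],
    [0.5, 0, 0, 0, -7.1],
  ],
)

```text
time_s: 14.32
tcp_pos: [0.4021, -0.0389, 0.1874]
eef_rot: [0.644, 0.765, 0.0, -0.0]
force: [-0.7, -0.2, -0.5]
width: 0.0429
```

Run:
```python
from h import *
go([.5343,.2230,.135],101)
```

```text
t14.32 tcp [ 0.4021 -0.0389  0.1874] x-axis [-0.171  0.985  0.   ] yaw x 99.87 z [-0.  0. -1.] F [-0.7 -0.2 -0.5] w 0.0429 q [-0.392 -0.154  2.076  0.     1.22  -2.135]
shift cm [23.53 17.52  5.24] turn -1.13
shift if turn first [23.18 17.98  5.24]
```

move_arm(
  moves=[
    [0.5, 2.5, 1.9, 0, 0],
    [0.5, 3.0, 2.25, 0, 0],
    [0.5, 3.0, 2.25, 0, 0],
    [0.5, 3.0, 2.25, 0, 0],
    [0.5, 3.0, 2.25, 0, 0],
  ],
)

```text
time_s: 14.73
tcp_pos: [0.4854, 0.1242, 0.1874]
eef_rot: [0.646, 0.763, 0.0, -0.0]
force: [0.2, -0.8, -0.2]
width: 0.0428
```

move_arm(
  moves=[
    [0.55, 3.0, 2.25, 0, 0],
    [0.55, 3.0, 2.25, 0, 0],
    [0.55, 3.0, 2.1, 0, 0],
    [0.55, 0, 0, 2, 0],
    [0.55, 0, 0, 3, 0],
  ],
)

```text
time_s: 15.15
tcp_pos: [0.5376, 0.2251, 0.1399]
eef_rot: [0.645, 0.764, 0.003, 0.002]
force: [0.7, -0.7, -0.1]
width: 0.0385
```

move_arm(
  moves=[
    [0.6, 0, 0, 1, 0],
    [0.6, 0, 0, 0, 0],
    [0.6, 0, 0, 0, 0],
  ],
)

```text
time_s: 15.4
tcp_pos: [0.5343, 0.2217, 0.1272]
eef_rot: [0.645, 0.764, -0.001, -0.001]
force: [1.0, 0.1, 0.3]
width: 0.0344
```

Run:
```python
from h import *
go([.5343,.2230,.0845],101)
s=cam("side"); crop(s,190,195,80,60,"s17.png")
c=cam("top"); crop(c,150,145,96,72,"t17.png")
```

```text
t15.40 tcp [0.5343 0.2217 0.1272] x-axis [-0.167  0.986  0.   ] yaw x 99.63 z [-0.002 -0.    -1.   ] F [1.  0.1 0.3] w 0.0344 q [ 0.188  0.325  1.693  0.     1.126 -1.551]
shift cm [0.13 0.03 4.27] turn -1.37
shift if turn first [0.13 0.03 4.27]
s17.png scale 10.0 (600, 800, 3)
t17.png scale 8.333333333333334 (600, 800, 3)
```

View pics/s17.png

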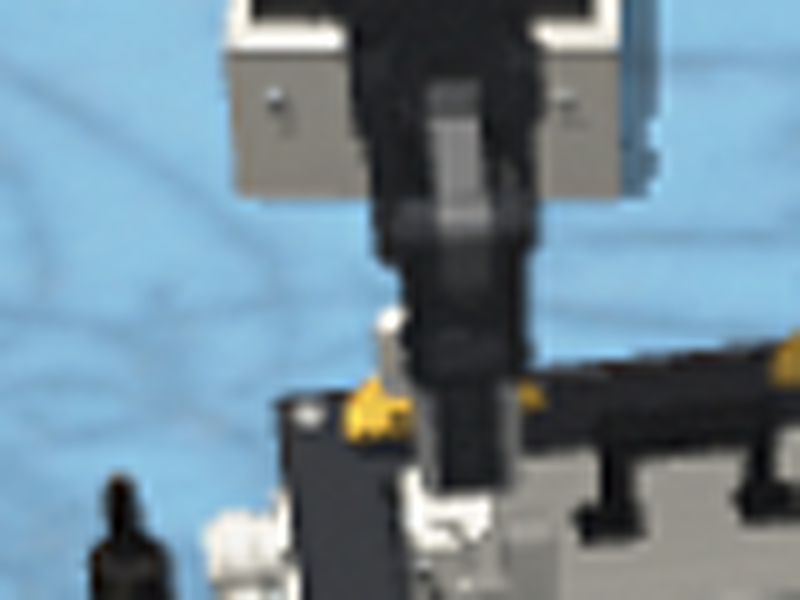

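Run:
```python
from h import *
c=cam("side")
for p in ([.5343,.2217+.017+.007,.112],[.5343,.223,.0885],[.5343,.223,.0776]): print((proj(c,p)-[190,195])*10)
```

```text
[[446.90485607 492.94534163]]
[[461.81428604 512.86008464]]
[[464.00594017 551.67020829]]
```

View pics/t17.png

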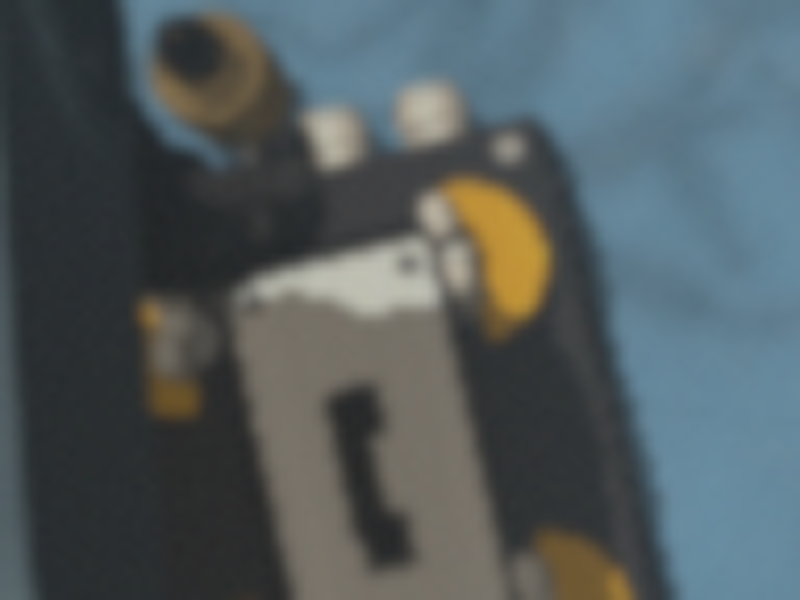

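move_arm(
  moves=[
    [0.6, 0.12, 0, 1.5, 0],
    [0.6, 0, 0, 1.7, 0],
    [0.6, 0, 0, 1.0, 0],
    [0.6, 0, 0, 0, 0],
  ],
)

```text
time_s: 15.88
tcp_pos: [0.5337, 0.2224, 0.0843]
eef_rot: [0.645, 0.764, -0.001, -0.001]
force: [-0.9, 0.5, 0.0]
width: 0.0343
```

move_arm(
  moves=[
    [0.8, 0, 0, 0, 0],
    [1, 0, 0, 0, 0],
    [1, 0, 0, 0, 0],
    [1, 0, 0, 0, 0],
  ],
)

```text
time_s: 16.22
tcp_pos: [0.5352, 0.2241, 0.0871]
eef_rot: [0.645, 0.764, 0.001, -0.0]
force: [-1.4, 5.1, 2.1]
width: 0.0076
```

Run:
```python
from h import *
s=st();print(s["ft_torque"])
s=cam("side"); crop(s,190,195,80,60,"s18.png")
```

```text
t16.22 tcp [0.5352 0.2241 0.0871] x-axis [-0.168  0.986  0.002] yaw x 99.70 z [ 0.001  0.002 -1.   ] F [-1.4  5.1  2.1] w 0.0076 q [ 0.191  0.384  1.709  0.002  1.047 -1.55 ]
[ 0.73746851  0.36346825 -0.15689249]
s18.png scale 10.0 (600, 800, 3)
```

View pics/s18.png

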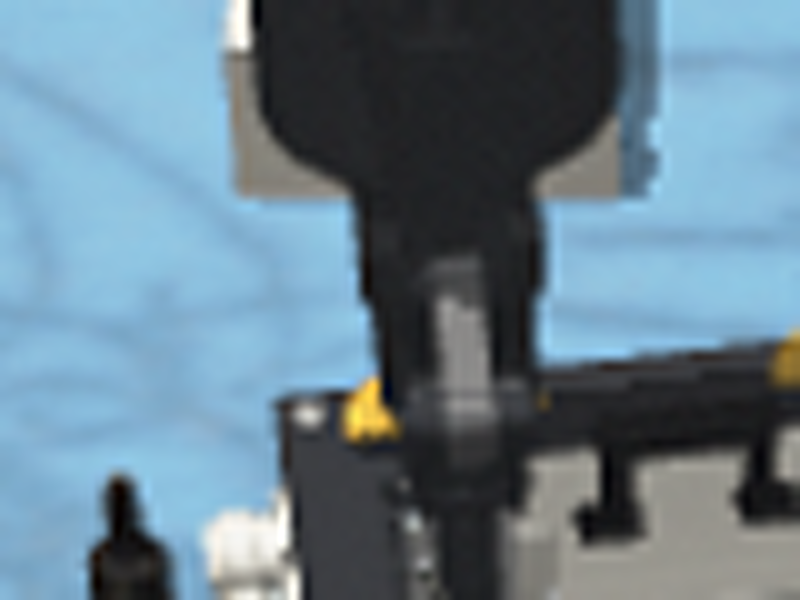

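move_arm(
  moves=[
    [1, 0.1, 0, 0.05, 5],
    [1, 0, 0, 0.05, 7],
    [1, 0, 0, 0.05, 7],
    [1, 0, 0, 0.06, 7],
    [1, 0, 0, 0.06, 7],
  ],
)

```text
time_s: 16.68
tcp_pos: [0.5349, 0.2223, 0.0843]
eef_rot: [0.837, 0.548, -0.001, 0.001]
force: [-4.3, -8.7, 6.3]
width: 0.0073
```

move_arm(
  moves=[
    [1, 0, 0, 0.06, 7],
    [1, 0, 0, 0, 0],
    [1, 0, 0, 0, 0],
  ],
)

```text
time_s: 16.93
tcp_pos: [0.5346, 0.2219, 0.0836]
eef_rot: [0.867, 0.498, -0.001, 0.001]
force: [-4.2, -9.8, 6.9]
width: 0.0074
```

Run:
```python
from h import *
s=st();print(s["ft_torque"])
```

```text
t16.93 tcp [0.5346 0.2219 0.0836] x-axis [ 0.505  0.863 -0.003] yaw x 59.70 z [-0.001 -0.004 -1.   ] F [-4.2 -9.8  6.9] w 0.0074 q [ 0.19   0.389  1.71  -0.004  1.044 -0.85 ]
[-1.73033004  0.79219052 -0.13334507]
```

move_arm(
  moves=[
    [0.8, 0, 0, 0, 0],
    [0.6, 0, 0, 0, 0],
    [0.6, 0, 0, 0, 0],
    [0.6, 0, 0, -3, 0],
    [0.6, 0, 0, -3, 0],
  ],
)

```text
time_s: 17.35
tcp_pos: [0.5329, 0.2238, 0.1411]
eef_rot: [0.867, 0.498, -0.002, -0.001]
force: [1.1, -0.7, 0.9]
width: 0.0345
```

Run:
```python
from h import *
go([.4497,.1210,.14],98)
s=cam("side"); crop(s,190,195,80,60,"s19.png")
c=cam("top"); crop(c,150,145,96,72,"t19.png")
```

```text
t17.35 tcp [0.5329 0.2238 0.1411] x-axis [ 0.504  0.864 -0.003] yaw x 59.73 z [-0.005 -0.001 -1.   ] F [ 1.1 -0.7  0.9] w 0.0345 q [ 0.192  0.307  1.684  0.     1.155 -0.85 ]
shift cm [-13.07  -2.     0.15] turn -38.27
shift if turn first [-9.02 -9.67  0.17]
s19.png scale 10.0 (600, 800, 3)
t19.png scale 8.333333333333334 (600, 800, 3)
```

View pics/s19.png

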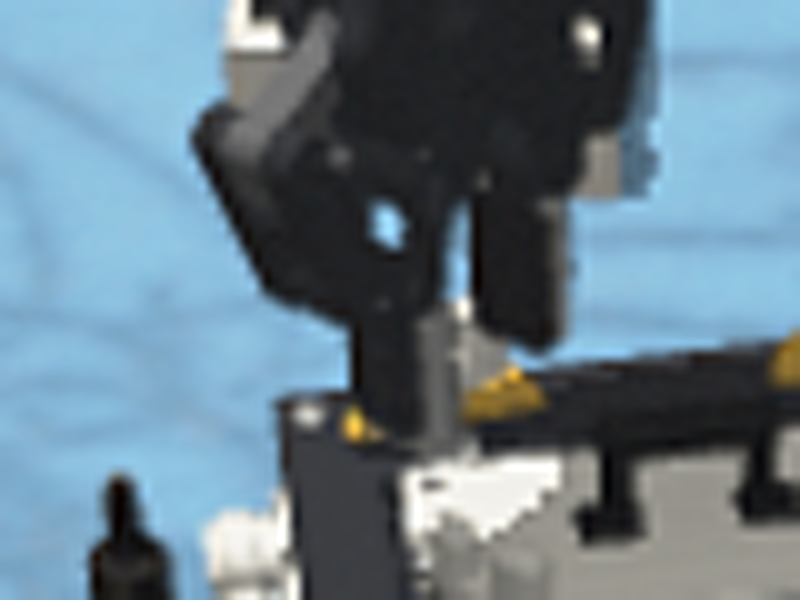

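View pics/t19.png

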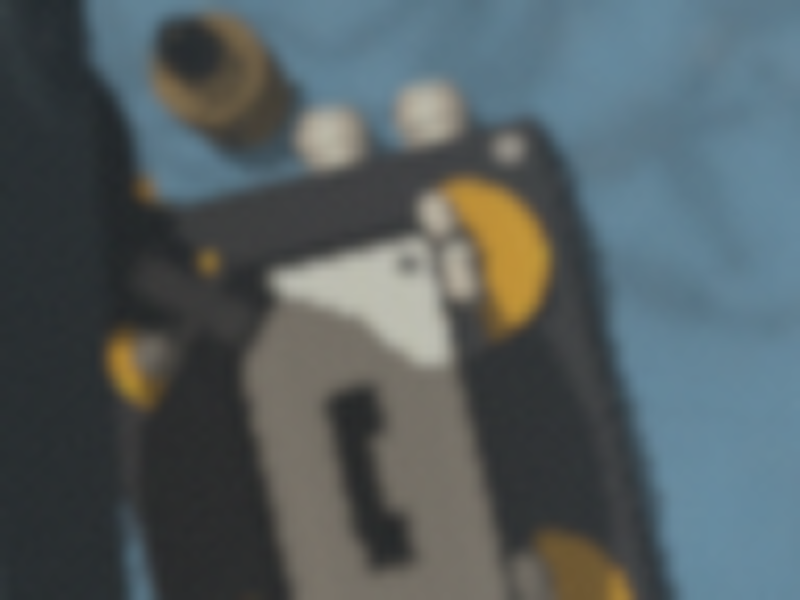

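move_arm(
  moves=[
    [0.6, 0, 0, 0, -7.1],
    [0.6, 0, 0, 0, -7.1],
    [0.6, 0, 0, 0, -7.1],
    [0.6, 0, 0, 0, -7.1],
    [0.6, 0, 0, 0, -7.1],
  ],
)

```text
time_s: 17.87
tcp_pos: [0.5345, 0.2241, 0.1419]
eef_rot: [0.672, 0.741, 0.0, -0.0]
force: [0.7, 0.5, 0.5]
width: 0.0341
```

move_arm(
  moves=[
    [0.6, -2.2, -2.4, 0, -2.8],
    [0.6, -2.3, -2.4, 0, 0],
    [0.6, -2.3, -2.4, 0, 0],
    [0.6, -2.2, -2.4, 0, 0],
    [0.6, 0, 0, 0, 0],
  ],
)

```text
time_s: 18.28
tcp_pos: [0.4468, 0.12, 0.1408]
eef_rot: [0.656, 0.754, -0.002, -0.001]
force: [0.1, 0.1, -0.8]
width: 0.0343
```

move_arm(
  moves=[
    [0.6, 0, 0, 0, 0],
  ],
)

```text
time_s: 18.37
tcp_pos: [0.4502, 0.1218, 0.1421]
eef_rot: [0.657, 0.754, 0.0, -0.0]
force: [0.9, 0.3, -0.1]
width: 0.0341
```

Run:
```python
from h import *
go([.4502,.1213,.0845],98)
s=cam("side"); crop(s,240,195,80,60,"s20.png")
for p in ([.4502,.1213+.017+.007,.125],[.4502,.1213,.0885],[.4502,.1213,.0776]): print((proj(s,p)-[240,195])*10)
```

```text
t18.37 tcp [0.4502 0.1218 0.1421] x-axis [-0.138  0.99   0.   ] yaw x 97.91 z [ 0.  0. -1.] F [ 0.9  0.3 -0.1] w 0.0341 q [ 0.009  0.067  1.968  0.     1.107 -1.7  ]
shift cm [-0.05 -0.01  5.76] turn -0.09
shift if turn first [-0.05 -0.01  5.76]
s20.png scale 10.0 (600, 800, 3)
[[350.68557461 182.05806454]]
[[350.81622937 252.46408603]]
[[350.51499055 289.56989931]]
```

View pics/s20.png

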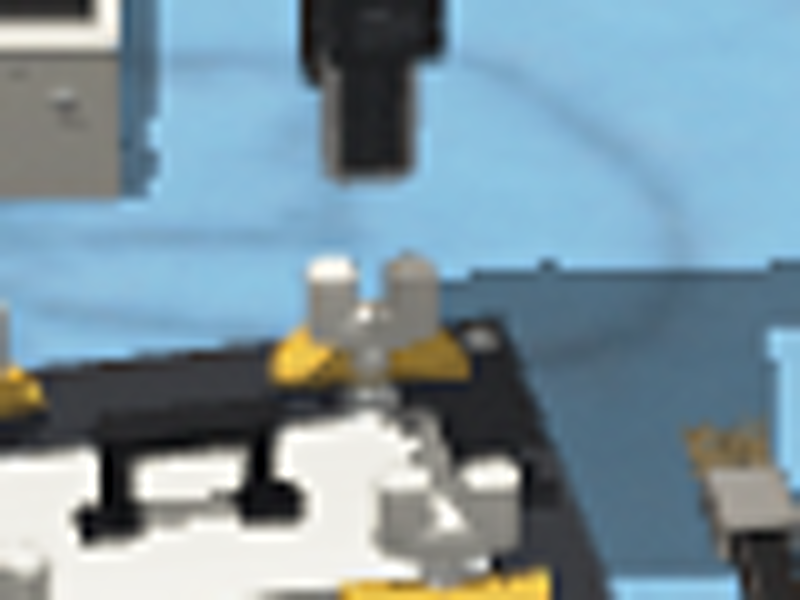

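move_arm(
  moves=[
    [0.6, 0.1, 0, 3, 0],
    [0.6, 0, 0, 2, 0],
    [0.6, 0, 0, 0.7, 0],
    [0.6, 0, 0, 0, 0],
  ],
)

```text
time_s: 18.75
tcp_pos: [0.4499, 0.124, 0.0835]
eef_rot: [0.656, 0.755, -0.001, -0.001]
force: [-0.4, -0.7, 0.9]
width: 0.0343
```

move_arm(
  moves=[
    [0.8, 0, 0, 0, 0],
    [1, 0, 0, 0, 0],
    [1, 0, 0, 0, 0],
    [1, 0, 0, 0, 0],
  ],
)

```text
time_s: 19.08
tcp_pos: [0.4522, 0.1227, 0.0866]
eef_rot: [0.656, 0.755, 0.0, 0.002]
force: [0.4, -5.0, 0.7]
width: 0.0073
```

Run:
```python
from h import *
s=st();print(s["ft_torque"])
```

```text
t19.08 tcp [0.4522 0.1227 0.0866] x-axis [-0.14   0.99  -0.002] yaw x 98.05 z [ 0.003 -0.001 -1.   ] F [ 0.4 -5.   0.7] w 0.0073 q [ 0.012  0.166  1.994 -0.002  0.979 -1.698]
[-0.77934489 -0.12274098 -0.01541454]
```

move_arm(
  moves=[
    [1, -0.1, 0, 0.05, 5],
    [1, 0, 0, 0.05, 7],
    [1, 0, 0, 0.05, 7],
    [1, 0, 0, 0.06, 7],
    [1, 0, 0, 0.06, 7],
  ],
)

```text
time_s: 19.5
tcp_pos: [0.4519, 0.12, 0.0838]
eef_rot: [0.844, 0.536, -0.001, 0.003]
force: [-2.2, -17.2, 3.7]
width: 0.0073
```

move_arm(
  moves=[
    [1, 0, 0, 0.06, 7],
    [1, 0, 0, 0, 0],
    [1, 0, 0, 0, 0],
  ],
)

```text
time_s: 19.75
tcp_pos: [0.4517, 0.1194, 0.0833]
eef_rot: [0.874, 0.485, -0.001, 0.003]
force: [-3.6, -18.0, 4.7]
width: 0.0076
```

Run:
```python
from h import *
s=st();print(s["ft_torque"])
```

```text
t19.75 tcp [0.4517 0.1194 0.0833] x-axis [ 0.529  0.849 -0.004] yaw x 58.06 z [ 0.001 -0.006 -1.   ] F [ -3.6 -18.    4.7] w 0.0076 q [ 0.007  0.172  1.996 -0.007  0.973 -1.002]
[-2.93945253  0.58309166 -0.00623376]
```

move_arm(
  moves=[
    [0.8, 0, 0, 0, 0],
    [0.6, 0, 0, 0, 0],
    [0.6, 0, 0, 0, 0],
    [0.6, 0, 0, -3, 0],
    [0.6, 0, 0, -3, 0],
  ],
)

```text
time_s: 20.17
tcp_pos: [0.4492, 0.1228, 0.1413]
eef_rot: [0.874, 0.485, -0.002, -0.001]
force: [0.3, 0.4, -0.7]
width: 0.0339
```

Run:
```python
from h import *
go([.5520,.1430,.14],110)
s=cam("side"); crop(s,190,195,128,96,"s21.png")
c=cam("top"); crop(c,150,145,112,84,"t21.png")
```

```text
t20.17 tcp [0.4492 0.1228 0.1413] x-axis [ 0.529  0.848 -0.002] yaw x 58.04 z [-0.004  0.001 -1.   ] F [ 0.3  0.4 -0.7] w 0.0339 q [ 1.100e-02  7.000e-02  1.967e+00  1.000e-03  1.110e+00 -1.003e+00]
shift cm [7.16 7.65 0.08] turn -51.96
shift if turn first [-1.61 10.35  0.09]
s21.png scale 6.25 (600, 800, 3)
t21.png scale 7.142857142857143 (600, 800, 3)
```

View pics/s21.png

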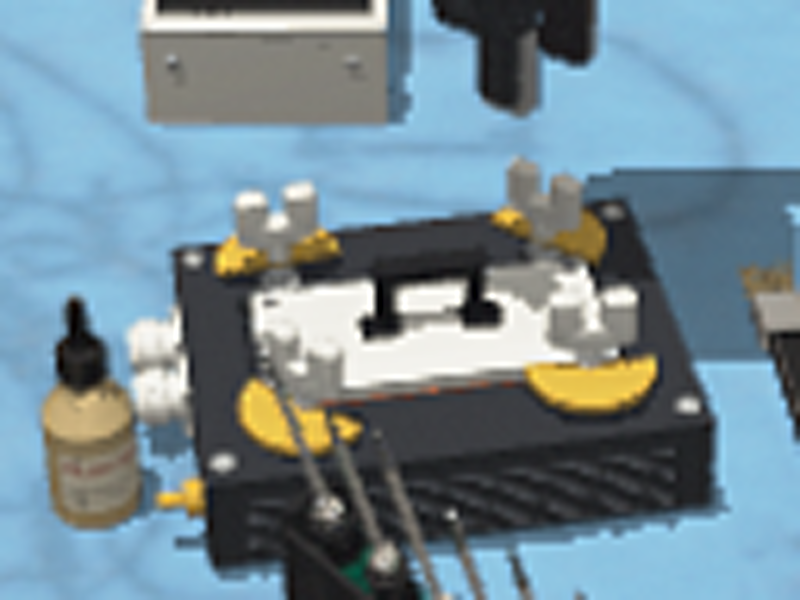

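View pics/t21.png

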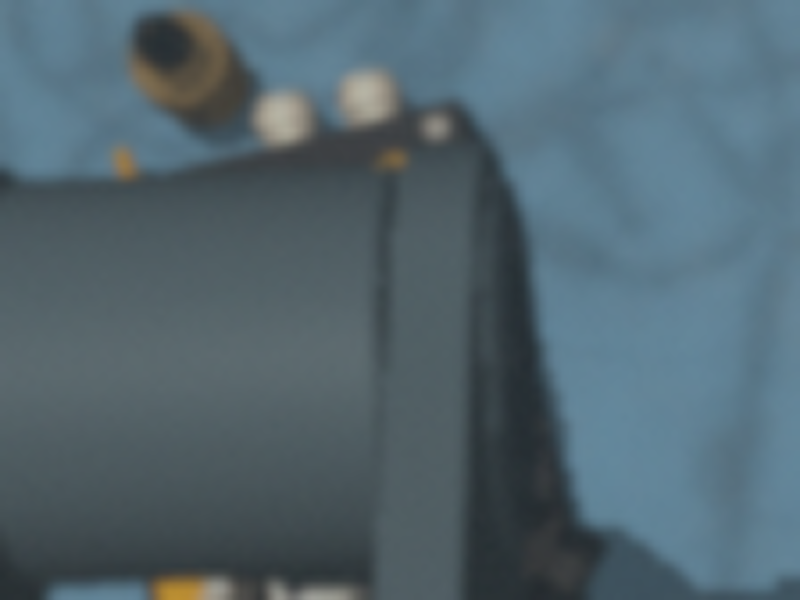

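move_arm(
  moves=[
    [0.6, 0, 0, 0, -7.1],
    [0.6, 0, 0, 0, -7.1],
    [0.6, 0, 0, 0, -7.1],
    [0.6, 0, 0, 0, -7.1],
    [0.6, 0, 0, 0, -7.1],
  ],
)

```text
time_s: 20.68
tcp_pos: [0.4508, 0.1228, 0.1418]
eef_rot: [0.683, 0.731, 0.0, -0.0]
force: [-0.3, 0.1, 0.0]
width: 0.0342
```

move_arm(
  moves=[
    [0.6, 0, 0, 0, -7.1],
    [0.6, 0, 0, 0, -7.1],
    [0.6, -0.5, 3.4, 0, -2.3],
    [0.6, -0.6, 3.5, 0, 0],
    [0.6, -0.6, 3.5, 0, 0],
  ],
)

```text
time_s: 21.1
tcp_pos: [0.5556, 0.1414, 0.1417]
eef_rot: [0.573, 0.819, 0.0, 0.0]
force: [0.0, -0.5, 0.5]
width: 0.0342
```

move_arm(
  moves=[
    [0.6, 0, 0, 0, 0],
    [0.6, 0, 0, 0, 0],
  ],
)

```text
time_s: 21.27
tcp_pos: [0.5556, 0.1411, 0.1409]
eef_rot: [0.573, 0.819, -0.0, -0.0]
force: [-0.4, 0.2, -0.4]
width: 0.0342
```

Run:
```python
from h import *
go([.5530,.1430,.0845],110)
s=cam("side"); crop(s,190,180,80,60,"s22.png")
for p in ([.553,.143+.017+.007,.125],[.553,.143,.0885],[.553,.143,.0776]): print((proj(s,p)-[190,180])*10)
```

```text
t21.27 tcp [0.5556 0.1411 0.1409] x-axis [-0.343  0.939  0.001] yaw x 110.05 z [-0.001  0.    -1.   ] F [-0.4  0.2 -0.4] w 0.0342 q [ 0.042  0.295  1.7    0.     1.147 -1.879]
shift cm [ 0.26 -0.17  5.64] turn 0.05
shift if turn first [ 0.26 -0.17  5.64]
s22.png scale 10.0 (600, 800, 3)
[[395.47089507 379.43365611]]
[[414.52085079 448.80788133]]
[[416.84000466 486.12578987]]
```

View pics/s22.png

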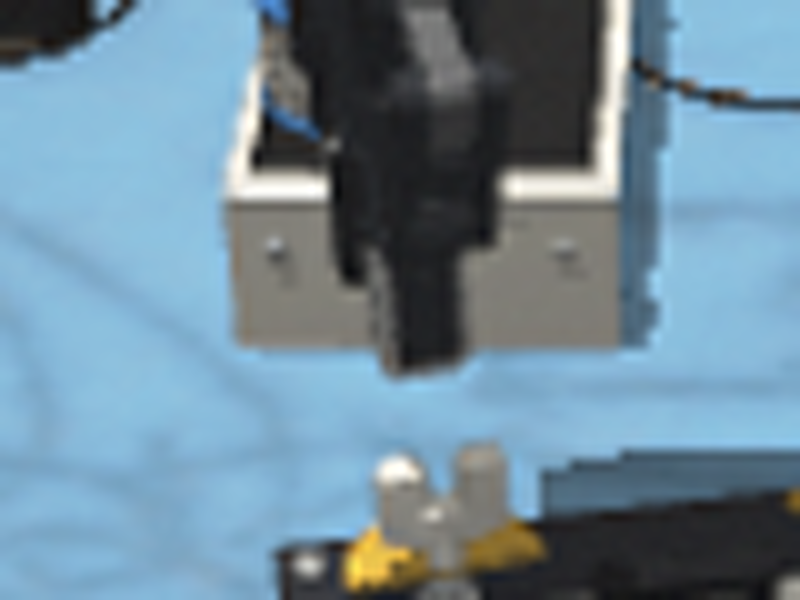

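move_arm(
  moves=[
    [0.6, 0.3, -0.25, 3, 0],
    [0.6, 0, 0, 2, 0],
    [0.6, 0, 0, 0.6, 0],
    [0.6, 0, 0, 0, 0],
    [0.6, 0, 0, 0, 0],
  ],
)

```text
time_s: 21.73
tcp_pos: [0.551, 0.1427, 0.0865]
eef_rot: [0.573, 0.819, 0.0, 0.0]
force: [-0.4, -0.9, 0.3]
width: 0.0344
```

move_arm(
  moves=[
    [0.8, 0, 0, 0, 0],
    [1, 0, 0, 0, 0],
    [1, 0, 0, 0, 0],
    [1, 0, 0, 0, 0],
  ],
)

```text
time_s: 22.07
tcp_pos: [0.5517, 0.1444, 0.0878]
eef_rot: [0.574, 0.819, 0.002, -0.0]
force: [-3.8, 6.9, 5.4]
width: 0.0071
```

Run:
```python
from h import *
s=st();print(s["ft_torque"])
```

```text
t22.07 tcp [0.5517 0.1444 0.0878] x-axis [-0.342  0.94   0.002] yaw x 110.00 z [ 0.002  0.003 -1.   ] F [-3.8  6.9  5.4] w 0.0071 q [ 0.046  0.364  1.735  0.003  1.041 -1.875]
[ 1.18287622  0.59443876 -0.11945835]
```

move_arm(
  moves=[
    [1, 0.1, 0.1, 0.1, 5],
    [1, 0, 0, 0.05, 7],
    [1, 0, 0, 0.06, 7],
    [1, 0, 0, 0.06, 7],
    [1, 0, 0, 0.06, 7],
  ],
)

```text
time_s: 22.48
tcp_pos: [0.5519, 0.1429, 0.0849]
eef_rot: [0.784, 0.621, -0.001, 0.001]
force: [-8.5, -6.4, 12.6]
width: 0.0074
```

move_arm(
  moves=[
    [1, 0, 0, 0.06, 7],
    [1, 0, 0, 0, 0],
    [1, 0, 0, 0, 0],
  ],
)

```text
time_s: 22.73
tcp_pos: [0.5518, 0.1426, 0.0843]
eef_rot: [0.819, 0.574, -0.001, 0.001]
force: [-8.5, -6.1, 13.5]
width: 0.0073
```

Run:
```python
from h import *
s=st();print(s["ft_torque"])
```

```text
t22.73 tcp [0.5518 0.1426 0.0843] x-axis [ 0.342  0.94  -0.003] yaw x 70.00 z [-0.001 -0.003 -1.   ] F [-8.5 -6.1 13.5] w 0.0073 q [ 0.046  0.371  1.734 -0.003  1.037 -1.174]
[-1.25713757  1.47786025 -0.20300615]
```

move_arm(
  moves=[
    [0.8, 0, 0, 0, 0],
    [0.6, 0, 0, 0, 0],
    [0.6, 0, 0, 0, 0],
    [0.6, 0, 0, -3, 0],
    [0.6, 0, 0, -3, 0],
  ],
)

```text
time_s: 23.15
tcp_pos: [0.5501, 0.1439, 0.1407]
eef_rot: [0.819, 0.574, -0.002, -0.001]
force: [0.4, -0.6, 0.3]
width: 0.0341
```

Run:
```python
from h import *
go([.4335,.2015,.14],96.5)
s=cam("side"); crop(s,190,195,128,96,"s23.png")
```

```text
t23.15 tcp [0.5501 0.1439 0.1407] x-axis [ 0.342  0.94  -0.002] yaw x 70.03 z [-0.005 -0.    -1.   ] F [ 0.4 -0.6  0.3] w 0.0341 q [ 0.047  0.289  1.709  0.     1.149 -1.175]
shift cm [  1.43 -12.93   0.13] turn -26.47
shift if turn first [  7.04 -10.94   0.11]
s23.png scale 6.25 (600, 800, 3)
```

View pics/s23.png

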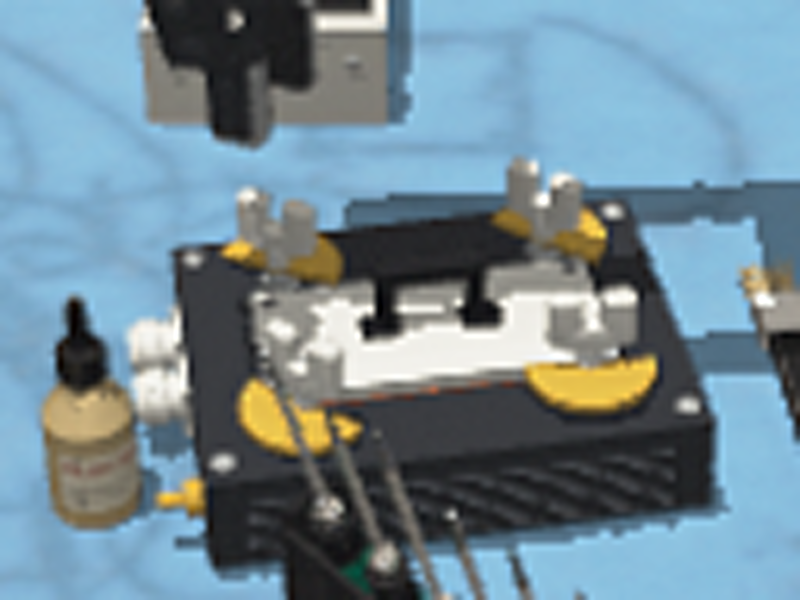

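move_arm(
  moves=[
    [0.6, 0, 0, 0, -7.1],
    [0.6, 0, 0, 0, -7.1],
    [0.6, 0, 0, 0, -7.1],
    [0.6, 0, 0, 0, -5.2],
    [0.6, 1.76, -2.74, 0, 0],
  ],
)

```text
time_s: 23.62
tcp_pos: [0.527, 0.1566, 0.143]
eef_rot: [0.665, 0.747, 0.002, 0.002]
force: [-0.6, -0.5, 0.7]
width: 0.0343
```

move_arm(
  moves=[
    [0.6, 1.76, -2.74, 0, 0],
    [0.6, 1.76, -2.74, 0, 0],
    [0.6, 1.76, -2.74, 0, 0],
    [0.6, 0, 0, 0, 0],
    [0.6, 0, 0, 0, 0],
  ],
)

```text
time_s: 24.03
tcp_pos: [0.434, 0.2023, 0.1422]
eef_rot: [0.665, 0.747, 0.0, 0.0]
force: [0.2, -0.5, 0.4]
width: 0.0344
```

Run:
```python
from h import *
go([.4335,.2015,.0845],96.5)
s=cam("side"); crop(s,240,205,80,60,"s24.png")
for p in ([.4335,.2015+.017+.007,.125],[.4335,.2015,.0885],[.4335,.2015,.0776]): print((proj(s,p)-[240,205])*10)
```

```text
t24.03 tcp [0.434  0.2023 0.1422] x-axis [-0.116  0.993  0.   ] yaw x 96.66 z [ 0.001  0.    -1.   ] F [ 0.2 -0.5  0.4] w 0.0344 q [ 0.187  0.094  1.938  0.     1.109 -1.5  ]
shift cm [-0.07 -0.06  5.77] turn 0.16
shift if turn first [-0.07 -0.06  5.77]
s24.png scale 10.0 (600, 800, 3)
[[424.97966908 293.89297349]]
[[421.83993746 360.34056356]]
[[421.06202097 398.94346452]]
```

View pics/s24.png

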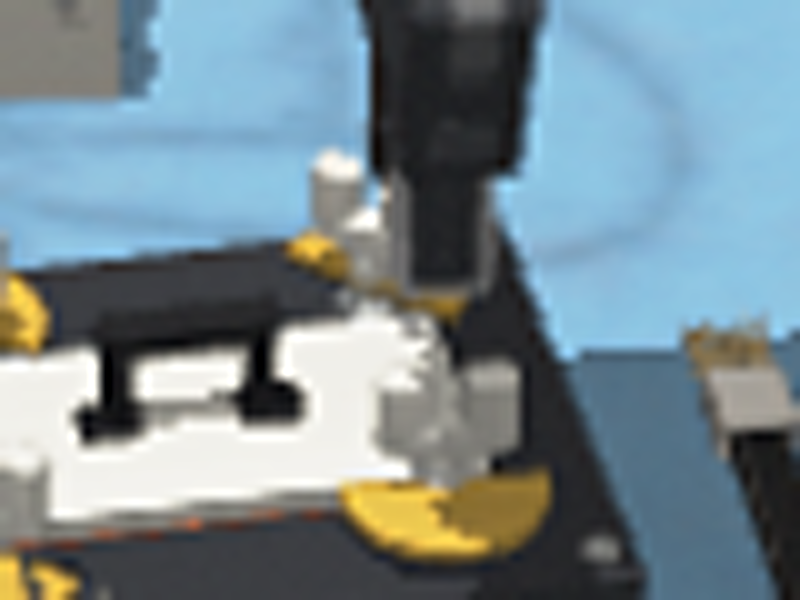

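move_arm(
  moves=[
    [0.6, 0, 0, 3, 0],
    [0.6, 0, 0, 2, 0],
    [0.6, 0, 0, 0.7, 0],
    [0.6, 0, 0, 0, 0],
    [0.6, 0, 0, 0, 0],
  ],
)

```text
time_s: 24.5
tcp_pos: [0.4359, 0.2011, 0.0853]
eef_rot: [0.666, 0.746, -0.0, 0.0]
force: [0.6, 0.3, 0.5]
width: 0.0342
```

move_arm(
  moves=[
    [0.8, 0, 0, 0, 0],
    [1, 0, 0, 0, 0],
    [1, 0, 0, 0, 0],
    [1, 0, 0, 0, 0],
  ],
)

```text
time_s: 24.83
tcp_pos: [0.4362, 0.2022, 0.0864]
eef_rot: [0.666, 0.746, 0.002, 0.001]
force: [0.1, 4.8, 4.5]
width: 0.0072
```

move_arm(
  moves=[
    [1, 0, 0, 0.06, 5],
    [1, 0, 0, 0.05, 7],
    [1, 0, 0, 0.06, 7],
    [1, 0, 0, 0.06, 7],
    [1, 0, 0, 0.06, 7],
  ],
)

```text
time_s: 25.25
tcp_pos: [0.4356, 0.1991, 0.0835]
eef_rot: [0.851, 0.525, -0.001, 0.002]
force: [-4.9, -14.3, 15.1]
width: 0.0072
```

move_arm(
  moves=[
    [1, 0, 0, 0.06, 7],
    [1, 0, 0, 0, 0],
    [1, 0, 0, 0, 0],
  ],
)

```text
time_s: 25.5
tcp_pos: [0.4352, 0.1984, 0.0829]
eef_rot: [0.881, 0.474, -0.002, 0.003]
force: [-5.6, -16.6, 16.3]
width: 0.0069
```

Run:
```python
from h import *
s=st();print(s["ft_torque"])
```

```text
t25.50 tcp [0.4352 0.1984 0.0829] x-axis [ 0.551  0.835 -0.006] yaw x 56.59 z [-0.001 -0.006 -1.   ] F [ -5.6 -16.6  16.3] w 0.0069 q [ 0.183  0.197  1.967 -0.007  0.98  -0.801]
[-2.88091435  1.02319409 -0.13898746]
```

move_arm(
  moves=[
    [0.8, 0, 0, 0, 0],
    [0.6, 0, 0, 0, 0],
    [0.6, 0, 0, 0, 0],
    [0.6, 0, 0, -3, 0],
    [0.6, 0, 0, -3, 0],
  ],
)

```text
time_s: 25.92
tcp_pos: [0.4331, 0.2012, 0.1404]
eef_rot: [0.881, 0.474, -0.003, -0.001]
force: [0.5, 0.5, 0.1]
width: 0.0341
```

move_arm(
  moves=[
    [0.6, -3.3, 1.95, 0, 0],
    [0.6, -3.3, 1.95, 0, 0],
    [0.6, -3.3, 1.95, 0, 0],
    [0.6, -3.3, 1.95, 0, 0],
    [0.6, -3.3, 1.95, 0, 0],
  ],
)

```text
time_s: 26.33
tcp_pos: [0.425, 0.0088, 0.1417]
eef_rot: [0.88, 0.474, 0.0, 0.0]
force: [2.0, -0.8, -0.1]
width: 0.0342
```

move_arm(
  moves=[
    [0.6, -3.3, 1.95, 0, 0],
    [0.6, 0, 0, 0, 0],
  ],
)

```text
time_s: 26.5
tcp_pos: [0.4238, -0.034, 0.1421]
eef_rot: [0.882, 0.471, 0.0, 0.002]
force: [0.5, -0.5, 1.2]
width: 0.0342
```

Run:
```python
from h import *
st()
s=cam("side"); crop(s,200,205,100,75,"s25.png")
c=cam("top"); crop(c,155,150,64,48,"t25a.png");crop(c,165,190,64,48,"t25b.png")
```

```text
t26.50 tcp [ 0.4238 -0.034   0.1421] x-axis [ 0.556  0.831 -0.001] yaw x 56.20 z [ 0.002 -0.003 -1.   ] F [ 0.5 -0.5  1.2] w 0.0342 q [-3.590e-01 -3.000e-02  2.067e+00 -2.000e-03  1.103e+00 -1.339e+00]
s25.png scale 8.0 (600, 800, 3)
t25a.png scale 12.5 (600, 800, 3)
t25b.png scale 12.5 (600, 800, 3)
```

View pics/s25.png

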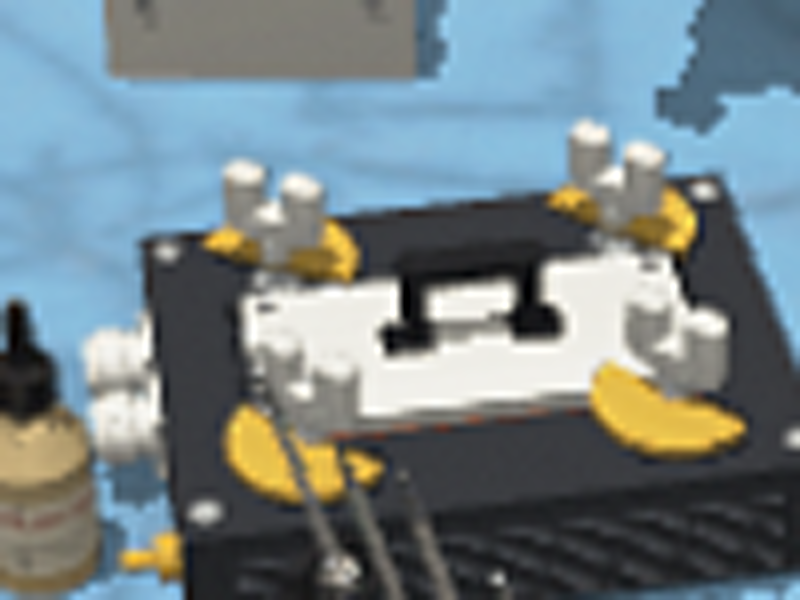

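View pics/t25a.png

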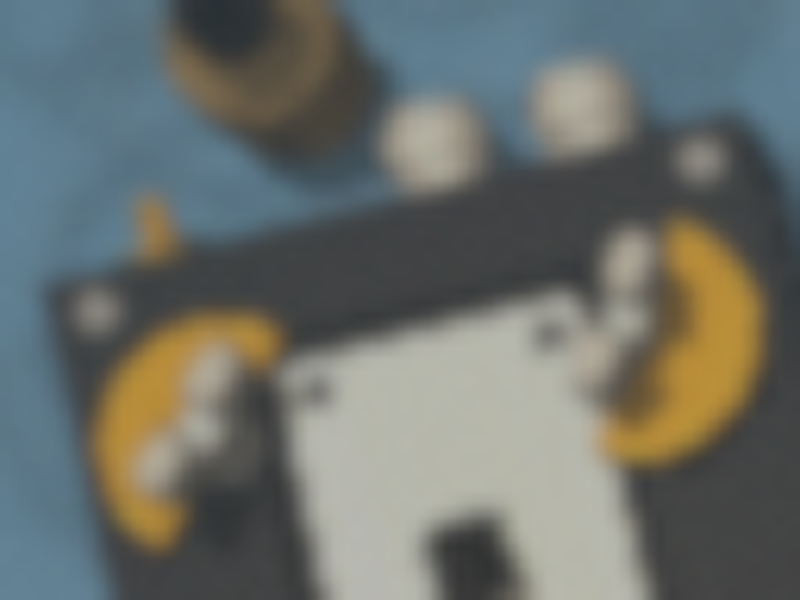

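View pics/t25b.png

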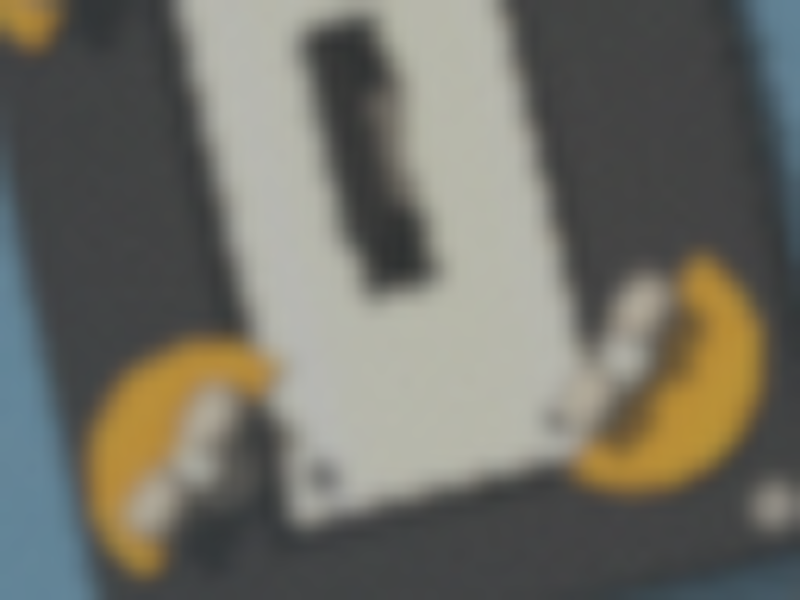

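Run:
```python
from h import *
t=cam("top")
b=lambda L,o,k,z: back(t,[(o[0]+(x+.5)/k-.5,o[1]+(y+.5)/k-.5) for x,y in L],z)
W={1:b([(212,370),(160,465)],(155,150),12.5,.085),2:b([(630,250),(597,358)],(155,150),12.5,.086),
3:b([(645,298),(583,400)],(165,190),12.5,.085),4:b([(213,412),(150,507)],(165,190),12.5,.085)}
f=lambda a:np.degrees(np.arctan2(a[1],a[0])).round(2)
for k,w in W.items():
    print(k,(w.mean(0)+[.0037,.0038,0]).round(4),"yaw",f(w[0]-w[1]))
C=np.r_[b([(285,355),(572,290)],(155,150),12.5,.049),b([(295,527),(590,455)],(165,190),12.5,.049)]
print(C.mean(0),f(C[0]-C[2]),f(C[1]-C[3]))
go([.552,.1435,.14],69)
```

```text
1 [0.5338 0.2234 0.085 ] yaw -29.12
2 [0.5523 0.1434 0.086 ] yaw -17.67
3 [0.4505 0.1218 0.085 ] yaw -32.5
4 [0.4328 0.2015 0.085 ] yaw -34.5
[0.48809965 0.16824683 0.049     ] 10.92 11.28
t26.65 tcp [ 0.4233 -0.0283  0.1414] x-axis [0.553 0.833 0.   ] yaw x 56.43 z [-0.     0.001 -1.   ] F [0.2 0.1 0.5] w 0.0341 q [-3.480e-01 -3.000e-02  2.068e+00  1.000e-03  1.104e+00 -1.334e+00]
shift cm [21.43  1.22  0.15] turn -12.57
shift if turn first [20.65  5.86  0.15]
```

move_arm(
  moves=[
    [0.6, 0, 0, 0, -7.1],
    [0.6, 0, 0, 0, -6.9],
    [0.6, 3.4, 1.03, 0, 0],
    [0.6, 3.4, 1.03, 0, 0],
    [0.6, 3.4, 1.03, 0, 0],
  ],
)

```text
time_s: 27.07
tcp_pos: [0.4868, 0.0606, 0.1414]
eef_rot: [0.816, 0.578, 0.0, -0.0]
force: [0.8, -0.8, 0.0]
width: 0.0342
```

move_arm(
  moves=[
    [0.6, 3.4, 1.03, 0, 0],
    [0.6, 3.4, 1.03, 0, 0],
    [0.6, 3.4, 1.03, 0, 0],
    [0.6, 0, 0, 0, 0],
    [0.6, 0, 0, 0, 0],
  ],
)

```text
time_s: 27.48
tcp_pos: [0.5492, 0.1472, 0.1408]
eef_rot: [0.815, 0.58, -0.0, -0.0]
force: [0.3, -0.3, -0.0]
width: 0.0339
```

Run:
```python
from h import *
go([.552,.1435,.0825],70.5)
```

```text
t27.48 tcp [0.5492 0.1472 0.1408] x-axis [ 0.328  0.945 -0.   ] yaw x 70.87 z [-0.001  0.    -1.   ] F [ 0.3 -0.3 -0. ] w 0.0339 q [ 0.053  0.286  1.712  0.     1.144 -1.184]
shift cm [-0.26  0.39  5.83] turn 0.37
shift if turn first [-0.25  0.39  5.83]
```

move_arm(
  moves=[
    [0.6, -0.26, 0.35, 3, 0],
    [0.6, 0, 0, 2, 0],
    [0.6, 0, 0, 0.75, 0.4],
    [0.6, 0, 0, 0, 0],
    [0.6, 0, 0, 0, 0],
  ],
)

```text
time_s: 27.9
tcp_pos: [0.5516, 0.14, 0.0842]
eef_rot: [0.818, 0.575, -0.0, -0.0]
force: [-0.4, 0.7, 0.5]
width: 0.0341
```

move_arm(
  moves=[
    [0.8, 0, 0, 0, 0],
    [1, 0, 0, 0, 0],
    [1, 0, 0, 0, 0],
    [1, 0, 0, 0, 0],
  ],
)

```text
time_s: 28.23
tcp_pos: [0.5536, 0.1412, 0.086]
eef_rot: [0.819, 0.574, 0.002, 0.0]
force: [1.5, 5.7, 2.0]
width: 0.0074
```

move_arm(
  moves=[
    [1, 0, 0, 0.06, 6],
    [1, 0, 0, 0.06, 7],
    [1, 0, 0, 0, 0],
    [1, 0, 0, 0, 0],
  ],
)

```text
time_s: 28.57
tcp_pos: [0.5532, 0.1402, 0.0849]
eef_rot: [0.878, 0.478, 0.001, 0.0]
force: [-1.5, 2.1, 5.1]
width: 0.0074
```

Run:
```python
from h import *
s=st();print(s["ft_torque"])
```

```text
t28.57 tcp [0.5532 0.1402 0.0849] x-axis [0.543 0.839 0.002] yaw x 57.08 z [ 0.003  0.001 -1.   ] F [-1.5  2.1  5.1] w 0.0074 q [ 4.000e-02  3.690e-01  1.736e+00  1.000e-03  1.034e+00 -9.570e-01]
[ 0.16538797  0.3255881  -0.14427907]
```

move_arm(
  moves=[
    [1, 0, 0, 0.1, 7],
    [1, 0, 0, 0.06, 7],
    [1, 0, 0, 0.06, 7],
    [1, 0, 0, 0, 0],
  ],
)

```text
time_s: 28.9
tcp_pos: [0.552, 0.1389, 0.0831]
eef_rot: [0.952, 0.307, -0.001, 0.001]
force: [-8.2, -4.9, 14.2]
width: 0.0073
```

Run:
```python
from h import *
s=st();print(s["ft_torque"])
```

```text
t28.90 tcp [0.552  0.1389 0.0831] x-axis [ 0.811  0.585 -0.002] yaw x 35.79 z [-0.001 -0.002 -1.   ] F [-8.2 -4.9 14.2] w 0.0073 q [ 0.039  0.371  1.737 -0.002  1.034 -0.585]
[-0.8618578   1.68968054 -0.00535226]
```

move_arm(
  moves=[
    [1, 0, 0, 0.06, 7],
    [1, 0, 0, 0.06, 7],
    [1, 0, 0, 0, 0],
  ],
)

```text
time_s: 29.15
tcp_pos: [0.5513, 0.1384, 0.0824]
eef_rot: [0.982, 0.19, -0.001, 0.001]
force: [-12.6, -8.4, 20.2]
width: 0.0068
```

Run:
```python
from h import *
s=st();print(s["ft_torque"])
```

```text
t29.15 tcp [0.5513 0.1384 0.0824] x-axis [ 0.928  0.374 -0.003] yaw x 21.94 z [-0.002 -0.003 -1.   ] F [-12.6  -8.4  20.2] w 0.0068 q [ 0.039  0.372  1.738 -0.004  1.034 -0.342]
[-1.17615703  2.46859016  1.17361266]
```

move_arm(
  moves=[
    [0.8, 0, 0, 0, 0],
    [0.6, 0, 0, 0, 0],
    [0.6, 0, 0, 0, 0],
    [0.6, 0, 0, -3, 0],
    [0.6, 0, 0, -3, 0],
  ],
)

```text
time_s: 29.57
tcp_pos: [0.5503, 0.1398, 0.1381]
eef_rot: [0.981, 0.192, -0.002, -0.0]
force: [1.0, 0.6, -0.0]
width: 0.034
```

Run:
```python
from h import *
go([.4335,.2015,.14],55)
s=cam("side"); crop(s,200,205,100,75,"s26.png")
t=cam("top"); crop(t,155,150,100,75,"t26.png")
```

```text
t29.57 tcp [0.5503 0.1398 0.1381] x-axis [ 0.926  0.377 -0.005] yaw x 22.12 z [-0.005  0.    -1.   ] F [ 1.   0.6 -0. ] w 0.0340 q [ 0.04   0.291  1.712  0.     1.143 -0.347]
shift cm [ -8.5  -10.11  -0.13] turn -32.88
shift if turn first [ -1.65 -13.11  -0.15]
s26.png scale 8.0 (600, 800, 3)
t26.png scale 8.0 (600, 800, 3)
```

View pics/s26.png

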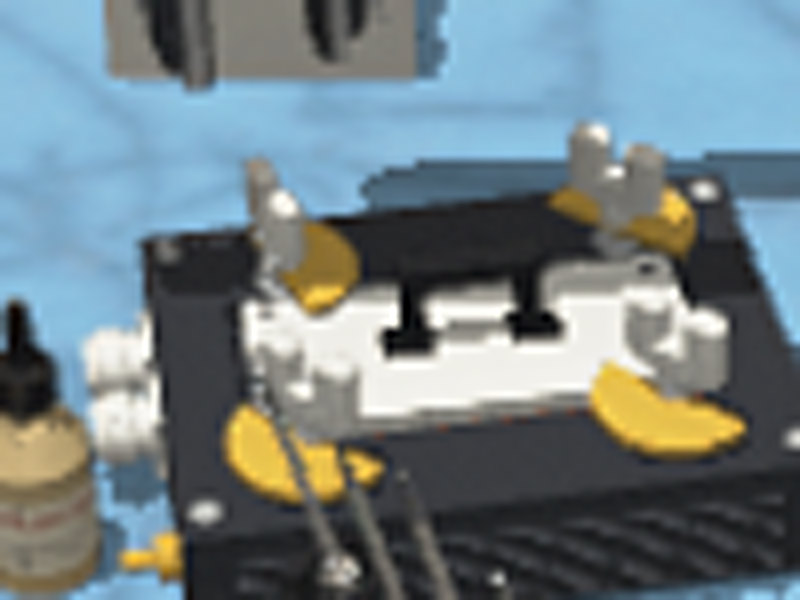

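View pics/t26.png

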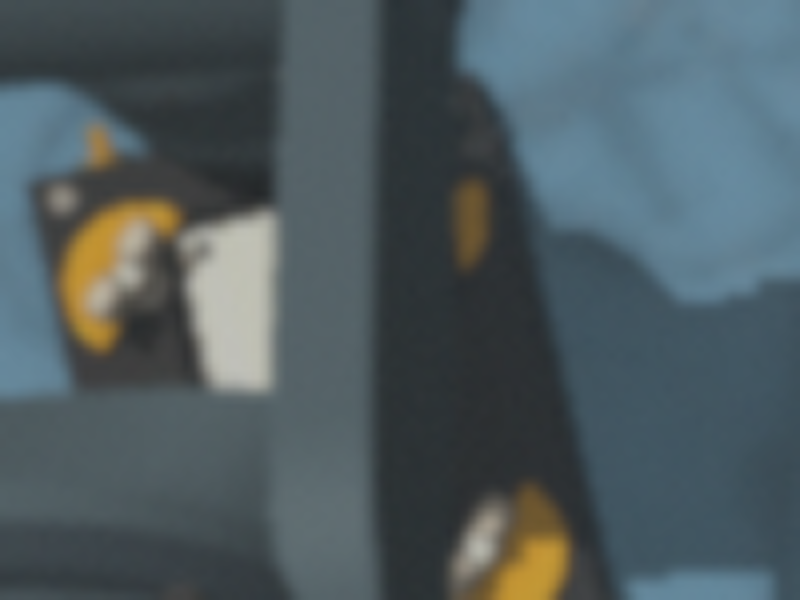

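move_arm(
  moves=[
    [0.6, 0, 0, 0, -7.0],
    [0.6, 0, 0, 0, -7.0],
    [0.6, 0, 0, 0, -7.0],
    [0.6, 0, 0, 0, -7.0],
    [0.6, 0, 0, 0, -5.2],
  ],
)

```text
time_s: 30.08
tcp_pos: [0.552, 0.1399, 0.139]
eef_rot: [0.884, 0.467, -0.0, -0.0]
force: [-0.5, -0.8, -0.1]
width: 0.0345
```

move_arm(
  moves=[
    [0.6, -0.4, -3.28, 0, 0],
    [0.6, -0.4, -3.28, 0, 0],
    [0.6, -0.4, -3.28, 0, 0],
    [0.6, -0.4, -3.28, 0, 0],
    [0.6, 0, 0, 0, 0],
  ],
)

```text
time_s: 30.5
tcp_pos: [0.4295, 0.2032, 0.1379]
eef_rot: [0.885, 0.465, -0.002, -0.001]
force: [0.6, 0.8, 0.0]
width: 0.0342
```

Run:
```python
from h import *
go([.4345,.201,.0825],55.5)
```

```text
t30.50 tcp [0.4295 0.2032 0.1379] x-axis [ 0.567  0.824 -0.003] yaw x 55.48 z [-0.005  0.    -1.   ] F [0.6 0.8 0. ] w 0.0342 q [ 0.191  0.096  1.946  0.002  1.105 -0.779]
shift cm [0.12 0.57 5.54] turn -0.02
shift if turn first [0.12 0.57 5.54]
```

move_arm(
  moves=[
    [0.6, 0.1, 0.35, 3, 0],
    [0.6, 0, 0, 2, 0],
    [0.6, 0, 0, 0.5, 0],
    [0.6, 0, 0, 0, 0],
    [0.6, 0, 0, 0, 0],
  ],
)

```text
time_s: 30.92
tcp_pos: [0.4389, 0.2001, 0.0846]
eef_rot: [0.886, 0.464, -0.0, -0.0]
force: [0.2, 0.2, 1.1]
width: 0.0345
```

move_arm(
  moves=[
    [0.8, 0, 0, 0, 0],
    [1, 0, 0, 0, 0],
    [1, 0, 0, 0, 0],
    [1, 0, 0, 0, 0],
  ],
)

```text
time_s: 31.25
tcp_pos: [0.4376, 0.1973, 0.0855]
eef_rot: [0.885, 0.465, -0.003, 0.002]
force: [-9.3, -16.0, 12.6]
width: 0.0071
```

Run:
```python
from h import *
s=st();print(s["ft_torque"])
```

```text
t31.25 tcp [0.4376 0.1973 0.0855] x-axis [ 0.567  0.823 -0.007] yaw x 55.43 z [-0.003 -0.006 -1.   ] F [ -9.3 -16.   12.6] w 0.0071 q [ 0.179  0.197  1.96  -0.006  0.989 -0.785]
[-2.7720203   1.44912365  0.12312354]
```

move_arm(
  moves=[
    [0.8, 0, 0, 0, 0],
    [0.7, -0.3, -0.3, 0, 0],
    [0.7, 0, 0, 0, 0],
    [0.7, 0, 0, 0, 0],
  ],
)

```text
time_s: 31.58
tcp_pos: [0.4346, 0.1996, 0.0849]
eef_rot: [0.886, 0.464, 0.001, 0.0]
force: [-0.2, 0.6, -1.3]
width: 0.0255
```

move_arm(
  moves=[
    [1, 0, 0, 0, 0],
    [1, 0, 0, 0, 0],
    [1, 0, 0, 0, 0],
  ],
)

```text
time_s: 31.83
tcp_pos: [0.4341, 0.1988, 0.0847]
eef_rot: [0.885, 0.465, -0.001, 0.0]
force: [-2.8, -3.5, 5.8]
width: 0.007
```

Run:
```python
from h import *
s=st();print(s["ft_torque"])
```

```text
t31.83 tcp [0.4341 0.1988 0.0847] x-axis [ 0.568  0.823 -0.002] yaw x 55.38 z [-0.001 -0.002 -1.   ] F [-2.8 -3.5  5.8] w 0.0070 q [ 0.181  0.191  1.97  -0.002  0.983 -0.785]
[-0.69608595  0.58173141  0.11265893]
```

move_arm(
  moves=[
    [1, 0, 0, 0.06, 7],
    [1, 0, 0, 0.06, 7],
    [1, 0, 0, 0.06, 7],
    [1, 0, 0, 0.06, 6],
    [1, 0, 0, 0, 0],
  ],
)

```text
time_s: 32.25
tcp_pos: [0.4324, 0.1975, 0.0826]
eef_rot: [0.97, 0.243, -0.003, 0.002]
force: [-12.5, -12.3, 20.5]
width: 0.0074
```

Run:
```python
from h import *
s=st();print(s["ft_torque"])
```

```text
t32.25 tcp [0.4324 0.1975 0.0826] x-axis [ 0.882  0.471 -0.007] yaw x 28.13 z [-0.005 -0.005 -1.   ] F [-12.5 -12.3  20.5] w 0.0074 q [ 0.18   0.194  1.971 -0.005  0.983 -0.308]
[-2.27913408  1.97053973  0.04352744]
```

move_arm(
  moves=[
    [1, 0, 0, 0.06, 6],
    [1, 0, 0, 0.0, 0],
    [1, 0, 0, 0, 0],
  ],
)

```text
time_s: 32.5
tcp_pos: [0.4323, 0.1974, 0.0824]
eef_rot: [0.981, 0.195, -0.003, 0.002]
force: [-14.3, -13.5, 24.6]
width: 0.0072
```

Run:
```python
from h import *
s=st();print(s["ft_torque"])
```

```text
t32.50 tcp [0.4323 0.1974 0.0824] x-axis [ 0.924  0.383 -0.007] yaw x 22.54 z [-0.006 -0.006 -1.   ] F [-14.3 -13.5  24.6] w 0.0072 q [ 0.181  0.194  1.972 -0.005  0.982 -0.21 ]
[-2.26636841  2.39710589  0.97714489]
```

move_arm(
  moves=[
    [0.8, 0, 0, 0, 0],
    [0.6, 0, 0, 0, 0],
    [0.6, 0, 0, 0, 0],
    [0.6, 0, 0, -3, 0],
    [0.6, 0, 0, -3, 0],
  ],
)

```text
time_s: 32.92
tcp_pos: [0.4327, 0.1992, 0.1402]
eef_rot: [0.981, 0.194, -0.003, -0.0]
force: [0.2, -0.2, 0.3]
width: 0.0344
```

move_arm(
  moves=[
    [0.6, 0, 0, 0, -7.1],
    [0.6, 0, 0, 0, -7.1],
    [0.6, 0, 0, 0, -7.1],
    [0.6, 0, 0, 0, -7.1],
    [0.6, 0, 0, 0, -7.1],
  ],
)

```text
time_s: 33.33
tcp_pos: [0.4346, 0.1996, 0.1414]
eef_rot: [0.874, 0.486, 0.0, -0.0]
force: [-0.9, -0.2, -0.3]
width: 0.0341
```

Run:
```python
from h import *
go([.5350,.2207,.138],59.7)
```

```text
t33.33 tcp [0.4346 0.1996 0.1414] x-axis [0.527 0.85  0.001] yaw x 58.18 z [ 0.  0. -1.] F [-0.9 -0.2 -0.3] w 0.0341 q [ 0.182  0.094  1.94   0.     1.107 -0.834]
shift cm [7.09 7.42 0.34] turn -1.52
shift if turn first [6.89 7.61 0.34]
```

move_arm(
  moves=[
    [0.6, 1.0, 1.1, 0, -1.5],
    [0.6, 2.3, 2.5, 0, 0],
    [0.6, 2.3, 2.5, 0, 0],
    [0.6, 1.3, 1.5, 0, 0],
    [0.6, 0, 0, 0, 0],
  ],
)

```text
time_s: 33.75
tcp_pos: [0.539, 0.22, 0.1417]
eef_rot: [0.869, 0.495, 0.002, 0.0]
force: [-0.7, -0.4, 0.3]
width: 0.0341
```

move_arm(
  moves=[
    [0.6, 0, 0, 2, 0],
    [0.6, 0, 0, 1, 0],
    [0.6, 0, 0, 0, 0],
    [0.6, 0, 0, 0, 0],
  ],
)

```text
time_s: 34.08
tcp_pos: [0.5336, 0.2195, 0.1104]
eef_rot: [0.869, 0.495, -0.001, -0.001]
force: [-0.4, 0.1, 0.3]
width: 0.0336
```

Run:
```python
from h import *
go([.5350,.2207,.0825],59.7)
```

```text
t34.08 tcp [0.5336 0.2195 0.1104] x-axis [ 0.51   0.86  -0.002] yaw x 59.34 z [-0.003 -0.    -1.   ] F [-0.4  0.1  0.3] w 0.0336 q [ 0.185  0.346  1.704  0.     1.094 -0.851]
shift cm [0.18 0.07 2.79] turn -0.36
shift if turn first [0.18 0.07 2.79]
```

move_arm(
  moves=[
    [0.6, 0.15, 0, 1.5, 0],
    [0.6, 0, 0, 1.1, 0],
    [0.6, 0, 0, 0, 0],
    [0.6, 0, 0, 0, 0],
  ],
)

```text
time_s: 34.42
tcp_pos: [0.535, 0.2207, 0.0851]
eef_rot: [0.869, 0.495, -0.001, -0.0]
force: [0.5, -0.7, 0.2]
width: 0.0343
```

move_arm(
  moves=[
    [0.8, 0, 0, 0, 0],
    [1, 0, 0, 0, 0],
    [1, 0, 0, 0, 0],
    [1, 0, 0, 0, 0],
  ],
)

```text
time_s: 34.75
tcp_pos: [0.5362, 0.2208, 0.0863]
eef_rot: [0.869, 0.495, 0.0, 0.0]
force: [-1.6, -1.4, 5.1]
width: 0.007
```

Run:
```python
from h import *
s=st();print(s["ft_torque"])
```

```text
t34.75 tcp [0.5362 0.2208 0.0863] x-axis [0.51  0.86  0.001] yaw x 59.32 z [ 0.001 -0.    -1.   ] F [-1.6 -1.4  5.1] w 0.0070 q [ 0.186  0.385  1.709 -0.     1.046 -0.849]
[-0.2465837   0.22982153  0.01629832]
```

Well centred. Turn to the stop.

move_arm(
  moves=[
    [1, 0, 0, 0.08, 7],
    [1, 0, 0, 0.06, 7],
    [1, 0, 0, 0.06, 7],
    [1, 0, 0, 0.06, 7],
    [1, 0, 0, 0, 0],
  ],
)

```text
time_s: 35.17
tcp_pos: [0.5345, 0.2191, 0.084]
eef_rot: [0.964, 0.267, -0.002, 0.001]
force: [-9.4, -10.0, 15.6]
width: 0.0071
```

Run:
```python
from h import *
s=st();print(s["ft_torque"])
```

```text
t35.17 tcp [0.5345 0.2191 0.084 ] x-axis [ 0.857  0.515 -0.005] yaw x 31.00 z [-0.004 -0.004 -1.   ] F [ -9.4 -10.   15.6] w 0.0071 q [ 0.185  0.388  1.711 -0.004  1.047 -0.354]
[-1.74636053  1.72034089  0.03016381]
```

move_arm(
  moves=[
    [1, 0, 0, 0.06, 7],
    [1, 0, 0, 0.03, 3],
    [1, 0, 0, 0, 0],
  ],
)

```text
time_s: 35.42
tcp_pos: [0.5341, 0.219, 0.0836]
eef_rot: [0.983, 0.185, -0.003, 0.002]
force: [-13.4, -10.8, 20.5]
width: 0.0073
```

Run:
```python
from h import *
s=st();print(s["ft_torque"])
```

```text
t35.42 tcp [0.5341 0.219  0.0836] x-axis [ 0.931  0.364 -0.006] yaw x 21.35 z [-0.004 -0.005 -1.   ] F [-13.4 -10.8  20.5] w 0.0073 q [ 0.186  0.388  1.712 -0.004  1.047 -0.185]
[-1.92204145  2.25724834  1.11261214]
```

move_arm(
  moves=[
    [0.8, 0, 0, 0, 0],
    [0.6, 0, 0, 0, 0],
    [0.6, 0, 0, 0, 0],
    [0.6, 0, 0, -3, 0],
    [0.6, 0, 0, -3, 0],
  ],
)

```text
time_s: 35.83
tcp_pos: [0.534, 0.2207, 0.1402]
eef_rot: [0.983, 0.185, -0.003, -0.0]
force: [0.4, 0.8, 0.5]
width: 0.0345
```

move_arm(
  moves=[
    [0.6, 0, 0, 0, -7.1],
    [0.6, 0, 0, 0, -7.1],
    [0.6, 0, 0, 0, -7.1],
    [0.6, 0, 0, 0, -7.1],
    [0.6, 0, 0, 0, -7.1],
  ],
)

```text
time_s: 36.25
tcp_pos: [0.5359, 0.2211, 0.1418]
eef_rot: [0.878, 0.479, 0.0, -0.0]
force: [-0.6, -0.6, -0.1]
width: 0.0341
```

Run:
```python
from h import *
go([.4515,.1190,.138],57.7)
```

```text
t36.25 tcp [0.5359 0.2211 0.1418] x-axis [0.542 0.84  0.001] yaw x 57.18 z [ 0.  0. -1.] F [-0.6 -0.6 -0.1] w 0.0341 q [ 0.186  0.307  1.683  0.     1.151 -0.812]
shift cm [-13.15  -1.56   0.38] turn -0.52
shift if turn first [-13.14  -1.68   0.38]
```

move_arm(
  moves=[
    [0.6, -3.3, -0.4, 0, -0.5],
    [0.6, -3.3, -0.42, 0, 0],
    [0.6, -3.3, -0.42, 0, 0],
    [0.6, -3.25, -0.42, 0, 0],
    [0.6, 0, 0, 0, 0],
  ],
)

```text
time_s: 36.67
tcp_pos: [0.4466, 0.1169, 0.1406]
eef_rot: [0.878, 0.479, -0.002, -0.001]
force: [0.2, 0.0, -0.0]
width: 0.0345
```

move_arm(
  moves=[
    [0.6, 0, 0, 2, 0],
    [0.6, 0, 0, 1, 0],
    [0.6, 0, 0, 0, 0],
    [0.6, 0, 0, 0, 0],
  ],
)

```text
time_s: 37.0
tcp_pos: [0.4502, 0.1196, 0.1113]
eef_rot: [0.877, 0.48, -0.001, -0.001]
force: [0.5, -0.0, -0.1]
width: 0.034
```

Run:
```python
from h import *
go([.4515,.1190,.0825],57.7)
```

```text
t37.00 tcp [0.4502 0.1196 0.1113] x-axis [ 0.54   0.842 -0.001] yaw x 57.35 z [-0.002  0.    -1.   ] F [ 0.5 -0.  -0.1] w 0.0340 q [ 0.004  0.119  1.986  0.     1.039 -0.997]
shift cm [0.02 0.15 2.88] turn -0.35
shift if turn first [0.02 0.15 2.88]
```

move_arm(
  moves=[
    [0.6, 0, 0.05, 1.5, 0],
    [0.6, 0, 0, 1.15, 0],
    [0.6, 0, 0, 0, 0],
    [0.6, 0, 0, 0, 0],
  ],
)

```text
time_s: 37.33
tcp_pos: [0.4511, 0.1194, 0.0855]
eef_rot: [0.877, 0.48, -0.0, -0.0]
force: [-0.0, 0.3, 0.2]
width: 0.0345
```

move_arm(
  moves=[
    [0.8, 0, 0, 0, 0],
    [1, 0, 0, 0, 0],
    [1, 0, 0, 0, 0],
    [1, 0, 0, 0, 0],
  ],
)

```text
time_s: 37.67
tcp_pos: [0.4516, 0.1188, 0.0864]
eef_rot: [0.877, 0.48, 0.0, 0.001]
force: [-1.3, -3.3, 5.8]
width: 0.0069
```

Run:
```python
from h import *
s=st();print(s["ft_torque"])
```

```text
t37.67 tcp [0.4516 0.1188 0.0864] x-axis [0.54  0.842 0.   ] yaw x 57.35 z [ 0.001 -0.001 -1.   ] F [-1.3 -3.3  5.8] w 0.0069 q [ 3.000e-03  1.640e-01  1.997e+00 -1.000e-03  9.790e-01 -9.980e-01]
[-0.40631537  0.35840352  0.07625128]
```

move_arm(
  moves=[
    [1, 0, 0, 0.08, 7],
    [1, 0, 0, 0.06, 7],
    [1, 0, 0, 0.06, 7],
    [1, 0, 0, 0.06, 7],
    [1, 0, 0, 0, 0],
  ],
)

```text
time_s: 38.08
tcp_pos: [0.4501, 0.1171, 0.084]
eef_rot: [0.968, 0.251, -0.002, 0.002]
force: [-10.2, -13.1, 19.0]
width: 0.0074
```

move_arm(
  moves=[
    [1, 0, 0, 0.06, 7],
    [1, 0, 0, 0.03, 1],
    [1, 0, 0, 0, 0],
  ],
)

```text
time_s: 38.33
tcp_pos: [0.4499, 0.1169, 0.0836]
eef_rot: [0.982, 0.186, -0.002, 0.002]
force: [-13.8, -13.4, 24.6]
width: 0.007
```

Run:
```python
from h import *
s=st();print(s["ft_torque"])
```

```text
t38.33 tcp [0.4499 0.1169 0.0836] x-axis [ 0.931  0.366 -0.005] yaw x 21.48 z [-0.004 -0.005 -1.   ] F [-13.8 -13.4  24.6] w 0.0070 q [ 1.000e-03  1.690e-01  1.999e+00 -6.000e-03  9.780e-01 -3.700e-01]
[-2.27644584  2.54901178  1.15760542]
```

move_arm(
  moves=[
    [0.8, 0, 0, 0, 0],
    [0.6, 0, 0, 0, 0],
    [0.6, 0, 0, 0, 0],
    [0.6, 0, 0, -3, 0],
    [0.6, 0, 0, -3, 0],
  ],
)

```text
time_s: 38.75
tcp_pos: [0.4492, 0.1193, 0.1408]
eef_rot: [0.983, 0.185, -0.002, -0.001]
force: [-0.1, 0.9, 0.6]
width: 0.0336
```

move_arm(
  moves=[
    [0.6, -1.4, 3.5, 0, 0],
    [0.6, -1.4, 3.5, 0, 0],
    [0.6, -1.4, 3.5, 0, 0],
    [0.6, -1.4, 3.5, 0, 0],
    [0.6, -1.4, 3.5, 0, 0],
  ],
)

```text
time_s: 39.17
tcp_pos: [0.4495, -0.0708, 0.1421]
eef_rot: [0.983, 0.185, 0.001, 0.0]
force: [1.7, -0.5, -1.1]
width: 0.0338
```

move_arm(
  moves=[
    [0.6, 0, 0, 0, 0],
    [0.6, 0, 0, 0, 0],
  ],
)

```text
time_s: 39.33
tcp_pos: [0.4497, -0.0711, 0.142]
eef_rot: [0.983, 0.183, 0.0, -0.0]
force: [-0.8, 0.5, -0.0]
width: 0.0344
```

Run:
```python
from h import *
st()
s=cam("side"); crop(s,200,205,100,75,"s30.png")
c=cam("top"); crop(c,155,150,64,48,"t30a.png");crop(c,165,190,64,48,"t30b.png");crop(c,0,0,512,384,"t30.png")
```

```text
t39.33 tcp [ 0.4497 -0.0711  0.142 ] x-axis [0.933 0.359 0.001] yaw x 21.07 z [ 0.001  0.    -1.   ] F [-0.8  0.5 -0. ] w 0.0344 q [-4.190e-01  4.100e-02  1.995e+00  1.000e-03  1.105e+00 -7.870e-01]
s30.png scale 8.0 (600, 800, 3)
t30a.png scale 12.5 (600, 800, 3)
t30b.png scale 12.5 (600, 800, 3)
t30.png scale 1.5625 (600, 800, 3)
```

View pics/s30.png

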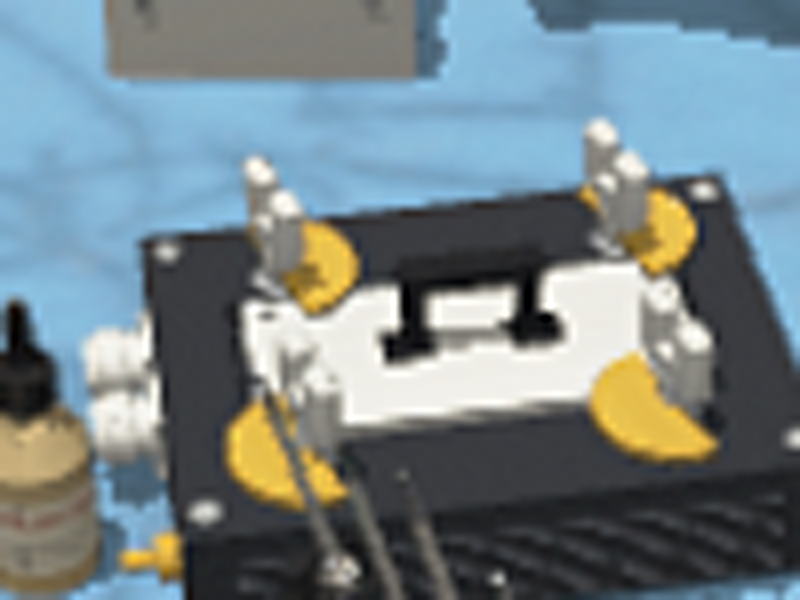

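View pics/t30a.png

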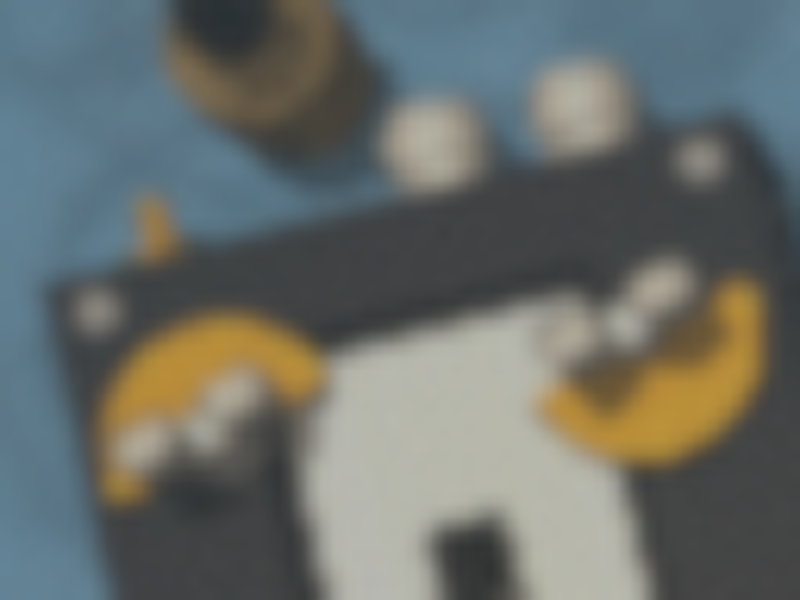

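View pics/t30b.png

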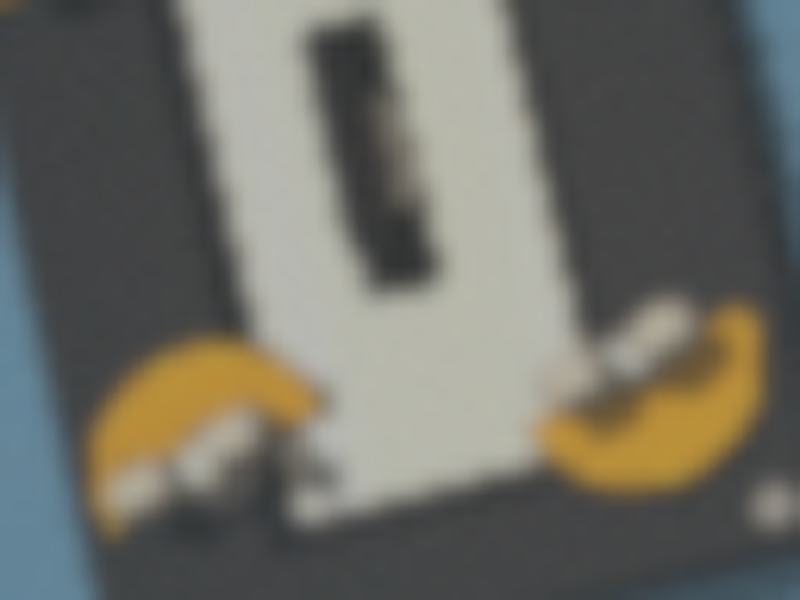

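View pics/t30.png

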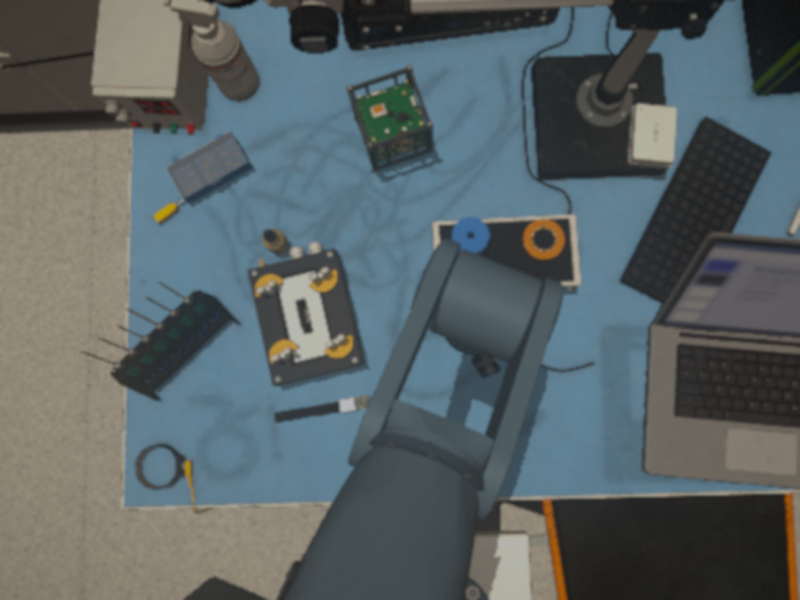

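Run:
```python
from h import *
t=cam("top")
b=lambda L,o,k,z: back(t,[(o[0]+(x+.5)/k-.5,o[1]+(y+.5)/k-.5) for x,y in L],z)
W={1:b([(240,390),(145,445)],(155,150),12.5,.082),2:b([(662,283),(566,338)],(155,150),12.5,.082),
3:b([(663,322),(575,383)],(165,190),12.5,.082),4:b([(235,432),(138,492)],(165,190),12.5,.082)}
f=lambda a:np.degrees(np.arctan2(a[1],a[0])).round(2)
for k,w in W.items(): print(k,(w.mean(0)+[.0037,.0038,0]).round(4),"yaw",f(w[0]-w[1]))
s=cam("side"); i=cv2.resize(s["pixels"][205:280,200:300],(800,600),interpolation=cv2.INTER_NEAREST); cv2.imwrite("pics/s31.png",i[180:500,150:750])
```

```text
1 [0.5342 0.2228 0.082 ] yaw -61.28
2 [0.5517 0.1439 0.082 ] yaw -61.59
3 [0.45   0.1213 0.082 ] yaw -56.85
4 [0.4324 0.2012 0.082 ] yaw -59.81
```

View pics/s31.png

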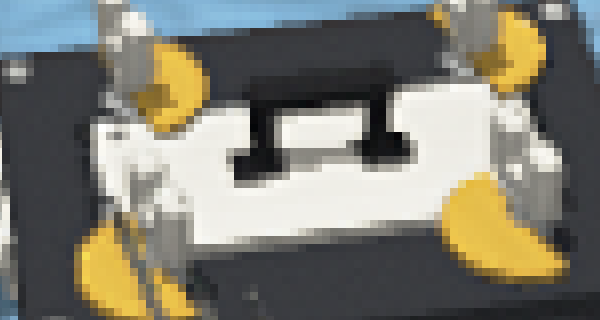

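Run:
```python
from h import *
go([.4514,.1190,.12],31)
```

```text
t39.53 tcp [ 0.4493 -0.0681  0.1417] x-axis [ 0.931  0.365 -0.   ] yaw x 21.42 z [-0.     0.001 -1.   ] F [-0.9 -0.2  0.1] w 0.0341 q [-0.413  0.041  1.996  0.     1.105 -0.787]
shift cm [  7.03 -17.34   2.18] turn -9.58
shift if turn first [  9.82 -15.93   2.17]
```

move_arm(
  moves=[
    [0.6, 0, 0, 0, -4.8],
    [0.6, 0, 0, 0, -4.8],
    [0.6, 1.9, -3.15, 0, 0],
    [0.6, 1.98, -3.2, 0, 0],
    [0.6, 1.98, -3.2, 0, 0],
  ],
)

```text
time_s: 39.95
tcp_pos: [0.4502, 0.0449, 0.1419]
eef_rot: [0.964, 0.267, 0.0, -0.0]
force: [0.3, 0.1, -0.0]
width: 0.0343
```

move_arm(
  moves=[
    [0.6, 1.98, -3.2, 0, 0],
    [0.6, 1.98, -3.2, 0, 0],
    [0.6, 0, 0, 0, 0],
    [0.6, 0, 0, 2, 0],
    [0.6, 0, 0, 0, 0],
  ],
)

```text
time_s: 40.37
tcp_pos: [0.4493, 0.1199, 0.1196]
eef_rot: [0.963, 0.269, -0.002, -0.001]
force: [-0.9, -0.1, -0.1]
width: 0.0343
```

move_arm(
  moves=[
    [0.6, 0, 0, 0, 0],
  ],
)

```text
time_s: 40.45
tcp_pos: [0.4502, 0.1189, 0.1211]
eef_rot: [0.964, 0.268, -0.001, -0.0]
force: [0.7, 0.3, -0.1]
width: 0.0338
```

Run:
```python
from h import *
go([.4511,.1190,.0860],31)
```

```text
t40.45 tcp [0.4502 0.1189 0.1211] x-axis [ 0.857  0.516 -0.003] yaw x 31.05 z [-0.003  0.    -1.   ] F [ 0.7  0.3 -0.1] w 0.0338 q [ 0.002  0.102  1.98   0.     1.062 -0.54 ]
shift cm [0.09 0.04 3.51] turn 0.05
shift if turn first [0.09 0.04 3.51]
```

move_arm(
  moves=[
    [0.6, 0.05, 0, 2, 0],
    [0.6, 0, 0, 1.4, 0],
    [0.6, 0, 0, 0, 0],
    [0.6, 0, 0, 0, 0],
  ],
)

```text
time_s: 40.78
tcp_pos: [0.4518, 0.1179, 0.0881]
eef_rot: [0.964, 0.266, -0.001, -0.0]
force: [1.4, -0.2, 0.0]
width: 0.0339
```

move_arm(
  moves=[
    [0.8, 0, 0, 0, 0],
    [1, 0, 0, 0, 0],
    [1, 0, 0, 0, 0],
    [1, 0, 0, 0, 0],
  ],
)

```text
time_s: 41.12
tcp_pos: [0.4508, 0.1165, 0.0892]
eef_rot: [0.964, 0.267, -0.002, 0.001]
force: [-10.5, -9.8, 13.7]
width: 0.0072
```

Run:
```python
from h import *
s=st();print(s["ft_torque"])
```

```text
t41.12 tcp [0.4508 0.1165 0.0892] x-axis [ 0.857  0.515 -0.005] yaw x 30.98 z [-0.004 -0.004 -1.   ] F [-10.5  -9.8  13.7] w 0.0072 q [-1.000e-03  1.600e-01  1.995e+00 -4.000e-03  9.910e-01 -5.390e-01]
[-1.66929197  1.85669983 -0.0435893 ]
```

move_arm(
  moves=[
    [1, 0, 0, 0, 3],
    [1, 0, 0, 0, 0],
    [1, 0, 0, 0, 0],
  ],
)

```text
time_s: 41.37
tcp_pos: [0.4506, 0.1163, 0.0891]
eef_rot: [0.97, 0.242, -0.002, 0.001]
force: [-11.0, -10.9, 13.4]
width: 0.0064
```

Run:
```python
from h import *
s=st();print(s["ft_torque"])
```

```text
t41.37 tcp [0.4506 0.1163 0.0891] x-axis [ 0.883  0.469 -0.005] yaw x 27.99 z [-0.004 -0.004 -1.   ] F [-11.  -10.9  13.4] w 0.0064 q [-1.000e-03  1.600e-01  1.995e+00 -5.000e-03  9.910e-01 -4.870e-01]
[-1.72802326  1.9096237   0.19830513]
```

move_arm(
  moves=[
    [1, 0, 0, 0, 4],
    [1, 0, 0, 0, 0],
    [1, 0, 0, 0, 0],
  ],
)

```text
time_s: 41.62
tcp_pos: [0.4505, 0.1162, 0.089]
eef_rot: [0.978, 0.208, -0.002, 0.002]
force: [-10.5, -10.7, 13.5]
width: 0.0066
```

Run:
```python
from h import *
s=st();print(s["ft_torque"])
```

```text
t41.62 tcp [0.4505 0.1162 0.089 ] x-axis [ 0.913  0.407 -0.006] yaw x 24.04 z [-0.004 -0.004 -1.   ] F [-10.5 -10.7  13.5] w 0.0066 q [-1.000e-03  1.600e-01  1.995e+00 -5.000e-03  9.910e-01 -4.170e-01]
[-1.8139448   1.92932059  0.54076322]
```

move_arm(
  moves=[
    [1, 0, 0, 0, 2],
    [0.8, 0, 0, 0, 0],
    [0.6, 0, 0, 0, 0],
    [0.6, 0, 0, 0, 0],
    [0.6, 0, 0, -3, 0],
  ],
)

```text
time_s: 42.03
tcp_pos: [0.4486, 0.1181, 0.1141]
eef_rot: [0.982, 0.19, -0.004, -0.001]
force: [-0.0, 0.4, -0.5]
width: 0.0341
```

move_arm(
  moves=[
    [0.6, 0, 0, -3, 0],
    [0.6, -1.4, 3.5, -1, 0],
    [0.6, -1.4, 3.5, 0, 0],
    [0.6, -1.4, 3.5, 0, 0],
    [0.6, -1.4, 3.5, 0, 0],
  ],
)

```text
time_s: 42.45
tcp_pos: [0.4529, -0.0339, 0.159]
eef_rot: [0.982, 0.191, 0.001, 0.001]
force: [1.2, 0.5, -1.2]
width: 0.0344
```

move_arm(
  moves=[
    [0.6, 0, 0, 0, 0],
    [0.6, 0, 0, 0, 0],
    [0.6, 0, 0, 0, 0],
  ],
)

```text
time_s: 42.7
tcp_pos: [0.4526, -0.0325, 0.1581]
eef_rot: [0.982, 0.19, 0.0, -0.0]
force: [-0.3, 0.3, 0.6]
width: 0.034
```

Run:
```python
from h import *
st()
s=cam("side"); crop(s,180,190,140,105,"s40.png")
c=cam("top"); crop(c,150,145,112,84,"t40.png")
```

```text
t42.70 tcp [ 0.4526 -0.0325  0.1581] x-axis [0.928 0.372 0.001] yaw x 21.87 z [ 0.     0.001 -1.   ] F [-0.3  0.3  0.6] w 0.0340 q [-3.350e-01  1.300e-02  1.987e+00  1.000e-03  1.142e+00 -7.170e-01]
s40.png scale 5.714285714285714 (600, 800, 3)
t40.png scale 7.142857142857143 (600, 800, 3)
```

View pics/s40.png

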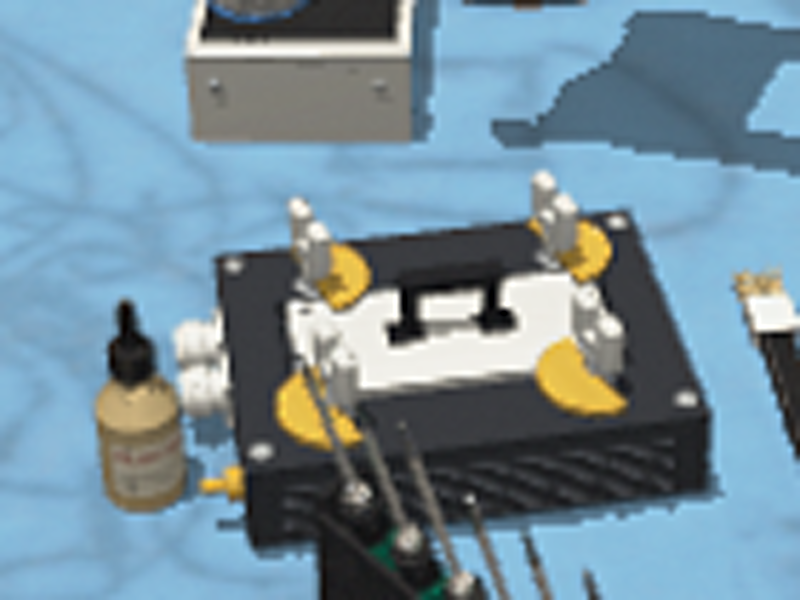

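View pics/t40.png

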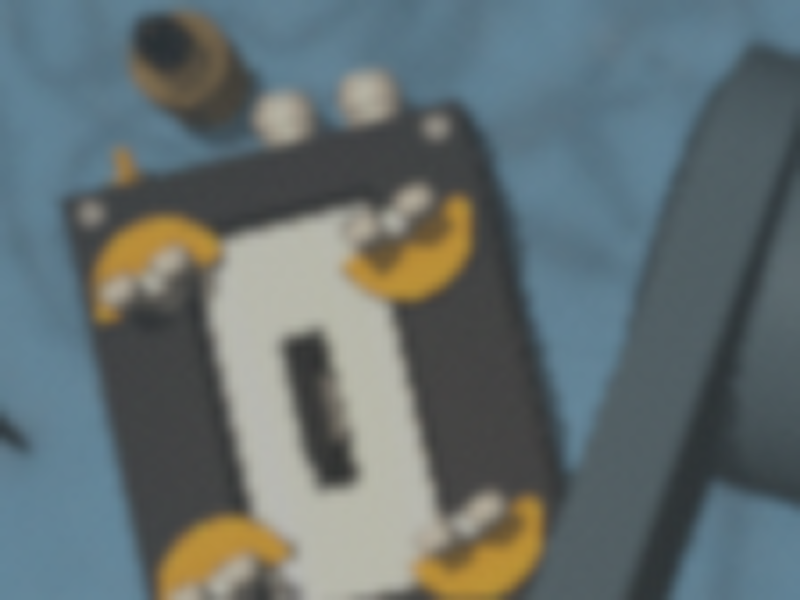

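All four wings are parallel, the clamps are over the cover, the cover is flush, the bystanders are in place and the robot is clear. Handing in.

Run:
```python
from station import workorder
print(workorder.close_job())
```

```text
the job is handed in; nothing more can be done
None
```

The cover is clamped in the recess and the job was handed in at about 43 s of the 72 s allowed; no verdict was reported.

**What I did**
- I pulled the cover out by its free end and set it down in the open. I then took it by the handle and laid it on the gasket.
- First round: I turned screws 1, 3, 2 and 4 by 40° each. Screw 2 then looked short of half-way in the picture, so I turned it about 13° more before going on.
- Second round: I turned screws 2, 4, 1 and 3 fully home in that order.

**Last checks**
- **Screws:** each one ran into a hard stop at about 1.0 to 1.2 N m, at the same tool angle. I gripped screw 3 again, and the torque built up from the same stop angle. In the last pictures the wings are close to parallel (within about 5°).
- **Cover:** the last pictures show all four clamps over its edges and it looks flush. I judged the flushness and level by eye and did not measure them.
- **Surroundings:** the flux bottle, brush, reel and amber tape look unmoved. The white tape under the riser was not visible. The gripper is clear of everything, with force readings near zero.

**One disagreement:** measured from the recess's long axis, the pictures put the wings about 0.2 rad short of the 1.5 rad stop. They also put screw 2 slightly below zero at the start, which the stated range does not allow. Both fit a constant offset of about 12° in the zero angle, so I trusted the stop torques and did not confirm the angles any other way.

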